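Pack and lock the trading-card show carrier

TASK

Pack the card carrier for the show: stand every coloured card box that is on the desk upright on the carrier's floor, then lay the steel hold-down bar, handle up, flat across the two blue supports so that both shafts stand in its end slots, and slide a brass sleeve down each shaft until it rests on the bar. Last of all push the carrier's door fully shut so that it seats on its catch. Leave the other things on the desk where they are.

Things in the scene. Friction and masses are not known exactly. Their poses are not given: they have to be found in the camera images.
- carrier: Open-topped card carrier, fixed: grey floor, low aluminium back and end walls (60 mm high), two blue supports, door in front. Origin: centre of underside, on the desk; z up, x from door to back, y to its left. Inside x +/-38, y +/-114 mm, floor top at z 8 mm: three boxes fit side by side at y -76, 0, 76 mm, 44 mm side along x. Bar in place: underside at z 106, top at z 118 mm.
- shaft_left (a point): Tip centre of the left steel shaft (carrier x 0, y +131 mm, z 156 mm): 10 mm diameter, tapered tip, standing from z 106 to 156 mm on the flat top (z 106 mm) of a blue support column 40 mm (x) by 24 mm (y).
- shaft_right (a point): Tip centre of the right steel shaft (carrier x 0, y -131 mm, z 156 mm), the same shaft and support as the left.
- door (a joint): Door angle in rad: 0 = shut, positive = free edge swung out to the carrier's -x; starts at 0.55 to 0.8, opens to 1.6. Moves with little force and stays where left. Seats on a sprung catch: from about 0.05 rad it resists (about 5 N at the free edge, 8 N at door_push); past about 0.02 rad it snaps to 0 and stays.
- door_hinge (a point): On the door's vertical hinge axis, 55 mm above the desk. The frame turns with the door (equals the carrier's axes when shut): the door runs along -y, its outer face looks along -x. Panel 265 mm long from the axis, 12 mm thick (axis at mid-thickness), from 16 to 104 mm above the desk. A black pull 20 mm deep, 14 mm wide stands on the outer face 246 mm from the axis.
- door_push (a point): Moves with the door: 2 mm in front of its outer face, 160 mm from the hinge axis, 85 mm above the desk, a good place to push to shut it.
- box_red: Red rigid card box, 44 x 68 x 92 mm (x, y, z) with a black lid line and a white square, 0.15 to 0.3 kg, standing upright on the desk. Origin: centre of its underside; z up. May be absent.
- box_yellow: Yellow rigid card box, 44 x 68 x 92 mm (x, y, z) with a black lid line and a white square, 0.15 to 0.3 kg, standing upright on the desk. Origin: centre of its underside; z up. May be absent.
- box_green: Green rigid card box, 44 x 68 x 92 mm (x, y, z) with a black lid line and a white square, 0.15 to 0.3 kg, standing upright on the desk. Origin: centre of its underside; z up. May be absent.
- bar: Flat steel hold-down bar, 40 mm wide (x), 296 mm long (y), 12 mm thick, 0.45 kg, flat on the desk. Each end is a fork: slot 20 mm wide, open at the end, 30 mm long (|y| 118 to 148 mm). An orange handle, 16 mm (x) by 80 mm (y), stands on its middle from z 12 to 46 mm: grip it across x. Origin: centre of underside, z up; a half turn about z leaves it the same.
- sleeve_a: Brass sleeve (spacer ring), 44 mm outside diameter, 16 mm bore, 36 mm tall, standing on the desk. Origin: centre of its underside, on its axis; z up. Either sleeve suits either shaft.
- sleeve_b: Brass sleeve (spacer ring), 44 mm outside diameter, 16 mm bore, 36 mm tall, standing on the desk. Origin: centre of its underside, on its axis; z up. Either sleeve suits either shaft.
- bottle: Bystander: blue-labelled bottle, 66 mm diameter, 210 mm tall; leave it. Origin: centre of its underside.
- mug: Bystander: white mug, 80 mm diameter, 90 mm tall; leave it. Origin: centre of its underside.
- slab_a: Bystander: card in a clear hard case, 135 x 80 x 10 mm, blue, flat on the desk; leave it. Origin: centre of its underside.
- slab_b: Bystander: card in a clear hard case, 135 x 80 x 10 mm, orange, flat on the desk; leave it. Origin: centre of its underside.
- tape: Bystander: roll of clear tape, 90 mm diameter, 48 mm tall; leave it. Origin: centre of its underside.
- marker: Bystander: black marker pen with red cap, 135 mm long, 18 mm thick; leave it. Origin: middle of its length, on the desk.
There are look-alikes about, which are no part of the job. There is more than one size of the box_red; the job needs the smallest.

How it is judged:
By the outcome, as a careful person would: the job done as asked, in the order asked, and still so for the second after the job is handed in, with the robot touching nothing.
Of box_red, box_yellow, box_green only 2 to 3 are there at a start; the rules pass over those that are not, and their reading is None.
At some moment in a run one of bar, sleeve_a, sleeve_b may be knocked a few centimetres aside while the robot is not near it.
It also fails if it takes over 210 s, if anything falls off the work surface, if the arm or the gripper's body presses on something with over 40 N, if the wrist force passes 120 N, or if a joint passes its speed limit or range.

ROBOT

A 6-joint arm with a two-finger parallel gripper is mounted at the origin on the work surface. World frame = base frame: x ahead of the robot, y to its left, z up, the work surface at z = 0. Lengths are in mm, angles in rad, forces in N, time in s.
With the tool pointing down it reaches from about 400 to 925 mm from the base axis. Payload 3.4 kg.
Tool frame: the origin (TCP) lies on the centre line of the jaws, within the pads' length; the fingertips stand 22 mm ahead of it and the grasp point (between the pads) lies 3 mm ahead of it; z points along the fingers, y is the direction in which the jaws open and shut (so a half turn about z gives the same grasp; the last joint's range is limited). The gripper opens to 85 mm and grips with 20 to 120 N. Pads are 22 mm wide; open, the fingers measure 114 mm over their backs; the gripper's body (76 mm by 85 mm) begins 54 mm behind the grasp point. The pads swing forward as they close: fully open they stand 13 mm farther back than shut.
Start: joints at [-1.329, 0.307, 1.506, -0, 1.328, -0.073], TCP at [178.558, -546.579, 253.305] pointing down, gripper open.
Joint ranges: [-3.12, 3.12], [-1.05, 2.28], [0.14, 2.33], [-1.42, 4.57], [0.1, 2.73], [-2.68, 2.68]. Speed limits (rad/s): [2.57, 2.57, 3.14, 3.14, 3.14, 3.14].

INTERFACE

Orientations are given as a unit quaternion [x, y, z, w].
In Python, from workcell import env gives the robot as it stands.
- The arm moves only by the tool carry_out, never from a script. Its argument "targets" is a list of rows, each an object with "travel": the shift along the tool's x, y, z in cm, a list of three; "dr": the turn, a rotation vector about the tool's x, y, z in degrees, a list of three; "gripper": the opening, from -1 (shut) to 1 (fully open). In form: [{"travel": [x, y, z], "dr": [ax, ay, az], "gripper": gripper}, ...]. A call has 1 to 12 rows; each row shifts and turns the pose as measured when the row begins, along the tool's axes as they then stand; what a row does not reach is not made up. A row lasts 1/8 s, in which the tool goes at most 62.5 mm and 10.7 degrees, less where a joint would pass 70% of its speed; a pose out of reach is approached as far as the arm can. A call with a gripper value outside its range is refused whole. The fingers move at their own pace and stop on an object; "newtons" is the grip in N (left out, the last holds). Time passes only in rows, so rows that do not move let the fingers close. It gives the time, the measured TCP pose, the force and the opening at its end, in the units of the state.
- env.get_state(): the state, without advancing time (a new reading comes with each control period).
- env.snapshot(name): name is "scene" or "top" or "wrist"; returns (picture, depth): 400x640x3 uint8, blue, green, red; 400x640 float32, mm along the optical axis (not along the pixel's ray), 0 where there is no reading.
- env.calibration(name): a dict with "vertical_fov" (degrees; the focal length in pixels is half the picture's height over the tangent of half this angle, whatever the lens; pixels are square), "cx", "cy" (the principal point, pixels), "view" (4x4, takes a point from world to camera coordinates). Camera axes: x right, y up, looking along -z (the intrinsics and any distortion apply to the point x, -y, -z); pixel columns grow to the right and rows downward; lengths in mm; the calibration is good to about 2 mm. A picture is of the moment at which its call begins: read the wrist's pose just before it. calibration takes no time and is no camera call; for the wrist camera it gives the pose at the moment of the call.
- env.finish_job(): hands the job in, once; it reports no verdict.
The state is a dict: "clock": time; "q": joint angles; "qd": joint speeds; "joint_efforts": joint torques, N m; "eef_pos": TCP position; "eef_rot": TCP orientation; "wrist_force": force on the tool from outside, world axes, zero at the start; "wrist_torque": the same for the moment, N m; "opening": finger opening in mm.
Only numpy, scipy, OpenCV 4.12 (cv2) and the standard library are available. Lean on these libraries where they do the work, as an engineer would, in place of code of your own. Each camera call takes 0.05 s, during which the arm holds its last target.

## Working session

There is one attempt and no reset: what is moved stays moved. The work goes in short steps, Python scripts to look and compute and a tool call to move; the robot and the scene stay as the last step left them, time stands still between calls to the robot, and variables do not carry over. Pictures are saved under pics/ and viewed, and the job is handed in when it is done.

Besides the shell and the picture viewer there is one more tool, called after "Emit:" as name([rows], argument=value, ...), one row to a line, values as JSON. carry_out: Moves the arm, as the interface text tells. Its arguments: {"type":"object","properties":{"targets":{"type":"array","items":{"type":"object","properties":{"travel":{"type":"array","items":{"type":"number"}},"dr":{"type":"array","items":{"type":"number"}},"gripper":{"type":"number"}}}},"newtons":{"type":"number"}},"required":["targets"]}

```bash
ls; mkdir -p pics
python3 - <<'E'
from workcell import env
import cv2, numpy as np
print(env.get_state())
for n in ("scene","top","wrist"):
    c=env.calibration(n); print(n,c)
    p,d=env.snapshot(n); cv2.imwrite(f"pics/{n}0.png",p); np.save(f"pics/{n}0.npy",d); print((d>0).mean(), d.max())
E
```

```text
pics
{'clock': 0.0, 'q': array([-1.32850810e+00,  3.07587153e-01,  1.50768531e+00, -2.73488147e-05,
        1.32838100e+00, -7.35305209e-02]), 'qd': array([ 0.00078929, -0.00014803,  0.0010979 , -0.00037627,  0.00087893,
       -0.00220435]), 'joint_efforts': array([-1.41259857e-04, -4.57547951e+01, -2.51914769e+01, -3.79563407e-04,
        1.33919474e-02, -2.78124941e-05]), 'eef_pos': array([ 178.38606213, -545.94201774,  252.36838146]), 'eef_rot': array([ 9.87557157e-01,  1.57257110e-01, -1.00065298e-04, -1.02562130e-03]), 'wrist_force': array([ 0.46171337,  0.38400517, -0.64693839]), 'wrist_torque': array([0.01223131, 0.08533798, 0.02027034]), 'opening': 85.7132127341287}
scene {'vertical_fov': 53.839565419458445, 'cx': 327.6412466353437, 'cy': 204.98946792882504, 'view': array([[ 6.02226753e-01,  7.98269692e-01,  9.40411391e-03,
        -3.86957831e+02],
       [-6.34001666e-01,  4.71075477e-01,  6.13294206e-01,
         2.07848686e+02],
       [ 4.85144129e-01, -3.75304402e-01,  7.89798569e-01,
        -1.77692398e+03],
       [ 0.00000000e+00,  0.00000000e+00,  0.00000000e+00,

[... 279 characters left out ...]
11495187e-01,
        -5.24579492e+02],
       [-2.11475674e-01, -2.98438341e-03,  9.77378705e-01,
        -1.91067728e+03],
       [ 0.00000000e+00,  0.00000000e+00,  0.00000000e+00,
         1.00000000e+00]])}
0.9962578125 3083.9814
wrist {'vertical_fov': 71.18589320155719, 'cx': 317.52206776644766, 'cy': 196.2315908603836, 'view': array([[ 3.09213785e-01, -9.50989801e-01, -2.28783964e-03,
        -5.73271921e+02],
       [ 9.00978118e-01,  2.93720723e-01, -3.19322045e-01,
         4.01674654e+01],
       [ 3.04343994e-01,  9.66774847e-02,  9.47643497e-01,
        -3.82363210e+02],
       [ 0.00000000e+00,  0.00000000e+00,  0.00000000e+00,
         1.00000000e+00]])}
0.9959453125 1575.2472
```

View pics/top0.png

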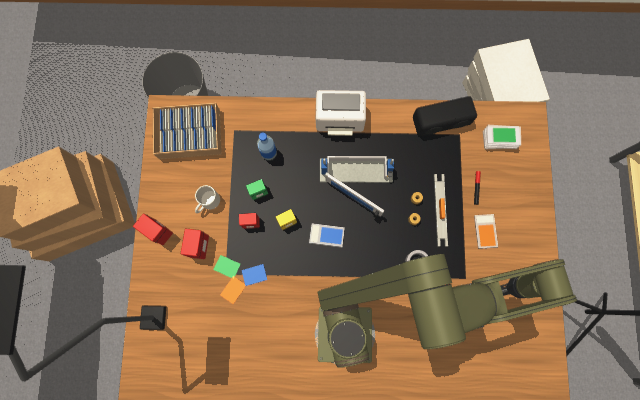

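View pics/scene0.png

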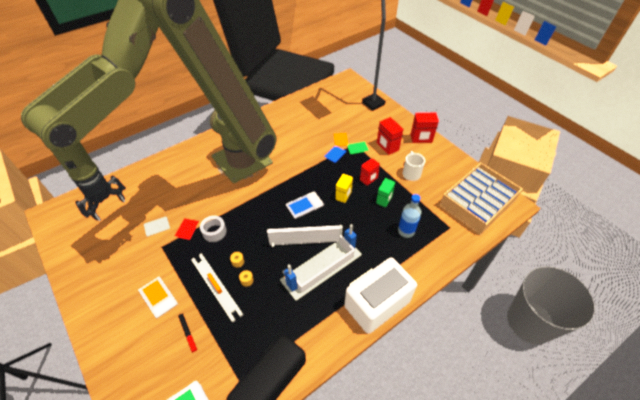

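View pics/wrist0.png

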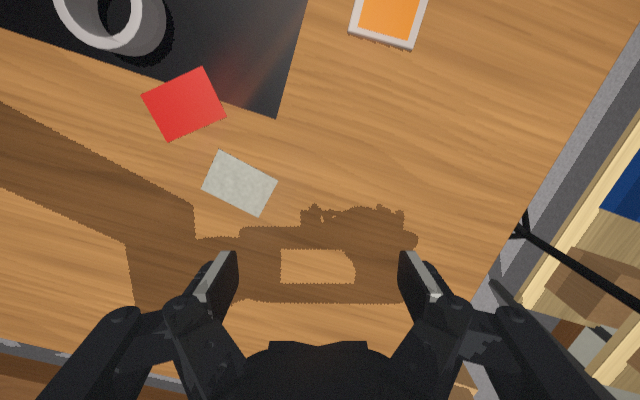

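```bash
cat > h.py <<'E'
import numpy as np, cv2, sys
from workcell import env
from scipy.spatial.transform import Rotation as R
np.set_printoptions(precision=1,suppress=True)
def K(c): 
    return 200/np.tan(np.radians(c['vertical_fov'])/2)
def cloud(d,c):
    f=K(c); v,u=np.mgrid[0:400,0:640].astype(float)
    P=np.stack([(u-c['cx'])/f*d,-(v-c['cy'])/f*d,-d],-1)
    V=c['view']; return (P-V[:3,3])@V[:3,:3]
def ray(uv,z,c):
    f=K(c); uv=np.atleast_2d(np.asarray(uv,float)); V=c['view']
    D=np.stack([(uv[:,0]-c['cx'])/f,-(uv[:,1]-c['cy'])/f,-np.ones(len(uv))],-1)@V[:3,:3]
    o=-V[:3,3]@V[:3,:3]
    return o+D*((z-o[2])/D[:,2])[:,None]
def proj(P,c):
    P=np.atleast_2d(np.asarray(P,float));Q=P@c['view'][:3,:3].T+c['view'][:3,3]; f=K(c)
    return np.stack([c['cx']+f*Q[:,0]/-Q[:,2], c['cy']-f*Q[:,1]/-Q[:,2]],-1)
def snap(n,name):
    c=env.calibration(n); p,d=env.snapshot(n); cv2.imwrite(f"pics/{name}.png",p)
    np.savez(f"pics/{name}.npz",d=d,**c); return p,d,c
def load(name):
    z=np.load(f"pics/{name}.npz"); c={k:z[k] for k in z.files if k!='d'}
    return cv2.imread(f"pics/{name}.png"),z['d'],c
def mask(p,col):
    h=cv2.cvtColor(p,cv2.COLOR_BGR2HSV); H,S,V=[h[...,i].astype(int) for i in range(3)]
    g=(S>120)&(V>60)
    return {'red':g&((H<6)|(H>172)),'yellow':g&(H>20)&(H<35)&(S>150),'green':g&(H>45)&(H<80),'orange':g&(H>8)&(H<16)&(S>200)&(V>190),'blue':g&(H>100)&(H<125)}[col]
def pose():
    s=env.get_state(); return s['eef_pos'],R.from_quat(s['eef_rot']),s
def step(target,yaw=None):
    """prints shift in tool cm to go to target (TCP world mm) and turn about tool z for tool-y axis heading yaw (rad, mod pi)"""
    p,r,s=pose(); d=r.inv().apply(np.asarray(target)-p)/10
    M=r.as_matrix(); print('TCP',p,'tool x',M[:,0].round(3),'y',M[:,1].round(3),'z',M[:,2].round(3),'open',round(s['opening'],1),'t',s['clock'])
    print('travel cm',d.round(2))
    if yaw is not None:
        h=np.arctan2(M[1,1],M[0,1]); e=(yaw-h+np.pi/2)%np.pi-np.pi/2
        print('dr z deg',round(-np.degrees(e),1),'q6',s['q'][5])
    z=M[:,2]; t=np.cross(z,[0,0,-1]); print('tilt fix dr',np.degrees(r.inv().apply(t)).round(2),'F',s['wrist_force'])
E
python3 - <<'E'
from h import *
d=np.load('pics/top0.npy'); p=cv2.imread('pics/top0.png'); c=env.calibration('top')
W=cloud(d,c)
for u,v in [(300,250),(430,150),(560,380),(200,120)]: print((u,v),W[v,u])
for col in ['red','yellow','green','orange','blue']:
    m=mask(p,col).astype(np.uint8); n,l,st,ce=cv2.connectedComponentsWithStats(m)
    for i in range(1,n):
        if st[i,4]>40:
            q=W[l==i]; print(col,ce[i],st[i,4],'zmax',np.percentile(q[:,2],95),np.median(q,0), q[:,:2].min(0),q[:,:2].max(0))
E
```

```text
(300, 250) [319.5 183.    0.7]
(430, 150) [ 747.1 -347.4   -1.7]
(560, 380) [-155.2 -816.5   -3. ]
(200, 120) [837.6 604.5  62.7]
red [477.5 176.8] 55 zmax 24.608329748848703 [ 628.2 -535.2   15.9] [ 604.7 -548. ] [ 657.4 -525.9]
red [248.6 219.9] 272 zmax 100.78821202719737 [422.5 380.1  90.1] [107.3  75.2] [464.8 417.9]
red [152.2 229.4] 630 zmax 141.49009710228415 [374.7 734.  131.1] [330.5 693.1] [ 509.8 1152.3]
red [193.8 243.6] 632 zmax 139.95815796730915 [323.6 574.4 131.2] [107.3  75.2] [378.  621.5]
yellow [285.9 218.5] 244 zmax 99.33619949228942 [431.2 238.2  90.5] [400.8 200.8] [474.8 280.3]
green [504.1 135. ] 275 zmax 68.39136002266139 [ 796.1 -639.1   59.2] [ 767.3 -684. ] [ 828.  -594.8]
green [257.4 188.4] 195 zmax 100.86285575378353 [550.3 352.6  89.3] [520.7 320.8] [581.1 396.4]
green [227.8 269.4] 166 zmax 10.86088217439891 [238.3 463.4   2. ] [107.3  75.2] [263.2 519.9]
blue [193.  126.1] 67 zmax 76.69238160081031 [813.6 637.   62.6] [716.2 613. ] [892.5 644.8]
blue [203.6 127.9] 68 zmax 74.59130875176116 [806.5 588.1  61.7] [719.8 572.8] [892.6 604.1]
blue [212.9
[... 325 characters left out ...]
  65.9] [706.  697.9] [880.6 728.9]
blue [262.5 136.4] 52 zmax 217.76775156439388 [720.  324.6 209.7] [707.5 311.4] [735.8 338.7]
blue [268.9 153.5] 81 zmax 101.63527199541886 [694.6 312.6  69.1] [107.3  75.2] [719.3 351.3]
blue [323.9 166.9] 55 zmax 109.9412735143603 [635.2  93.  100.1] [630.1  84.8] [668.1 101.3]
blue [389.6 165.3] 63 zmax 112.02402232339645 [ 646.7 -163.9  101.2] [ 633.9 -178.7] [ 673.3 -155.8]
blue [351.2 195.4] 108 zmax 80.00374256354787 [533.6 -18.3  56.3] [479.7 -99.2] [588.7  64.1]
blue [331.  235.2] 281 zmax 19.11286454526993 [379.7  60.4   9.8] [107.3  20.2] [409.3 100.4]
blue [254.  274.4] 351 zmax 10.683310333314036 [220.9 361.4   1.5] [107.3  75.2] [261.4 410. ]
```

Run:
```python
import cv2
p=cv2.imread('pics/top0.png')
cv2.imwrite('pics/top0z.png',cv2.resize(p[120:290,220:460],None,fx=3.3,fy=3.3,interpolation=cv2.INTER_CUBIC))
p=cv2.imread('pics/scene0.png')
cv2.imwrite('pics/scene0z.png',cv2.resize(p[110:330,150:450],None,fx=2.6,fy=2.6,interpolation=cv2.INTER_CUBIC))
```

```text
(no output)
```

View pics/top0z.png

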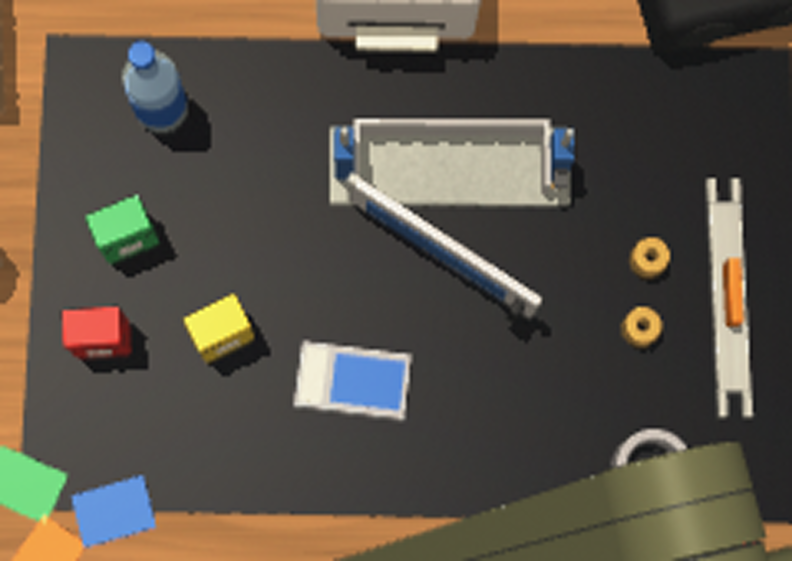

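View pics/scene0z.png

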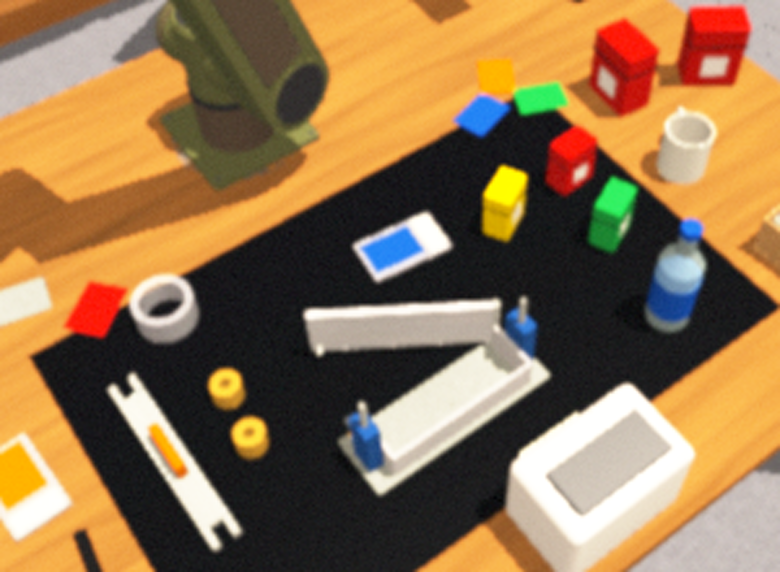

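Emit:
carry_out([
  {"travel":[0,0,-2],"dr":[0,0,-10.3],"gripper":1},
  {"travel":[0,0,-2],"dr":[0,0,-10.3],"gripper":1},
  {"travel":[0,0,-2],"dr":[0,0,-10.3],"gripper":1},
  {"travel":[0,0,-2],"dr":[0,0,-10.3],"gripper":1},
  {"travel":[0,0,-2],"dr":[0,0,-10.3],"gripper":1},
  {"travel":[0,0,-2],"dr":[0,0,-10.3],"gripper":1},
  {"travel":[0,0,0],"dr":[0,0,-10.3],"gripper":1},
  {"travel":[3.5,5.0,0],"dr":[0,0,0],"gripper":1},
  {"travel":[3.5,5.0,0],"dr":[0,0,0],"gripper":1},
  {"travel":[3.5,5.0,0],"dr":[0,0,0],"gripper":1},
  {"travel":[0,0,0],"dr":[0,0,0],"gripper":1},
])

```text
clock: 1.52
eef_pos: [326.1, -431.0, 371.9]
eef_rot: [0.692, 0.722, 0.003, -0.005]
wrist_force: [-0.4, -0.6, -0.1]
opening: 85.6
```

Run:
```python
from h import *
step([450,-420,370],0)
p,d,c=snap('wrist','w1')
V=c['view'];print('cam',-V[:3,3]@V[:3,:3],'look',-V[2,:3])
```

```text
TCP [ 326.1 -431.   371.9] tool x [-0.  1.  0.] y [ 1.  0. -0.] z [-0.  0. -1.] open 85.6 t 1.525
travel cm [ 0.6 12.4  0.2]
dr z deg 2.5 q6 -1.0465750672463694
tilt fix dr [-0.1 -0.6 -0. ] F [-0.4 -0.6 -0.1]
cam [ 323.7 -349.5  494.1] look [ 0.  -0.3 -1. ]
```

View pics/w1.png

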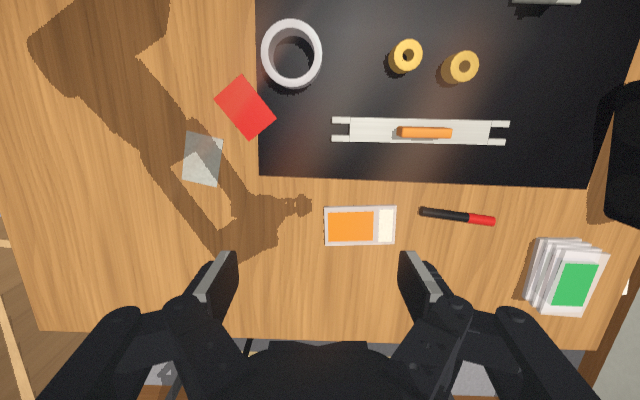

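Emit:
carry_out([
  {"travel":[4.5,3.5,0],"dr":[0,0,0.5],"gripper":1},
  {"travel":[4.5,3.5,0],"dr":[0,0,0.5],"gripper":1},
  {"travel":[5,3.0,0],"dr":[0,0,0.5],"gripper":1},
  {"travel":[5,3,0],"dr":[0,0,0.5],"gripper":1},
  {"travel":[5.5,2.0,0],"dr":[0,0,0.5],"gripper":1},
  {"travel":[5.5,2,0],"dr":[0,0,0],"gripper":1},
  {"travel":[6,1,0],"dr":[0,0,0],"gripper":1},
  {"travel":[6,0,0],"dr":[0,0,0],"gripper":1},
  {"travel":[6,0,0],"dr":[0,0,0],"gripper":1},
  {"travel":[0,0,0],"dr":[0,0,0],"gripper":1},
])

```text
clock: 2.82
eef_pos: [507.7, 47.3, 370.3]
eef_rot: [0.717, 0.698, -0.002, -0.004]
wrist_force: [-0.5, -0.2, -0.4]
opening: 85.6
```

Run:
```python
from h import *
step([520,130,370],0)
p,d,c=snap('wrist','w2')
```

```text
TCP [507.7  47.3 370.3] tool x [0. 1. 0.] y [ 1. -0. -0.] z [-0.  0. -1.] open 85.6 t 2.825
travel cm [8.3 1.  0. ]
dr z deg -1.5 q6 0.0352102326432545
tilt fix dr [-0.5 -0.1  0. ] F [-0.5 -0.2 -0.4]
```

View pics/w2.png

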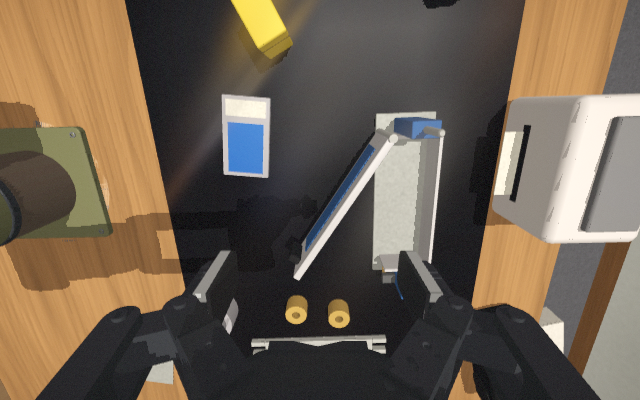

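Emit:
carry_out([
  {"travel":[6,-2,0],"dr":[0,0,-1.5],"gripper":1},
  {"travel":[6,-2,0],"dr":[0,0,0],"gripper":1},
  {"travel":[6,0,0],"dr":[0,0,0],"gripper":1},
  {"travel":[2,0,0],"dr":[0,0,0],"gripper":1},
  {"travel":[0,0,0],"dr":[0,0,0],"gripper":1},
])

```text
clock: 3.5
eef_pos: [476.4, 236.6, 369.3]
eef_rot: [0.715, 0.699, -0.004, 0.0]
wrist_force: [0.3, 0.2, 0.2]
opening: 85.4
```

Run:
```python
from h import *
step([440,240,370],0)
p,d,c=snap('wrist','w3')
W=cloud(d,c)
print(W[200,150],W[250,300])
for col in ['red','yellow','green']:
    m=mask(p,col).astype(np.uint8); n,l,st,ce=cv2.connectedComponentsWithStats(m)
    for i in range(1,n):
        if st[i,4]>150:
            q=W[l==i]; zt=np.percentile(q[:,2],90); t=q[q[:,2]>zt-8]
            print(col,ce[i],st[i,:4],st[i,4],'ztop',zt,np.median(t[:,2]),cv2.minAreaRect(t[:,:2].astype(np.float32)))
```

```text
TCP [476.4 236.6 369.3] tool x [ 0.  1. -0.] y [ 1. -0. -0.] z [-0. -0. -1.] open 85.4 t 3.5
travel cm [ 0.3 -3.6 -0.1]
dr z deg -1.2 q6 0.4054089541371968
tilt fix dr [-0.3  0.4 -0. ] F [0.3 0.2 0.2]
[158.8 150.5  -1. ] [435.6  40.4   1.5]
red [279.6  49.5] [258  16  45  67] 2418 ztop 93.88851430205713 92.80523865652583 ((435.75537109375, 365.3407897949219), (55.34693145751953, 113.13882446289062), 18.157325744628906)
yellow [292.3 160.2] [267 128  49  59] 1328 ztop 93.68459536434473 92.69321395281533 ((459.83892822265625, 256.33905029296875), (111.83667755126953, 73.39076232910156), 39.46984100341797)
green [163.2  14.2] [138   0  48  37] 1275 ztop 3.7422537342049136 2.486556681880492 ((352.69183349609375, 405.5987548828125), (52.739898681640625, 301.4720764160156), 66.00601196289062)
green [369.9  88.7] [359  67  43  33] 219 ztop 92.50363751311407 91.56959785698689 ((533.9635620117188, 340.32562255859375), (109.10686492919922, 38.74290084838867), 0.781353771686554)
```

View pics/w3.png

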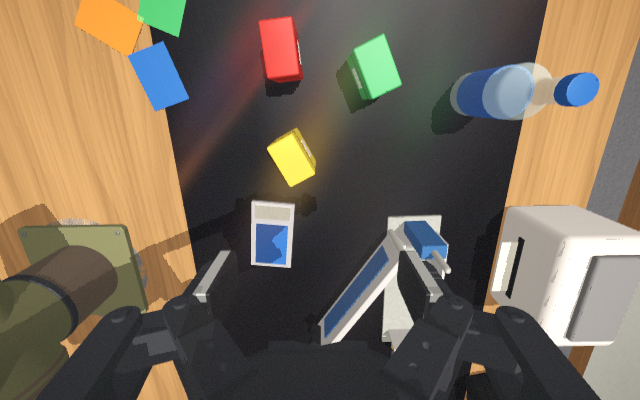

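```bash
cat >> h.py <<'E'
def topface(name,xy,z0,z1,rad):
    p,d,c=load(name); W=cloud(d,c)
    m=((W[...,2]>z0)&(W[...,2]<z1)&(np.hypot(W[...,0]-xy[0],W[...,1]-xy[1])<rad)).astype(np.uint8)
    m=cv2.morphologyEx(m,cv2.MORPH_OPEN,np.ones((3,3),np.uint8))
    n,l,st,ce=cv2.connectedComponentsWithStats(m); i=1+np.argmax(st[1:,4])
    ct=max(cv2.findContours((l==i).astype(np.uint8),cv2.RETR_EXTERNAL,cv2.CHAIN_APPROX_NONE)[0],key=len)[:,0]
    zm=np.median(W[l==i][:,2]); P=ray(ct,zm,c)[:,:2].astype(np.float32)
    (cx,cy),(w,h),a=cv2.minAreaRect(P)
    if w<h: w,h,a=h,w,a-90   # a = heading of long side
    return np.array([cx,cy,zm]),(w,h),(a+90)%180-90,st[i]
E
python3 - <<'E'
from h import *
for n,xy in [('red',(423,375)),('yellow',(436,240)),('green',(550,350))]:
    c,s,a,st=topface('w3',xy,85,99,60); print(n,c,np.round(s,1),'long heading',round(a,1),st)
E
```

```text
red [429.8 383.4  92.8] [67.9 43.9] long heading -84.4 [ 258   17   42   62 2040]
yellow [437.2 238.5  92.7] [67.6 44.4] long heading -62.4 [ 267  134   48   53 1415]
green [555.3 358.5  92.8] [67.4 44.4] long heading -66.0 [ 353   34   49   65 1934]
```

Run:
```python
from h import *
from workcell import env
for name in ('w2','w3'):
    p,d,c=load(name); W=cloud(d,c)
    for nm,xy in (('L',(635,95)),('R',(647,-165))):
        near=np.hypot(W[...,0]-xy[0],W[...,1]-xy[1])<50
        m=near&(W[...,2]>98)&(W[...,2]<112); q=W[m]
        if len(q)>20: print(name,nm,'top',len(q),np.median(q,0),cv2.minAreaRect(q[:,:2].astype(np.float32)))
        m=near&(W[...,2]>146)&(W[...,2]<165); q=W[m]
        if len(q): print('tip',len(q),np.median(q,0),q.min(0),q.max(0))
    # back wall top z~60
    m=(W[...,0]>640)&(W[...,0]<720)&(W[...,1]>-140)&(W[...,1]<80)&(W[...,2]>54)&(W[...,2]<64); q=W[m]; print('wall',len(q)); 
    if len(q)>20: print(cv2.minAreaRect(q[:,:2].astype(np.float32)), np.median(q[:,2]), cv2.fitLine(q[:,:2].astype(np.float32),cv2.DIST_HUBER,0,.01,.01).ravel())
    m=(W[...,0]>560)&(W[...,0]<700)&(W[...,1]>-190)&(W[...,1]<110)&(W[...,2]>4)&(W[...,2]<12); q=W[m]; print('floor',len(q),np.median(q[:,2]),cv2.minAreaRect(q[:,:2].astype(np.float32)))
```

```text
w2 L top 643 [640.3  87.6 106.4] ((632.8041381835938, 86.08834838867188), (85.40620422363281, 31.932971954345703), 17.007789611816406)
tip 81 [651.7  92.4 155.1] [648.4  87.4 146.3] [658.4  96.8 158.6]
wall 593
((693.659423828125, -25.328041076660156), (53.641963958740234, 224.2718048095703), 14.019885063171387) 60.254902923706915 [  0.   -1.  693.9  -7.8]
floor 5935 8.835697426292864 ((630.0419311523438, -38.895721435546875), (298.5982360839844, 134.38218688964844), 88.9212875366211)
w3 L top 410 [646.9  95.2 106.3] ((632.37109375, 87.31436920166016), (85.52996826171875, 30.14460563659668), 14.909032821655273)
tip 60 [651.6  94.1 154.3] [648.1  88.5 146.6] [656.9  97.5 158.6]
wall 54
((694.4471435546875, 45.05887222290039), (5.695200443267822, 69.82059478759766), 0.5752637386322021) 60.021573835237334 [  0.    1.  694.4  35.7]
floor 1735 8.771522847990845 ((636.5052490234375, -38.32972717285156), (301.81622314453125, 112.51898956298828), 86.65794372558594)
```

Emit:
carry_out([
  {"travel":[-6,1.5,0],"dr":[0,0,-1.2],"gripper":1},
  {"travel":[-6,1.5,0],"dr":[0,0,0],"gripper":1},
  {"travel":[-6,1.5,0],"dr":[0,0,0],"gripper":1},
  {"travel":[-6,1,0],"dr":[0,0,0],"gripper":1},
  {"travel":[-6,1,0],"dr":[0,0,0],"gripper":1},
  {"travel":[-3,1,0],"dr":[0,0,0],"gripper":1},
  {"travel":[0,0,0],"dr":[0,0,0],"gripper":1},
])

```text
clock: 4.42
eef_pos: [545.9, -113.6, 371.3]
eef_rot: [0.714, 0.7, -0.007, 0.003]
wrist_force: [-0.2, 0.3, -0.6]
opening: 85.2
```

Run:
```python
from h import *
step([540,-60,370],0)
p,d,c=snap('wrist','w4')
W=cloud(d,c)
for nm,xy in (('L',(645,95)),('R',(655,-165))):
    near=np.hypot(W[...,0]-xy[0],W[...,1]-xy[1])<50
    m=near&(W[...,2]>98)&(W[...,2]<112); q=W[m]
    if len(q)>20: print(nm,'top',len(q),np.median(q,0),cv2.minAreaRect(q[:,:2].astype(np.float32)))
    m=near&(W[...,2]>146)&(W[...,2]<165); q=W[m]
    if len(q): print('tip',len(q),np.median(q,0),q.min(0),q.max(0))
```

```text
TCP [ 545.9 -113.6  371.3] tool x [ 0.  1. -0.] y [ 1. -0. -0.] z [-0. -0. -1.] open 85.2 t 4.425
travel cm [ 5.3 -0.7  0.1]
dr z deg -1.1 q6 -0.25157570294658493
tilt fix dr [-0.4  0.8  0. ] F [-0.2  0.3 -0.6]
L top 110 [606.2  74.  104.8] ((605.5946655273438, 74.65945434570312), (14.98112964630127, 12.013360023498535), 56.344451904296875)
R top 400 [ 653.1 -166.2  106.5] ((657.0433349609375, -169.0712127685547), (40.578086853027344, 24.204116821289062), 0.06435320526361465)
tip 63 [ 655.8 -168.2  154.9] [ 651.8 -175.3  146.1] [ 661.8 -164.4  158.6]
```

View pics/w4.png

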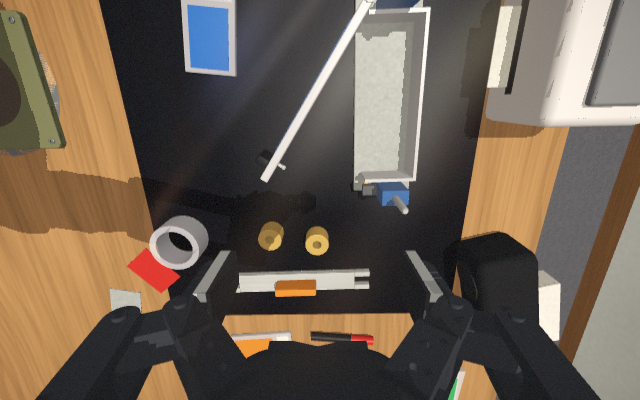

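Run:
```python
from h import *
for n in ('w2','w4'):
    p,d,c=load(n);W=cloud(d,c)
    m=(W[...,0]>680)&(W[...,0]<705)&(W[...,1]>-150)&(W[...,1]<75)&(W[...,2]>56)&(W[...,2]<64); q=W[m][:,:2].astype(np.float32)
    l=cv2.fitLine(q,cv2.DIST_HUBER,0,.01,.01).ravel(); print(n,len(q),'heading',np.degrees(np.arctan2(l[1],l[0])), 'x at y=-38', l[2]+l[0]/l[1]*(-38-l[3]))
    # by rows: mid x of wall top
    for nm,xy in (('L',(652,93)),('R',(656,-168))):
        m=(np.hypot(W[...,0]-xy[0],W[...,1]-xy[1])<25)&(W[...,2]>120)&(W[...,2]<162); q=W[m]
        for z in (125,135,145,155):
            t=q[abs(q[:,2]-z)<5]
            if len(t): print(nm,z,len(t),t.mean(0))
    v,u=np.where((abs(W[...,2]-8.5)<5)&(W[...,0]>560)&(W[...,0]<625)&(W[...,1]>-150)&(W[...,1]<40))
    # front edge of floor : min x per y bin
    q=W[v,u]; ys=np.arange(-140,40,10); e=[np.percentile(q[abs(q[:,1]-y)<5][:,0],2) if (abs(q[:,1]-y)<5).sum()>10 else np.nan for y in ys]; print(np.array(e))
    # door: z 96..108 points
    m=(W[...,2]>98)&(W[...,2]<108)&(W[...,0]<615)&(W[...,0]>400)&(W[...,1]>-200)&(W[...,1]<110); q=W[m][:,:2].astype(np.float32)
    print('door',len(q),cv2.minAreaRect(q))
```

```text
w2 528 heading -89.16949 x at y=-38 694.79297
L 125 24 [649.8  93.  125.3]
L 135 24 [649.8  92.7 135.6]
L 145 27 [649.7  92.7 144.9]
L 155 70 [652.4  92.3 155.2]
[606.5 603.3 605.5 604.9 579.6 590.7 579.6 605.5 605.4 600.4 583.6 605.7
 605.2 605.1 604.9 604.7 564.1 595. ]
door 1505 ((538.9269409179688, -26.8623046875), (270.13330078125, 12.6689453125), 56.86538314819336)
w4 759 heading -89.291275 x at y=-38 695.13544
R 125 20 [ 654.7 -167.   125.4]
R 135 22 [ 655.2 -166.5  134.8]
R 145 27 [ 654.5 -167.2  144.6]
R 155 52 [ 656.4 -168.8  155. ]
[593.7 576.  577.4 584.1 599.8 606.5 586.1 580.  601.5 593.  603.7 587.9
 596.6 587.2 585.8 599.4 589.  603.5]
door 1965 ((537.5729370117188, -29.522293090820312), (263.7181396484375, 12.025607109069824), 56.86617660522461)
```

Emit:
carry_out([
  {"travel":[6,-1.8,1],"dr":[0,0,0],"gripper":1},
  {"travel":[6,-1.8,1],"dr":[0,0,0],"gripper":1},
  {"travel":[6,-1.8,1],"dr":[0,0,0],"gripper":1},
  {"travel":[6,-1.8,2],"dr":[0,0,0],"gripper":1},
  {"travel":[6,-1.8,2],"dr":[0,0,0],"gripper":1},
  {"travel":[5,-1.8,2],"dr":[0,0,0],"gripper":1},
  {"travel":[0,0,3],"dr":[0,0,-9.5],"gripper":1},
  {"travel":[0,0,3],"dr":[0,0,-9.5],"gripper":1},
  {"travel":[0,0,2],"dr":[0,0,-9.5],"gripper":1},
  {"travel":[0,0,0],"dr":[0,0,0],"gripper":1},
])

```text
clock: 5.72
eef_pos: [436.6, 235.6, 198.2]
eef_rot: [0.514, 0.858, -0.006, 0.001]
wrist_force: [-0.3, 0.2, 1.2]
opening: 85.1
```

Run:
```python
from h import *
step([437,238.5,84],np.radians(27.6))
```

```text
TCP [436.6 235.6 198.2] tool x [-0.5  0.9 -0. ] y [ 0.9  0.5 -0. ] z [-0. -0. -1.] open 85.1 t 5.725
travel cm [ 0.3  0.3 11.4]
dr z deg 0.6 q6 -0.07145284570870537
tilt fix dr [-0.6  0.5 -0. ] F [-0.3  0.2  1.2]
```

Emit:
carry_out([
  {"travel":[0.3,0.3,4],"dr":[-0.6,0.5,0.6],"gripper":1},
  {"travel":[0,0,4],"dr":[0,0,0],"gripper":1},
  {"travel":[0,0,2.5],"dr":[0,0,0],"gripper":1},
  {"travel":[0,0,0.9],"dr":[0,0,0],"gripper":1},
  {"travel":[0,0,0],"dr":[0,0,0],"gripper":-0.2},
  {"travel":[0,0,0],"dr":[0,0,0],"gripper":-0.4},
  {"travel":[0,0,0],"dr":[0,0,0],"gripper":-0.6},
  {"travel":[0,0,0],"dr":[0,0,0],"gripper":-0.6},
  {"travel":[0,0,0],"dr":[0,0,0],"gripper":-0.6},
], newtons=40)

```text
clock: 6.85
eef_pos: [443.2, 241.9, 91.0]
eef_rot: [0.525, 0.851, 0.008, 0.005]
wrist_force: [-0.2, -1.1, -2.9]
opening: 44.8
```

Run:
```python
from h import *
step([437,238.5,84],np.radians(27.6))
```

```text
TCP [443.2 241.9  91. ] tool x [-0.4  0.9  0. ] y [0.9 0.4 0. ] z [ 0.  0. -1.] open 44.8 t 6.85
travel cm [-0.  -0.7  0.7]
dr z deg -1.0 q6 -0.04999592505943347
tilt fix dr [ 1. -0.  0.] F [-0.2 -1.1 -2.9]
```

Emit:
carry_out([
  {"travel":[0,0,-4],"dr":[0,0,0],"gripper":-0.6},
  {"travel":[0,0,-6],"dr":[0,0,9],"gripper":-0.6},
  {"travel":[0,0,-6],"dr":[0,0,9],"gripper":-0.6},
  {"travel":[0,0,-3],"dr":[0,0,8.5],"gripper":-0.6},
  {"travel":[-5,3,0],"dr":[0,0,0],"gripper":-0.6},
  {"travel":[-5,3,0],"dr":[0,0,0],"gripper":-0.6},
  {"travel":[-5,3,0],"dr":[0,0,0],"gripper":-0.6},
  {"travel":[-5,3,0],"dr":[0,0,0],"gripper":-0.6},
  {"travel":[-5,3,0],"dr":[0,0,0],"gripper":-0.6},
  {"travel":[-5,3,0],"dr":[0,0,0],"gripper":-0.6},
  {"travel":[-4,2,0],"dr":[0,0,0],"gripper":-0.6},
  {"travel":[0,0,0],"dr":[0,0,0],"gripper":-0.6},
])

```text
clock: 8.35
eef_pos: [641.3, -111.3, 284.2]
eef_rot: [0.711, 0.703, 0.009, 0.002]
wrist_force: [-0.9, 0.1, -2.5]
opening: 44.5
```

Run:
```python
from h import *
step([655.7,-114.2,99.5],np.radians(0.9))
p,d,c=snap('wrist','w5')
```

```text
TCP [ 641.3 -111.3  284.2] tool x [0. 1. 0.] y [ 1. -0.  0.] z [ 0.  0. -1.] open 44.5 t 8.35
travel cm [-0.5  1.2 18.5]
dr z deg -1.5 q6 -0.23507139232388172
tilt fix dr [ 0.9 -0.6 -0. ] F [-0.9  0.1 -2.5]
```

View pics/w5.png

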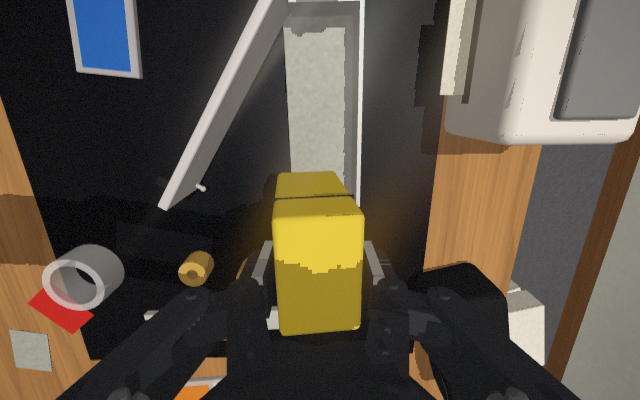

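Run:
```python
from h import *
p,d,c=load('w5');W=cloud(d,c)
q=W[210:320,285:350].reshape(-1,3);print(np.percentile(q[:,2],[5,50,95]))
m=mask(p,'yellow')&(abs(W[...,2]-np.median(q[:,2]))<6); ys=W[m]; print(ys.min(0),ys.max(0))
print(topface('w5',(641,-111),278,292,60))
```

```text
[286.1 288.5 290.2]
[ 620.6 -145.5  282.5] [664.9 -76.8 292.4]
(array([ 642.1, -108.1,  288.3]), (71.57553100585938, 71.34939575195312), 4.997550964355469, array([  243,   208,   149,   128, 11708], dtype=int32))
```

Emit:
carry_out([
  {"travel":[-0.3,1.3,3],"dr":[0.9,-0.6,-1.5],"gripper":-0.6},
  {"travel":[0,0,5],"dr":[0,0,0],"gripper":-0.6},
  {"travel":[0,0,4],"dr":[0,0,0],"gripper":-0.6},
  {"travel":[0,0,0],"dr":[0,0,0],"gripper":-0.6},
])

```text
clock: 8.9
eef_pos: [651.6, -106.9, 162.3]
eef_rot: [0.7, 0.715, 0.0, -0.002]
wrist_force: [-0.8, 1.0, -1.8]
opening: 44.4
```

Run:
```python
from h import *
step([655.7,-114.0,96.5],np.radians(0.9))
```

```text
TCP [ 651.6 -106.9  162.3] tool x [-0.  1.  0.] y [ 1.  0. -0.] z [-0.  0. -1.] open 44.4 t 8.9
travel cm [-0.7  0.4  6.6]
dr z deg 0.3 q6 -0.24987816681145034
tilt fix dr [-0.2 -0.2 -0. ] F [-0.8  1.  -1.8]
```

Emit:
carry_out([
  {"travel":[-0.7,0.4,0],"dr":[-0.2,-0.2,0.3],"gripper":-0.6},
  {"travel":[0,0,0],"dr":[0,0,0],"gripper":-0.6},
])

```text
clock: 9.15
eef_pos: [657.5, -113.2, 165.7]
eef_rot: [0.701, 0.713, 0.001, 0.002]
wrist_force: [-0.6, -0.4, -2.4]
opening: 44.5
```

Run:
```python
from h import *
step([655.7,-114.0,96.5],np.radians(0.9))
```

```text
TCP [ 657.5 -113.2  165.7] tool x [-0.  1. -0.] y [1. 0. 0.] z [ 0. -0. -1.] open 44.5 t 9.15
travel cm [-0.1 -0.2  6.9]
dr z deg 0.1 q6 -0.2508680099474785
tilt fix dr [0.3 0.1 0. ] F [-0.6 -0.4 -2.4]
```

Emit:
carry_out([
  {"travel":[-0.1,-0.2,2.5],"dr":[0.3,0.1,0],"gripper":-0.6},
  {"travel":[0,0,1.5],"dr":[0,0,0],"gripper":-0.6},
  {"travel":[0,0,1.5],"dr":[0,0,0],"gripper":-0.6},
  {"travel":[0,0,0],"dr":[0,0,0],"gripper":-0.6},
])

```text
clock: 9.65
eef_pos: [660.1, -115.1, 115.8]
eef_rot: [0.701, 0.713, 0.003, 0.005]
wrist_force: [0.6, -0.3, -2.1]
opening: 44.3
```

Run:
```python
from h import *
step([655.7,-114.0,96.5],np.radians(0.9))
```

```text
TCP [ 660.1 -115.1  115.8] tool x [-0.  1. -0.] y [1. 0. 0.] z [ 0. -0. -1.] open 44.3 t 9.65
travel cm [ 0.1 -0.5  1.9]
dr z deg 0.1 q6 -0.25330084617034165
tilt fix dr [ 0.7  0.1 -0. ] F [ 0.6 -0.3 -2.1]
```

Emit:
carry_out([
  {"travel":[0.1,-0.5,1],"dr":[0.7,0.1,0],"gripper":-0.6},
  {"travel":[0,0,0.7],"dr":[0,0,0],"gripper":-0.6},
  {"travel":[0,0,0.4],"dr":[0,0,0],"gripper":-0.6},
  {"travel":[0,0,0],"dr":[0,0,0],"gripper":-0.6},
])

```text
clock: 10.15
eef_pos: [656.8, -115.0, 98.8]
eef_rot: [0.701, 0.713, 0.001, 0.002]
wrist_force: [0.5, -0.7, -2.5]
opening: 44.4
```

Run:
```python
from h import *
step([655.7,-114.0,96.5],np.radians(0.9))
```

```text
TCP [ 656.8 -115.    98.8] tool x [-0.  1. -0.] y [1. 0. 0.] z [ 0. -0. -1.] open 44.4 t 10.15
travel cm [ 0.1 -0.1  0.2]
dr z deg 0.1 q6 -0.25205307260437704
tilt fix dr [ 0.2  0.1 -0. ] F [ 0.5 -0.7 -2.5]
```

Lower to contact and release.

Emit:
carry_out([
  {"travel":[0.1,-0.1,0.3],"dr":[0.2,0,0],"gripper":-0.6},
  {"travel":[0,0,0.2],"dr":[0,0,0],"gripper":-0.6},
  {"travel":[0,0,0],"dr":[0,0,0],"gripper":0.2},
  {"travel":[0,0,0],"dr":[0,0,0],"gripper":0.3},
  {"travel":[0,0,0],"dr":[0,0,0],"gripper":0.4},
  {"travel":[0,0,-2],"dr":[0,0,0],"gripper":0.4},
  {"travel":[0,0,-5],"dr":[0,0,0],"gripper":0.6},
  {"travel":[0,0,-6],"dr":[0,0,0],"gripper":1},
  {"travel":[0,0,-6],"dr":[0,0,0],"gripper":1},
  {"travel":[0,0,0],"dr":[0,0,0],"gripper":1},
])

```text
clock: 11.4
eef_pos: [657.6, -114.1, 290.6]
eef_rot: [0.701, 0.713, -0.0, 0.003]
wrist_force: [0.2, -0.6, -0.3]
opening: 85.2
```

Run:
```python
from h import *
step([555.3,358.5,84],np.radians(24.0))
p,d,c=snap('wrist','w6')
print(topface('w6',(656,-114),93,106,55))
```

```text
TCP [ 657.6 -114.1  290.6] tool x [-0.  1. -0.] y [1. 0. 0.] z [ 0. -0. -1.] open 85.2 t 11.4
travel cm [47.5 -9.5 20.4]
dr z deg -23.0 q6 -0.250198786487857
tilt fix dr [ 0.2  0.2 -0. ] F [ 0.2 -0.6 -0.3]
(array([ 649.5, -115.2,  100.7]), (67.78882598876953, 43.0724983215332), -88.39820230007172, array([ 290,  149,   39,   58, 2152], dtype=int32))
```

View pics/w6.png

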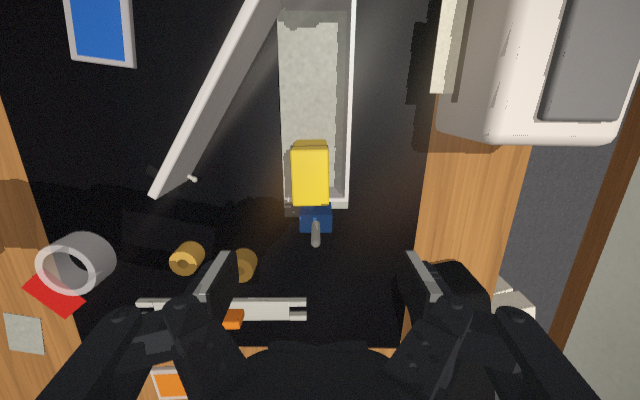

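Emit:
carry_out([
  {"travel":[6,-1.3,0],"dr":[0.2,0.2,0],"gripper":1},
  {"travel":[6,-1.3,0],"dr":[0,0,0],"gripper":1},
  {"travel":[6,-1.3,0],"dr":[0,0,0],"gripper":1},
  {"travel":[6,-1.3,0],"dr":[0,0,0],"gripper":1},
  {"travel":[6,-1.3,0],"dr":[0,0,0],"gripper":1},
  {"travel":[6,-1.3,0],"dr":[0,0,0],"gripper":1},
  {"travel":[6,-1.3,0],"dr":[0,0,0],"gripper":1},
  {"travel":[5.5,-1,0],"dr":[0,0,0],"gripper":1},
  {"travel":[0,0,3],"dr":[0,0,-8],"gripper":1},
  {"travel":[0,0,4],"dr":[0,0,-8],"gripper":1},
  {"travel":[0,0,4],"dr":[0,0,-7],"gripper":1},
  {"travel":[0,0,0],"dr":[0,0,0],"gripper":1},
])

```text
clock: 12.95
eef_pos: [532.4, 368.8, 148.6]
eef_rot: [0.54, 0.841, -0.015, -0.014]
wrist_force: [-0.2, 0.1, 0.2]
opening: 85.5
```

Run:
```python
from h import *
step([555.3,358.5,84],np.radians(24.0))
```

```text
TCP [532.4 368.8 148.6] tool x [-0.4  0.9  0. ] y [ 0.9  0.4 -0. ] z [-0. -0. -1.] open 85.5 t 12.95
travel cm [-1.9  1.9  6.4]
dr z deg 0.6 q6 0.10106100614545176
tilt fix dr [-2.3 -0.4 -0. ] F [-0.2  0.1  0.2]
```

Emit:
carry_out([
  {"travel":[-1.9,1.9,0],"dr":[-2.3,-0.4,0.6],"gripper":1},
  {"travel":[0,0,0],"dr":[0,0,0],"gripper":1},
])

```text
clock: 13.2
eef_pos: [557.8, 359.5, 147.4]
eef_rot: [0.547, 0.837, -0.0, -0.0]
wrist_force: [-1.0, 0.3, -0.3]
opening: 85.8
```

Run:
```python
from h import *
step([555.3,358.5,86],np.radians(24.0))
```

```text
TCP [557.8 359.5 147.4] tool x [-0.4  0.9 -0. ] y [ 0.9  0.4 -0. ] z [-0. -0. -1.] open 85.8 t 13.2
travel cm [ 0.  -0.3  6.1]
dr z deg -0.3 q6 0.09481417721885212
tilt fix dr [-0.1  0.  -0. ] F [-1.   0.3 -0.3]
```

Emit:
carry_out([
  {"travel":[0,-0.2,3],"dr":[0,0,-0.3],"gripper":1},
  {"travel":[0,0,2.5],"dr":[0,0,0],"gripper":1},
  {"travel":[0,0,0.5],"dr":[0,0,0],"gripper":1},
  {"travel":[0,0,0],"dr":[0,0,0],"gripper":0},
  {"travel":[0,0,0],"dr":[0,0,0],"gripper":-0.3},
  {"travel":[0,0,0],"dr":[0,0,0],"gripper":-0.6},
  {"travel":[0,0,0],"dr":[0,0,0],"gripper":-0.6},
  {"travel":[0,0,0],"dr":[0,0,0],"gripper":-0.6},
])

```text
clock: 14.2
eef_pos: [558.2, 361.9, 94.5]
eef_rot: [0.547, 0.837, 0.004, 0.001]
wrist_force: [-0.1, 0.2, -1.1]
opening: 43.6
```

Run:
```python
from h import *
step([555.3,358.5,86],np.radians(24.0))
```

```text
TCP [558.2 361.9  94.5] tool x [-0.4  0.9  0. ] y [0.9 0.4 0. ] z [ 0.  0. -1.] open 43.6 t 14.2
travel cm [-0.2 -0.4  0.8]
dr z deg -0.4 q6 0.09620285553432135
tilt fix dr [ 0.5 -0.2  0. ] F [-0.1  0.2 -1.1]
```

Emit:
carry_out([
  {"travel":[0,0,-4],"dr":[0,0,0],"gripper":-0.6},
  {"travel":[0,0,-6],"dr":[0,0,8],"gripper":-0.6},
  {"travel":[0,0,-6],"dr":[0,0,8],"gripper":-0.6},
  {"travel":[0,0,-3],"dr":[0,0,7],"gripper":-0.6},
  {"travel":[-5.8,1.4,0],"dr":[0,0,0],"gripper":-0.6},
  {"travel":[-5.8,1.4,0],"dr":[0,0,0],"gripper":-0.6},
  {"travel":[-5.8,1.4,0],"dr":[0,0,0],"gripper":-0.6},
  {"travel":[-5.8,1.4,0],"dr":[0,0,0],"gripper":-0.6},
  {"travel":[-5.8,1.4,0],"dr":[0,0,0],"gripper":-0.6},
  {"travel":[-5.8,1.4,0],"dr":[0,0,0],"gripper":-0.6},
  {"travel":[-5.2,1.2,0],"dr":[0,0,0],"gripper":-0.6},
  {"travel":[0,0,0],"dr":[0,0,0],"gripper":-0.6},
])

```text
clock: 15.7
eef_pos: [655.6, -50.6, 286.4]
eef_rot: [0.707, 0.707, 0.004, 0.0]
wrist_force: [-0.0, 0.1, -1.9]
opening: 43.4
```

```bash
cat >> h.py <<'E'
def inhand(name,col):
    p,d,c=load(name);W=cloud(d,c);m=mask(p,col)
    t,r,s=pose(); m&=(np.hypot(W[...,0]-t[0],W[...,1]-t[1])<55)&(W[...,2]>t[2]-20)&(W[...,2]<t[2]+25)
    z=np.percentile(W[m][:,2],70); q=W[m&(abs(W[...,2]-z)<5)]
    print('inhand',col,len(q),'ztop',np.median(q[:,2]),'rect',cv2.minAreaRect(q[:,:2].astype(np.float32)),'mid',(np.percentile(q,1,0)+np.percentile(q,99,0))/2, 'rel TCP',(np.percentile(q,1,0)+np.percentile(q,99,0))/2-t)
E
python3 - <<'E'
from h import *
step([654.5,-38.2,100],np.radians(0.9))
p,d,c=snap('wrist','w7'); inhand('w7','green')
E
```

```text
TCP [655.6 -50.6 286.4] tool x [-0.  1.  0.] y [1. 0. 0.] z [ 0.  0. -1.] open 43.4 t 15.7
travel cm [ 1.1 -0.2 18.6]
dr z deg -0.9 q6 -0.14562118968172413
tilt fix dr [ 0.3 -0.3 -0. ] F [-0.   0.1 -1.9]
inhand green 9821 ztop 286.2426999025164 rect ((656.5336303710938, -51.35448455810547), (44.00333023071289, 68.26286315917969), 0.37447065114974976) mid [656.4 -50.4 285.3] rel TCP [ 1.4 -2.  -1. ]
```

View pics/w7.png

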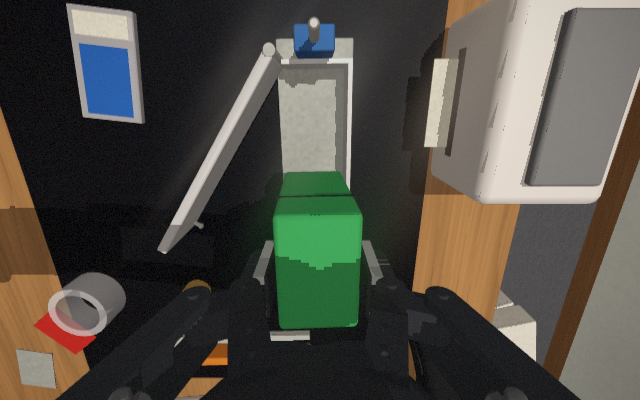

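Emit:
carry_out([
  {"travel":[1.1,-0.2,4],"dr":[0.3,-0.3,-0.9],"gripper":-0.6},
  {"travel":[0,0,4],"dr":[0,0,0],"gripper":-0.6},
  {"travel":[0,0,3.2],"dr":[0,0,0],"gripper":-0.6},
  {"travel":[0,0,0],"dr":[0,0,0],"gripper":-0.6},
])

```text
clock: 16.25
eef_pos: [652.4, -31.4, 172.8]
eef_rot: [0.699, 0.715, 0.002, -0.001]
wrist_force: [0.2, -0.8, -1.3]
opening: 43.5
```

Run:
```python
from h import *
step([654,-37.0,100],np.radians(0.9))
```

```text
TCP [652.4 -31.4 172.8] tool x [-0.  1.  0.] y [1. 0. 0.] z [ 0.  0. -1.] open 43.5 t 16.25
travel cm [-0.6  0.1  7.3]
dr z deg 0.3 q6 -0.13835075861785215
tilt fix dr [ 0.1 -0.2 -0. ] F [ 0.2 -0.8 -1.3]
```

Emit:
carry_out([
  {"travel":[-0.5,0.1,1],"dr":[0.1,-0.2,0.3],"gripper":-0.6},
  {"travel":[0,0,2],"dr":[0,0,0],"gripper":-0.6},
  {"travel":[0,0,2],"dr":[0,0,0],"gripper":-0.6},
  {"travel":[0,0,0],"dr":[0,0,0],"gripper":-0.6},
])

```text
clock: 16.75
eef_pos: [657.8, -35.2, 127.2]
eef_rot: [0.701, 0.714, 0.003, 0.004]
wrist_force: [-0.6, -0.2, -1.8]
opening: 43.4
```

Run:
```python
from h import *
step([654,-37.0,100],np.radians(0.9))
```

```text
TCP [657.8 -35.2 127.2] tool x [-0.  1. -0.] y [1. 0. 0.] z [ 0. -0. -1.] open 43.4 t 16.75
travel cm [-0.2 -0.4  2.7]
dr z deg 0.1 q6 -0.13629216011846615
tilt fix dr [0.6 0.1 0. ] F [-0.6 -0.2 -1.8]
```

Emit:
carry_out([
  {"travel":[-0.2,-0.4,1.2],"dr":[0.6,0.1,0],"gripper":-0.6},
  {"travel":[0,0,0.9],"dr":[0,0,0],"gripper":-0.6},
  {"travel":[0,0,0.4],"dr":[0,0,0],"gripper":-0.6},
  {"travel":[0,0,0.1],"dr":[0,0,0],"gripper":-0.6},
])

```text
clock: 17.25
eef_pos: [656.1, -37.8, 103.0]
eef_rot: [0.701, 0.714, 0.002, 0.001]
wrist_force: [0.2, 0.3, -2.3]
opening: 42.8
```

Run:
```python
from h import *
step([654,-37.0,100],np.radians(0.9))
```

```text
TCP [656.1 -37.8 103. ] tool x [-0.  1.  0.] y [1. 0. 0.] z [ 0.  0. -1.] open 42.8 t 17.25
travel cm [ 0.1 -0.2  0.3]
dr z deg 0.1 q6 -0.14068653959768335
tilt fix dr [ 0.2 -0.  -0. ] F [ 0.2  0.3 -2.3]
```

Emit:
carry_out([
  {"travel":[0,0,0.4],"dr":[0.2,0,0],"gripper":-0.6},
  {"travel":[0,0,0.2],"dr":[0,0,0],"gripper":-0.6},
  {"travel":[0,0,0],"dr":[0,0,0],"gripper":0.2},
  {"travel":[0,0,0],"dr":[0,0,0],"gripper":0.3},
  {"travel":[0,0,0],"dr":[0,0,0],"gripper":0.4},
  {"travel":[0,0,-2],"dr":[0,0,0],"gripper":0.4},
  {"travel":[0,0,-5],"dr":[0,0,0],"gripper":0.6},
  {"travel":[0,0,-6],"dr":[0,0,0],"gripper":1},
  {"travel":[0,0,-6],"dr":[0,0,0],"gripper":1},
  {"travel":[0,0,0],"dr":[0,0,0],"gripper":1},
])

```text
clock: 18.5
eef_pos: [657.2, -38.0, 296.1]
eef_rot: [0.701, 0.713, 0.001, 0.001]
wrist_force: [0.9, 0.1, -0.5]
opening: 85.0
```

Run:
```python
from h import *
step([429.8,383.4,84],np.radians(5.6))
p,d,c=snap('wrist','w8')
print(topface('w8',(654,-38),93,106,55))
```

```text
TCP [657.2 -38.  296.1] tool x [-0.  1. -0.] y [1. 0. 0.] z [ 0. -0. -1.] open 85.0 t 18.5
travel cm [ 42.6 -22.   21.1]
dr z deg -4.6 q6 -0.1399340315408687
tilt fix dr [ 0.2  0.  -0. ] F [ 0.9  0.1 -0.5]
(array([653.7, -38.1, 100.7]), (67.43130493164062, 43.61259841918945), -89.06648725271225, array([ 295,  148,   38,   57, 2077], dtype=int32))
```

View pics/w8.png

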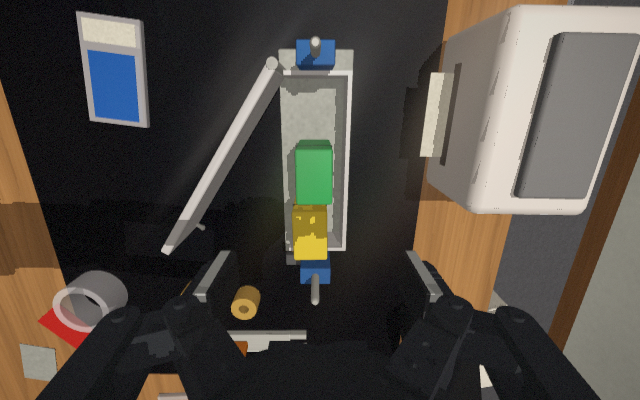

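Emit:
carry_out([
  {"travel":[5.3,-2.7,0],"dr":[0.2,0,-1],"gripper":1},
  {"travel":[5.3,-2.7,0],"dr":[0,0,-1],"gripper":1},
  {"travel":[5.3,-2.7,0],"dr":[0,0,-1],"gripper":1},
  {"travel":[5.3,-2.7,0],"dr":[0,0,-1],"gripper":1},
  {"travel":[5.3,-2.7,0],"dr":[0,0,-1],"gripper":1},
  {"travel":[5.3,-2.7,0],"dr":[0,0,0],"gripper":1},
  {"travel":[5.3,-2.7,0],"dr":[0,0,0],"gripper":1},
  {"travel":[4,-2,0],"dr":[0,0,0],"gripper":1},
  {"travel":[0,0,0],"dr":[0,0,0],"gripper":1},
])

```text
clock: 19.68
eef_pos: [404.3, 364.8, 276.4]
eef_rot: [0.669, 0.743, -0.015, -0.009]
wrist_force: [0.1, -0.3, -0.1]
opening: 85.7
```

Run:
```python
from h import *
step([429.8,383.4,86],np.radians(5.6))
```

```text
TCP [404.3 364.8 276.4] tool x [-0.1  1.  -0. ] y [ 1.   0.1 -0. ] z [-0. -0. -1.] open 85.7 t 19.675
travel cm [ 1.7  3.4 18.9]
dr z deg 0.4 q6 0.5413146311966476
tilt fix dr [-2.   0.3 -0. ] F [ 0.1 -0.3 -0.1]
```

Emit:
carry_out([
  {"travel":[1.7,3.4,0],"dr":[-2,0.3,0.4],"gripper":1},
  {"travel":[0,0,5],"dr":[0,0,0],"gripper":1},
  {"travel":[0,0,5],"dr":[0,0,0],"gripper":1},
  {"travel":[0,0,2],"dr":[0,0,0],"gripper":1},
  {"travel":[0,0,0],"dr":[0,0,0],"gripper":1},
])

```text
clock: 20.3
eef_pos: [436.7, 379.8, 145.2]
eef_rot: [0.672, 0.741, -0.005, 0.001]
wrist_force: [-0.2, 0.7, -0.0]
opening: 85.2
```

Run:
```python
from h import *
step([429.8,383.4,86],np.radians(5.6))
```

```text
TCP [436.7 379.8 145.2] tool x [-0.1  1.  -0. ] y [ 1.   0.1 -0. ] z [-0. -0. -1.] open 85.2 t 20.3
travel cm [ 0.5 -0.6  5.9]
dr z deg -0.1 q6 0.5514154554861653
tilt fix dr [-0.3  0.5  0. ] F [-0.2  0.7 -0. ]
```

Emit:
carry_out([
  {"travel":[0.4,-0.6,2],"dr":[-0.3,0.5,0],"gripper":1},
  {"travel":[0,0,2.8],"dr":[0,0,0],"gripper":1},
  {"travel":[0,0,1],"dr":[0,0,0],"gripper":1},
  {"travel":[0,0,0],"dr":[0,0,0],"gripper":0},
  {"travel":[0,0,0],"dr":[0,0,0],"gripper":-0.3},
  {"travel":[0,0,0],"dr":[0,0,0],"gripper":-0.6},
  {"travel":[0,0,0],"dr":[0,0,0],"gripper":-0.6},
  {"travel":[0,0,0],"dr":[0,0,0],"gripper":-0.6},
])

```text
clock: 21.3
eef_pos: [434.5, 382.4, 90.4]
eef_rot: [0.673, 0.74, 0.003, 0.001]
wrist_force: [-0.4, 0.2, -2.4]
opening: 43.7
```

Run:
```python
from h import *
step([429.8,383.4,86],np.radians(5.6))
```

```text
TCP [434.5 382.4  90.4] tool x [-0.1  1.   0. ] y [1.  0.1 0. ] z [ 0.  0. -1.] open 43.7 t 21.3
travel cm [ 0.1 -0.5  0.4]
dr z deg -0.2 q6 0.5561121810281414
tilt fix dr [ 0.3 -0.1 -0. ] F [-0.4  0.2 -2.4]
```

Emit:
carry_out([
  {"travel":[0,0,-4],"dr":[0,0,0],"gripper":-0.6},
  {"travel":[0,0,-6],"dr":[0,0,2.4],"gripper":-0.6},
  {"travel":[0,0,-6],"dr":[0,0,2.4],"gripper":-0.6},
  {"travel":[0,0,-3],"dr":[0,0,0],"gripper":-0.6},
  {"travel":[-5,3.1,0],"dr":[0,0,0],"gripper":-0.6},
  {"travel":[-5,3.1,0],"dr":[0,0,0],"gripper":-0.6},
  {"travel":[-5,3.1,0],"dr":[0,0,0],"gripper":-0.6},
  {"travel":[-5,3.1,0],"dr":[0,0,0],"gripper":-0.6},
  {"travel":[-5,3.1,0],"dr":[0,0,0],"gripper":-0.6},
  {"travel":[-5,3.1,0],"dr":[0,0,0],"gripper":-0.6},
  {"travel":[-4,2.6,0],"dr":[0,0,0],"gripper":-0.6},
  {"travel":[0,0,0],"dr":[0,0,0],"gripper":-0.6},
])

```text
clock: 22.8
eef_pos: [654.9, 35.2, 285.7]
eef_rot: [0.702, 0.712, 0.003, 0.002]
wrist_force: [-0.9, 0.1, -2.9]
opening: 43.7
```

Run:
```python
from h import *
step([654,38.5,98],np.radians(0.9))
p,d,c=snap('wrist','w9'); inhand('w9','red')
```

```text
TCP [654.9  35.2 285.7] tool x [-0.  1.  0.] y [1. 0. 0.] z [ 0.  0. -1.] open 43.7 t 22.8
travel cm [ 0.3 -0.2 18.8]
dr z deg -0.1 q6 -0.025650927993528166
tilt fix dr [ 0.4 -0.1  0. ] F [-0.9  0.1 -2.9]
inhand red 10648 ztop 290.1226698890797 rect ((655.9852294921875, 38.38473129272461), (44.9818229675293, 68.17986297607422), 0.5879451036453247) mid [655.8  39.3 289.3] rel TCP [2.1 2.4 3.7]
```

View pics/w9.png

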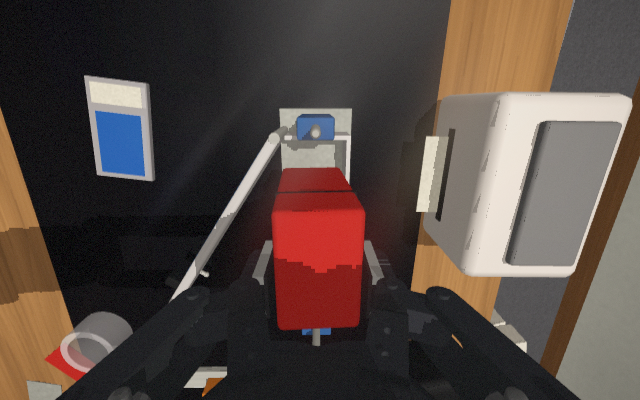

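Emit:
carry_out([
  {"travel":[0,-0.2,4],"dr":[0.4,-0.1,-0.1],"gripper":-0.6},
  {"travel":[0,0,4],"dr":[0,0,0],"gripper":-0.6},
  {"travel":[0,0,3.2],"dr":[0,0,0],"gripper":-0.6},
  {"travel":[0,0,0],"dr":[0,0,0],"gripper":-0.6},
])

```text
clock: 23.35
eef_pos: [649.3, 41.7, 171.9]
eef_rot: [0.7, 0.714, 0.001, -0.002]
wrist_force: [-0.3, 0.2, -2.5]
opening: 44.0
```

Run:
```python
from h import *
step([654,35.2,96],np.radians(0.9))
```

```text
TCP [649.3  41.7 171.9] tool x [-0.  1.  0.] y [ 1.  0. -0.] z [-0.  0. -1.] open 44.0 t 23.35
travel cm [-0.7  0.5  7.6]
dr z deg 0.2 q6 -0.024355581884253213
tilt fix dr [-0.1 -0.2  0. ] F [-0.3  0.2 -2.5]
```

Emit:
carry_out([
  {"travel":[-0.6,0.4,1],"dr":[-0.1,-0.2,0.2],"gripper":-0.6},
  {"travel":[0,0,1],"dr":[0,0,0],"gripper":-0.6},
  {"travel":[0,0,0],"dr":[0,0,0],"gripper":-0.6},
])

```text
clock: 23.72
eef_pos: [655.4, 37.0, 154.4]
eef_rot: [0.701, 0.713, 0.002, 0.002]
wrist_force: [0.3, 0.7, -2.3]
opening: 43.6
```

Run:
```python
from h import *
step([654,35.2,96],np.radians(0.9))
```

```text
TCP [655.4  37.  154.4] tool x [-0.  1.  0.] y [1. 0. 0.] z [ 0.  0. -1.] open 43.6 t 23.725
travel cm [-0.2 -0.2  5.8]
dr z deg 0.1 q6 -0.02662949017285721
tilt fix dr [ 0.3 -0.  -0. ] F [ 0.3  0.7 -2.3]
```

Emit:
carry_out([
  {"travel":[-0.2,-0.3,1],"dr":[0.3,0,0],"gripper":-0.6},
  {"travel":[0,0,1.5],"dr":[0,0,0],"gripper":-0.6},
  {"travel":[0,0,1.3],"dr":[0,0,0],"gripper":-0.6},
  {"travel":[0,0,0],"dr":[0,0,0],"gripper":-0.6},
])

```text
clock: 24.22
eef_pos: [652.7, 34.5, 114.6]
eef_rot: [0.701, 0.713, 0.001, 0.0]
wrist_force: [-0.5, -0.7, -1.9]
opening: 43.7
```

Run:
```python
from h import *
step([654,35.2,96],np.radians(0.9))
```

```text
TCP [652.7  34.5 114.6] tool x [-0.  1.  0.] y [1. 0. 0.] z [ 0.  0. -1.] open 43.7 t 24.225
travel cm [0.1 0.1 1.9]
dr z deg 0.1 q6 -0.029920553020183812
tilt fix dr [ 0.1 -0.  -0. ] F [-0.5 -0.7 -1.9]
```

Emit:
carry_out([
  {"travel":[0.1,0.1,1],"dr":[0.1,0,0],"gripper":-0.6},
  {"travel":[0,0,0.7],"dr":[0,0,0],"gripper":-0.6},
  {"travel":[0,0,0.4],"dr":[0,0,0],"gripper":-0.6},
  {"travel":[0,0,0.1],"dr":[0,0,0],"gripper":-0.6},
])

```text
clock: 24.72
eef_pos: [654.5, 35.6, 97.2]
eef_rot: [0.701, 0.713, 0.001, 0.001]
wrist_force: [-0.1, 0.2, -1.6]
opening: 43.7
```

Run:
```python
from h import *
step([654,35.2,96],np.radians(0.9))
```

```text
TCP [654.5  35.6  97.2] tool x [-0.  1.  0.] y [1. 0. 0.] z [ 0.  0. -1.] open 43.7 t 24.725
travel cm [-0.  -0.1  0.1]
dr z deg 0.1 q6 -0.02816013091951085
tilt fix dr [ 0.2 -0.  -0. ] F [-0.1  0.2 -1.6]
```

Emit:
carry_out([
  {"travel":[0,0,0.3],"dr":[0.2,0,0],"gripper":-0.6},
  {"travel":[0,0,0.1],"dr":[0,0,0],"gripper":-0.6},
  {"travel":[0,0,0],"dr":[0,0,0],"gripper":0.2},
  {"travel":[0,0,0],"dr":[0,0,0],"gripper":0.3},
  {"travel":[0,0,0],"dr":[0,0,0],"gripper":0.4},
  {"travel":[0,0,-2],"dr":[0,0,0],"gripper":0.4},
  {"travel":[0,0,-5],"dr":[0,0,0],"gripper":0.6},
  {"travel":[0,0,-6],"dr":[0,0,0],"gripper":1},
  {"travel":[0,0,-6],"dr":[0,0,0],"gripper":1},
  {"travel":[0,0,-4],"dr":[0,0,0],"gripper":1},
  {"travel":[0,0,0],"dr":[0,0,0],"gripper":1},
])

```text
clock: 26.1
eef_pos: [656.1, 35.6, 330.6]
eef_rot: [0.701, 0.713, 0.0, 0.0]
wrist_force: [0.1, -0.7, -0.5]
opening: 85.3
```

Run:
```python
from h import *
step([500,-400,300],0)
p,d,c=snap('wrist','w10')
for y in (-114,-38,38): print(topface('w10',(653,y),93,106,50))
```

```text
TCP [656.1  35.6 330.6] tool x [-0.  1. -0.] y [1. 0. 0.] z [ 0.  0. -1.] open 85.3 t 26.1
travel cm [-43.3 -16.4   3.1]
dr z deg 1.0 q6 -0.027968698810627968
tilt fix dr [ 0.  0. -0.] F [ 0.1 -0.7 -0.5]
(array([ 648.9, -113.3,  100.7]), (69.39048767089844, 42.332550048828125), -88.5653886795044, array([ 296,  249,   30,   42, 1225], dtype=int32))
(array([653.5, -38. , 100.6]), (68.80504608154297, 43.56730651855469), -88.71332275867462, array([ 298,  199,   33,   47, 1489], dtype=int32))
(array([650.8,  39.4, 100.8]), (66.57306671142578, 43.61117935180664), -89.0551273226738, array([ 296,  141,   35,   52, 1752], dtype=int32))
```

View pics/w10.png

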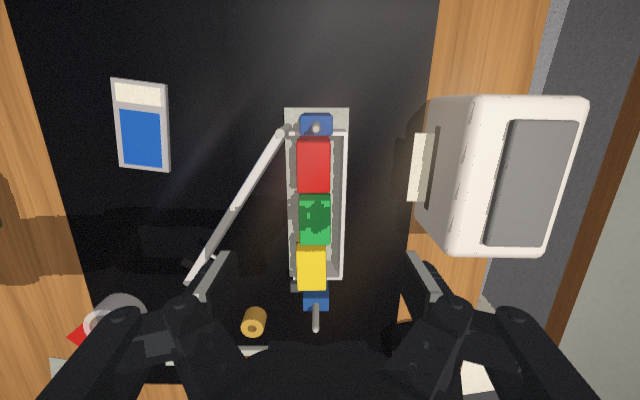

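Emit:
carry_out([
  {"travel":[-5.3,-1.5,-0.5],"dr":[0,0,0],"gripper":1},
  {"travel":[-5.3,-1.5,-0.5],"dr":[0,0,0],"gripper":1},
  {"travel":[-5.3,-1.5,-0.5],"dr":[0,0,0],"gripper":1},
  {"travel":[-5.3,-1.5,-0.5],"dr":[0,0,0],"gripper":1},
  {"travel":[-5.3,-1.5,-0.5],"dr":[0,0,0],"gripper":1},
  {"travel":[-5.3,-1.5,-0.5],"dr":[0,0,0],"gripper":1},
  {"travel":[-5.3,-1.5,-0.5],"dr":[0,0,0],"gripper":1},
  {"travel":[-5,-1.5,0],"dr":[0,0,0],"gripper":1},
])

```text
clock: 27.15
eef_pos: [537.5, -393.4, 343.1]
eef_rot: [0.697, 0.717, -0.006, -0.016]
wrist_force: [0.1, -0.2, 0.5]
opening: 85.4
```

Emit:
carry_out([
  {"travel":[0,0,0],"dr":[0,0,10.5],"gripper":1},
  {"travel":[0,0,0],"dr":[0,0,10.5],"gripper":1},
  {"travel":[0,0,0],"dr":[0,0,10.5],"gripper":1},
  {"travel":[0,0,0],"dr":[0,0,10.5],"gripper":1},
  {"travel":[0,0,0],"dr":[0,0,10.5],"gripper":1},
  {"travel":[0,0,0],"dr":[0,0,10.5],"gripper":1},
  {"travel":[0,0,0],"dr":[0,0,10.5],"gripper":1},
  {"travel":[0,0,0],"dr":[0,0,10.5],"gripper":1},
  {"travel":[0,0,0],"dr":[0,0,4],"gripper":1},
  {"travel":[0,0,0],"dr":[0,0,0],"gripper":1},
])

```text
clock: 28.4
eef_pos: [527.8, -394.4, 312.2]
eef_rot: [0.999, 0.012, -0.034, -0.022]
wrist_force: [0.8, -0.5, 0.2]
opening: 85.4
```

Run:
```python
from h import *
step([500,-400,300],np.radians(-87.3))
p,d,c=snap('wrist','w11')
W=cloud(d,c); m=mask(p,'orange').astype(np.uint8); n,l,st,ce=cv2.connectedComponentsWithStats(m)
for i in range(1,n):
    if st[i,4]>150: q=W[l==i]; print(ce[i],st[i,4],np.percentile(q[:,2],90),np.median(q,0))
```

```text
TCP [ 527.8 -394.4  312.2] tool x [ 1.   0.  -0.1] y [ 0. -1. -0.] z [-0.1  0.  -1. ] open 85.4 t 28.4
travel cm [-2.7  0.6  1.4]
dr z deg -1.4 q6 0.8465740639905859
tilt fix dr [-2.6  3.8  0. ] F [ 0.8 -0.5  0.2]
```

View pics/w11.png

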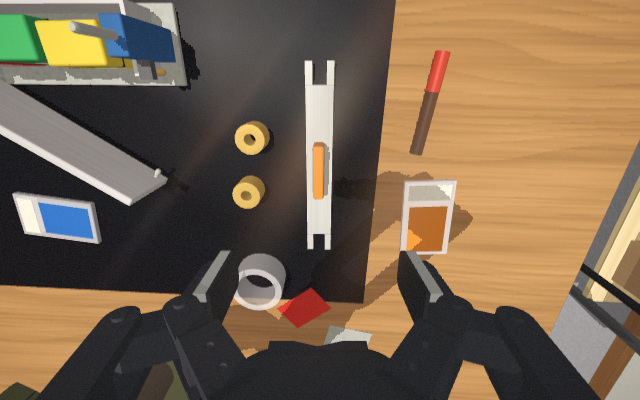

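```bash
cat > meas.py <<'E'
from h import *
def bar(name):
    p,d,c=load(name);W=cloud(d,c)
    h=cv2.cvtColor(p,cv2.COLOR_BGR2HSV)
    m=((h[...,0]>5)&(h[...,0]<17)&(h[...,1]>170)&(W[...,2]>36)&(W[...,2]<54)).astype(np.uint8)
    n,l,st,ce=cv2.connectedComponentsWithStats(m)
    for i in range(1,n):
        if st[i,4]>150:
            q=W[l==i]; t=q[q[:,2]>np.percentile(q[:,2],50)-4]; print('handle',ce[i],st[i,4],np.median(t[:,2]),cv2.minAreaRect(t[:,:2].astype(np.float32)))
            cx=np.median(t,0)
    m=((W[...,2]>8)&(W[...,2]<17)&(h[...,1]<70)&(h[...,2]>110)&(np.hypot(W[...,0]-cx[0],W[...,1]-cx[1])<190)).astype(np.uint8)
    m=cv2.morphologyEx(m,cv2.MORPH_OPEN,np.ones((2,2),np.uint8))
    n,l,st,ce=cv2.connectedComponentsWithStats(m);i=1+np.argmax(st[1:,4])
    ct=np.argwhere(l==i)[:,::-1]; P=ray(ct,12,c)[:,:2].astype(np.float32); print('bar',st[i],cv2.minAreaRect(P), np.median(W[l==i][:,2]))
def sleeves(name):
    p,d,c=load(name);W=cloud(d,c)
    h=cv2.cvtColor(p,cv2.COLOR_BGR2HSV)
    m=((h[...,0]>12)&(h[...,0]<28)&(h[...,1]>110)&(W[...,2]>31)&(W[...,2]<41)).astype(np.uint8)
    n,l,st,ce=cv2.connectedComponentsWithStats(m)
    for i in range(1,n):
        if st[i,4]>80:
            ct=np.argwhere(l==i)[:,::-1]; P=ray(ct,np.median(W[l==i][:,2]),c)[:,:2].astype(np.float32)
            print('sleeve',ce[i],st[i,4],'z',np.median(W[l==i][:,2]),cv2.minEnclosingCircle(P),P.mean(0))
if __name__=='__main__':
    bar(sys.argv[1]); sleeves(sys.argv[1])
E
python3 meas.py w11
```

```text
handle [318.4 178.4] 396 46.73099251682228 ((493.05181884765625, -382.88433837890625), (67.98255157470703, 14.772542953491211), 0.8994582295417786)
bar [ 306   62   29  189 3754] ((493.2738952636719, -383.95733642578125), (296.76373291015625, 40.06532669067383), 1.1645957231521606) 12.891911226810436
sleeve [249.8 139. ] 660 z 36.78659509997148 ((539.8031616210938, -284.541748046875), 22.24924659729004) [ 540.1 -284.9]
sleeve [246.2 194.9] 545 z 36.81183083873954 ((454.4911804199219, -272.58966064453125), 22.87120819091797) [ 454.4 -273.2]
```

Emit:
carry_out([
  {"travel":[-1.5,0,0],"dr":[-2.6,3.8,0.2],"gripper":1},
  {"travel":[0,0,0],"dr":[0,0,0],"gripper":1},
])

```text
clock: 28.7
eef_pos: [512.1, -394.2, 309.8]
eef_rot: [1.0, 0.012, -0.002, -0.001]
wrist_force: [0.3, 0.5, 0.4]
opening: 85.4
```

Run:
```python
from h import *
step([493.3,-383.5,41],np.radians(-88.84))
```

```text
TCP [ 512.1 -394.2  309.8] tool x [ 1.  0. -0.] y [ 0. -1. -0.] z [-0.  0. -1.] open 85.4 t 28.7
travel cm [-1.8 -1.1 26.9]
dr z deg 0.2 q6 0.8260528137728417
tilt fix dr [-0.1  0.2 -0. ] F [0.3 0.5 0.4]
```

Emit:
carry_out([
  {"travel":[-1.8,-1.1,3],"dr":[-0.1,0.2,0.2],"gripper":1},
  {"travel":[0,0,6],"dr":[0,0,0],"gripper":1},
  {"travel":[0,0,6],"dr":[0,0,0],"gripper":1},
  {"travel":[0,0,4],"dr":[0,0,0],"gripper":0.6},
  {"travel":[0,0,0],"dr":[0,0,0],"gripper":0.6},
], newtons=90)

```text
clock: 29.32
eef_pos: [498.0, -385.7, 115.7]
eef_rot: [1.0, 0.012, 0.002, 0.001]
wrist_force: [-0.4, -0.6, -0.4]
opening: 68.6
```

Run:
```python
from h import *
step([493.3,-383.5,41],np.radians(-88.84))
```

```text
TCP [ 498.  -385.7  115.7] tool x [1. 0. 0.] y [ 0. -1.  0.] z [ 0. -0. -1.] open 68.6 t 29.325
travel cm [-0.5 -0.2  7.5]
dr z deg 0.3 q6 0.8183652399294755
tilt fix dr [ 0.1 -0.2  0. ] F [-0.4 -0.6 -0.4]
```

Emit:
carry_out([
  {"travel":[-0.5,-0.2,3],"dr":[0.1,-0.2,0.3],"gripper":0.6},
  {"travel":[0,0,2.5],"dr":[0,0,0],"gripper":0.3},
  {"travel":[0,0,1],"dr":[0,0,0],"gripper":0},
  {"travel":[0,0,0],"dr":[0,0,0],"gripper":0},
])

```text
clock: 29.82
eef_pos: [499.5, -388.6, 55.5]
eef_rot: [1.0, 0.011, 0.005, 0.004]
wrist_force: [0.6, 0.3, -0.1]
opening: 42.9
```

Run:
```python
from h import *
step([493.3,-383.5,41],np.radians(-88.84))
p,d,c=snap('wrist','w12');
```

```text
TCP [ 499.5 -388.6   55.5] tool x [1. 0. 0.] y [ 0. -1.  0.] z [ 0. -0. -1.] open 42.9 t 29.825
travel cm [-0.6 -0.5  1.4]
dr z deg 0.1 q6 0.8204567912999012
tilt fix dr [ 0.4 -0.5 -0. ] F [ 0.6  0.3 -0.1]
```

View pics/w12.png

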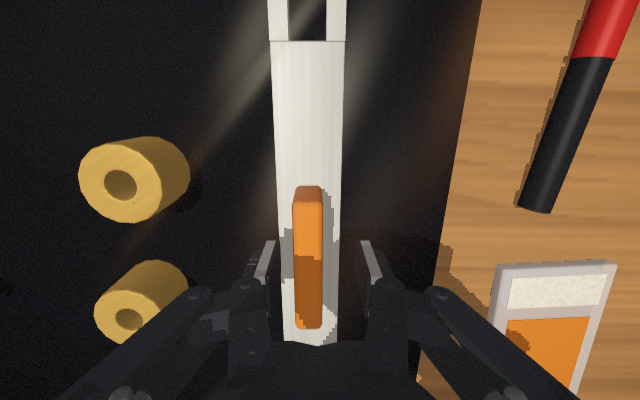

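Emit:
carry_out([
  {"travel":[-0.6,-0.5,0.6],"dr":[0.4,-0.5,0.1],"gripper":0},
  {"travel":[0,0,0.7],"dr":[0,0,0],"gripper":0},
  {"travel":[0,0,0],"dr":[0,0,0],"gripper":-0.4},
  {"travel":[0,0,0],"dr":[0,0,0],"gripper":-0.7},
  {"travel":[0,0,0],"dr":[0,0,0],"gripper":-1},
  {"travel":[0,0,0],"dr":[0,0,0],"gripper":-1},
  {"travel":[0,0,0],"dr":[0,0,0],"gripper":-1},
])

```text
clock: 30.75
eef_pos: [494.8, -384.7, 45.6]
eef_rot: [1.0, 0.01, 0.002, 0.002]
wrist_force: [-0.1, -0.0, 0.6]
opening: 14.4
```

Run:
```python
from h import *
step([493.3,-383.5,41],np.radians(-88.84))
```

```text
TCP [ 494.8 -384.7   45.6] tool x [1. 0. 0.] y [ 0. -1.  0.] z [ 0. -0. -1.] open 14.4 t 30.75
travel cm [-0.1 -0.1  0.5]
dr z deg -0.0 q6 0.8226500607200204
tilt fix dr [ 0.2 -0.3 -0. ] F [-0.1 -0.   0.6]
```

Emit:
carry_out([
  {"travel":[0,0,-3],"dr":[0.2,-0.3,0],"gripper":-1},
  {"travel":[0,0,-5],"dr":[0,0,0],"gripper":-1},
  {"travel":[0,0,-6],"dr":[0,0,0],"gripper":-1},
  {"travel":[0,0,-6],"dr":[0,0,0],"gripper":-1},
  {"travel":[0,0,-4],"dr":[0,0,0],"gripper":-1},
  {"travel":[0,0,0],"dr":[0,0,0],"gripper":-1},
])

```text
clock: 31.5
eef_pos: [492.6, -383.3, 284.7]
eef_rot: [1.0, 0.01, -0.006, -0.004]
wrist_force: [-0.5, -0.1, -4.4]
opening: 14.1
```

Emit:
carry_out([
  {"travel":[0,0,0],"dr":[0,0,-10],"gripper":-1},
  {"travel":[0,0,0],"dr":[0,0,-10],"gripper":-1},
  {"travel":[0,0,0],"dr":[0,0,-10],"gripper":-1},
  {"travel":[0,0,0],"dr":[0,0,-10],"gripper":-1},
  {"travel":[0,0,0],"dr":[0,0,-10],"gripper":-1},
  {"travel":[0,0,0],"dr":[0,0,-10],"gripper":-1},
  {"travel":[0,0,0],"dr":[0,0,-10],"gripper":-1},
  {"travel":[0,0,0],"dr":[0,0,-10],"gripper":-1},
  {"travel":[0,0,0],"dr":[0,0,-9],"gripper":-1},
  {"travel":[0,0,0],"dr":[0,0,0],"gripper":-1},
])

```text
clock: 32.75
eef_pos: [478.8, -372.3, 246.0]
eef_rot: [0.688, 0.725, -0.003, -0.037]
wrist_force: [-0.3, 1.4, -4.5]
opening: 14.4
```

Run:
```python
from h import *
step([654.5,-38.2,240],np.radians(0.9))
```

```text
TCP [ 478.8 -372.3  246. ] tool x [-0.1  1.   0.1] y [ 1.   0.1 -0.1] z [-0.1  0.  -1. ] open 14.4 t 32.75
travel cm [32.4 19.3  1.2]
dr z deg 2.1 q6 -0.7795659116826188
tilt fix dr [-3.2 -2.9 -0. ] F [-0.3  1.4 -4.5]
```

Emit:
carry_out([
  {"travel":[0,0,-3],"dr":[-3.2,-2.9,2.1],"gripper":-1},
  {"travel":[0,0,0],"dr":[0,0,0],"gripper":-1},
  {"travel":[5.3,2.9,0],"dr":[0,0,0],"gripper":-1},
  {"travel":[5.3,2.9,0],"dr":[0,0,0],"gripper":-1},
  {"travel":[5.3,2.9,0],"dr":[0,0,0],"gripper":-1},
  {"travel":[5.3,2.9,0],"dr":[0,0,0],"gripper":-1},
  {"travel":[5.3,2.9,0],"dr":[0,0,0],"gripper":-1},
  {"travel":[4.5,2.5,0],"dr":[0,0,0],"gripper":-1},
  {"travel":[0,0,0],"dr":[0,0,0],"gripper":-1},
])

```text
clock: 33.88
eef_pos: [648.4, -53.2, 252.6]
eef_rot: [0.709, 0.705, -0.007, -0.016]
wrist_force: [-0.9, -1.1, -4.3]
opening: 13.9
```

Run:
```python
from h import *
step([654.5,-38.2,240],np.radians(0.9))
p,d,c=snap('wrist','w13')
```

```text
TCP [648.4 -53.2 252.6] tool x [0. 1. 0.] y [ 1. -0. -0.] z [-0.  0. -1.] open 13.9 t 33.875
travel cm [1.5 0.6 1.3]
dr z deg -1.2 q6 -0.14569035147158382
tilt fix dr [-1.9 -0.7 -0. ] F [-0.9 -1.1 -4.3]
```

View pics/w13.png

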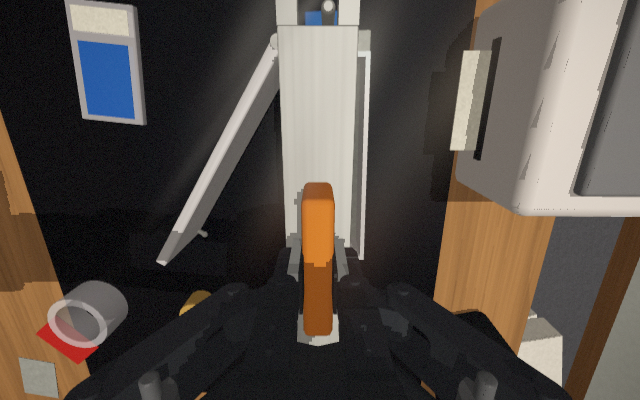

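```bash
cat > barhand.py <<'E'
from h import *
def go(name,tcp,r):
    p,d,c=load(name);W=cloud(d,c); T=r.inv().apply((W-tcp).reshape(-1,3)).reshape(W.shape) # tool frame
    h=cv2.cvtColor(p,cv2.COLOR_BGR2HSV)
    m=(abs(T[...,2]-35)<8)&(h[...,1]<70)&(abs(T[...,1])<35)&(T[...,0]>15)&(T[...,0]<160)
    q=T[m]; print('n',len(q),'z',np.median(q[:,2]))
    for x in (60,75,90,105,115):
        s=q[abs(q[:,0]-x)<3]; 
        if len(s): print(x,'y lo/hi/mid',np.percentile(s[:,1],1),np.percentile(s[:,1],99),(np.percentile(s[:,1],1)+np.percentile(s[:,1],99))/2,'z',np.median(s[:,2]))
    mid=q[abs(q[:,1]-np.median(q[:,1]))<6]; print('slot root x',np.percentile(mid[:,0],99.5))
    A=np.c_[q[:,0],q[:,1],np.ones(len(q))]; k=np.linalg.lstsq(A,q[:,2],rcond=None)[0]; print('tilt of bar in tool: dz/dx,dz/dy deg',np.degrees(k[:2]),k[2])
    for z in (125,135,145,153):
        s=W[(np.hypot(W[...,0]-652,W[...,1]-93)<15)&(abs(W[...,2]-z)<5)]
        if len(s): print('shaft',z,len(s),s.mean(0))
if __name__=='__main__':
    t,r,s=pose(); go(sys.argv[1],t,r)
E
python3 barhand.py w13
```

```text
n 14448 z 32.60138925765236
60 y lo/hi/mid -17.511061772345798 21.491477671863965 1.9902079497590837 z 32.55840703258896
75 y lo/hi/mid -17.49722270203878 21.505394074339797 2.0040856861505087 z 32.58449768861395
90 y lo/hi/mid -17.50405576447996 21.329592424798303 1.912768330159171 z 32.60335630954693
105 y lo/hi/mid -17.707778220599817 21.335861206214034 1.8140414928071085 z 32.66259134675866
115 y lo/hi/mid -17.654486028785985 21.30778324462706 1.8266486079205375 z 32.712296915753576
slot root x 119.69272637611255
tilt of bar in tool: dz/dx,dz/dy deg [ 0.2 -0. ] 32.32393441716952
shaft 125 18 [653.9  89.2 126.5]
shaft 135 50 [653.8  88.3 134.8]
shaft 145 56 [653.8  88.3 145.2]
shaft 153 217 [653.8  90.9 155. ]
```

Emit:
carry_out([
  {"travel":[1.2,0.5,1],"dr":[-1.9,-0.7,-1.2],"gripper":-1},
  {"travel":[0,0,0],"dr":[0,0,0],"gripper":-1},
  {"travel":[0,0,1],"dr":[0,0,0],"gripper":-1},
  {"travel":[0,0,0],"dr":[0,0,0],"gripper":-1},
])

```text
clock: 34.42
eef_pos: [648.7, -47.0, 226.9]
eef_rot: [0.704, 0.71, -0.005, -0.003]
wrist_force: [-0.1, -0.6, -4.2]
opening: 13.8
```

```bash
python3 - <<'E'
from h import *
step([653,-40,213],np.radians(0.9))
p,d,c=snap('wrist','w14')
E
python3 barhand.py w14
```

```text
TCP [648.7 -47.  226.9] tool x [-0.  1. -0.] y [ 1.  0. -0.] z [-0. -0. -1.] open 13.8 t 34.425
travel cm [0.7 0.5 1.4]
dr z deg -0.4 q6 -0.14213011550801655
tilt fix dr [-0.6  0.2 -0. ] F [-0.1 -0.6 -4.2]
n 14352 z 33.89756739413731
60 y lo/hi/mid -19.447056921819467 19.61719241605864 0.0850677471195862 z 33.84814946403603
75 y lo/hi/mid -19.40970113984168 19.40326998998853 -0.00321557492657476 z 33.851545312087055
90 y lo/hi/mid -19.57959611796554 19.38568911290765 -0.09695350252894563 z 33.89870091083961
105 y lo/hi/mid -19.503596519918293 19.40197384036078 -0.05081133977875574 z 33.987119742483486
115 y lo/hi/mid -19.56502417382468 19.531353105915212 -0.01683553395473325 z 33.972061152479235
slot root x 118.02267144290029
tilt of bar in tool: dz/dx,dz/dy deg [0.2 0.2] 33.592464528849064
shaft 125 53 [653.5  88.4 125. ]
shaft 135 59 [653.4  88.3 135.1]
shaft 145 71 [653.4  88.4 145.2]
shaft 153 201 [653.7  89.7 154.7]
```

View pics/w14.png

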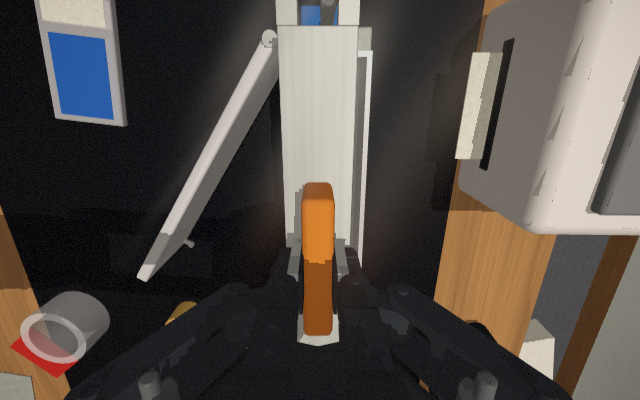

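Emit:
carry_out([
  {"travel":[0.8,0.5,0.6],"dr":[-0.6,0.2,-0.4],"gripper":-1},
  {"travel":[0,0,0],"dr":[0,0,0],"gripper":-1},
  {"travel":[0,0,0],"dr":[0,0,0],"gripper":-1},
])

```text
clock: 34.85
eef_pos: [655.2, -39.7, 222.1]
eef_rot: [0.702, 0.712, 0.001, 0.001]
wrist_force: [1.1, 0.0, -5.0]
opening: 14.1
```

```bash
python3 - <<'E'
from h import *
step([654,-39,213],np.radians(0.9))
p,d,c=snap('wrist','w15')
W=cloud(d,c);
# world bar slot edges at y ~ 85..105, bar z
t,r,s=pose()
zb=t[2]-34
h=cv2.cvtColor(p,cv2.COLOR_BGR2HSV)
m=(abs(W[...,2]-zb)<7)&(h[...,1]<70)&(abs(W[...,0]-654)<35)
for y in (0,30,60,90,95,100):
    s=np.sort(W[m&(abs(W[...,1]-y)<2)][:,0])
    if len(s)>5:
        g=np.diff(s); k=g.argmax(); print(y,s[0],s[-1],'mid',(s[0]+s[-1])/2,'gap',s[k],s[k+1])
q=W[m&(abs(W[...,0]-654)<5)]; print('slot root y',np.percentile(q[:,1],99.5))
E
python3 barhand.py w15 | grep shaft
python3 - <<'E'
import cv2
p=cv2.imread('pics/w15.png'); cv2.imwrite('pics/w15z.png',cv2.resize(p[0:120,230:410],None,fx=4,fy=4))
E
```

```text
TCP [655.2 -39.7 222.1] tool x [-0.  1. -0.] y [1. 0. 0.] z [ 0. -0. -1.] open 14.1 t 34.85
travel cm [ 0.1 -0.1  0.9]
dr z deg -0.1 q6 -0.13959036723868443
tilt fix dr [ 0.2  0.  -0. ] F [ 1.1  0.  -5. ]
0 635.5447118972843 675.3975236054025 mid 655.4711177513434 gap 658.0048719923863 658.5692491295993
30 635.1697014659456 674.9118649133065 mid 655.0407831896262 gap 651.0314169875172 651.5431442107562
60 634.5496530451018 674.284223539865 mid 654.4169382924833 gap 653.418211554436 653.8912863085881
90 634.0961302913897 673.9893970962244 mid 654.042763693807 gap 644.2295465295316 664.137660307811
slot root y 78.15590105567844
shaft 135 4 [656.2  91.6 135.2]
shaft 145 24 [653.5  89.  146.5]
shaft 153 284 [653.9  91.3 155.2]
```

View pics/w15z.png

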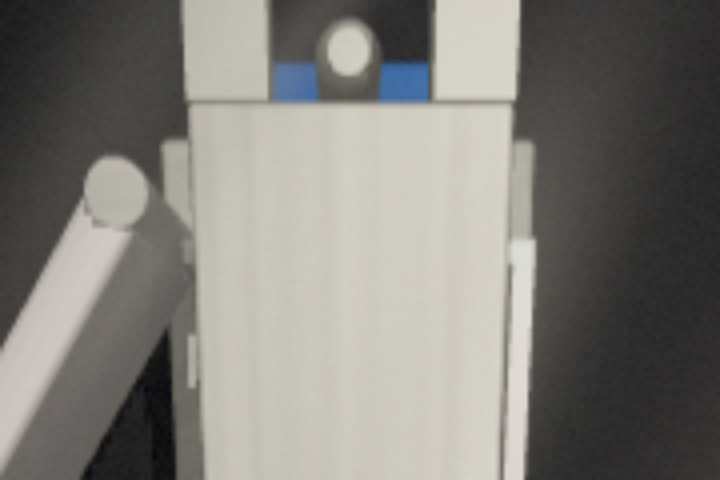

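Emit:
carry_out([
  {"travel":[0.1,-0.1,0.8],"dr":[0.2,0,0],"gripper":-1},
  {"travel":[0,0,1],"dr":[0,0,0],"gripper":-1},
  {"travel":[0,0,1],"dr":[0,0,0],"gripper":-1},
  {"travel":[0,0,0],"dr":[0,0,0],"gripper":-1},
])

```text
clock: 35.4
eef_pos: [653.5, -38.4, 191.7]
eef_rot: [0.702, 0.712, -0.001, -0.0]
wrist_force: [0.1, -0.7, -4.4]
opening: 13.8
```

Run:
```python
from h import *
step([654,-39,151],np.radians(0.9))
p,d,c=snap('wrist','w16')
cv2.imwrite('pics/w16z.png',cv2.resize(p[0:120,230:410],None,fx=4,fy=4))
```

```text
TCP [653.5 -38.4 191.7] tool x [-0.  1. -0.] y [ 1.  0. -0.] z [-0. -0. -1.] open 13.8 t 35.4
travel cm [-0.1  0.1  4.1]
dr z deg -0.1 q6 -0.13776348698631763
tilt fix dr [-0.1  0.   0. ] F [ 0.1 -0.7 -4.4]
```

View pics/w16z.png

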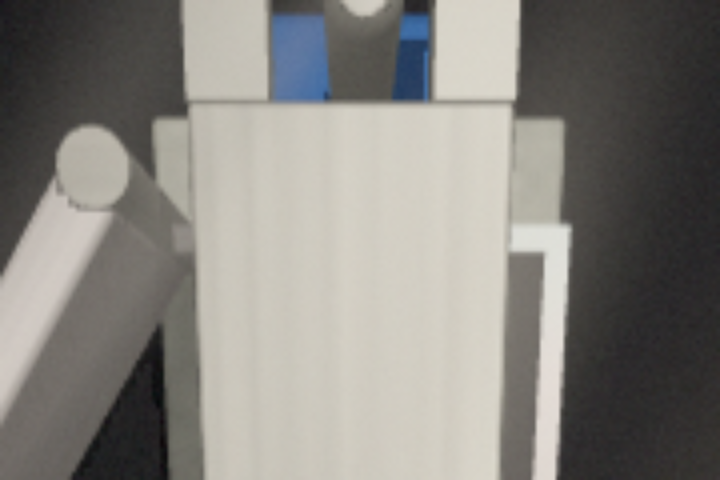

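Emit:
carry_out([
  {"travel":[0,0.1,1],"dr":[-0.1,0,0],"gripper":-1},
  {"travel":[0,0,1],"dr":[0,0,0],"gripper":-1},
  {"travel":[0,0,0.8],"dr":[0,0,0],"gripper":-1},
  {"travel":[0,0,0],"dr":[0,0,0],"gripper":-1},
])

```text
clock: 35.95
eef_pos: [655.3, -38.5, 162.4]
eef_rot: [0.702, 0.712, 0.001, 0.001]
wrist_force: [0.3, 0.4, -4.2]
opening: 14.2
```

Run:
```python
from h import *
step([654,-39,151],np.radians(0.9))
```

```text
TCP [655.3 -38.5 162.4] tool x [-0.  1. -0.] y [1. 0. 0.] z [ 0. -0. -1.] open 14.2 t 35.95
travel cm [-0.1 -0.1  1.1]
dr z deg -0.1 q6 -0.13775196865309303
tilt fix dr [0.1 0.  0. ] F [ 0.3  0.4 -4.2]
```

Emit:
carry_out([
  {"travel":[0,0,0.5],"dr":[0.1,0,0],"gripper":-1},
  {"travel":[0,0,0.4],"dr":[0,0,0],"gripper":-1},
  {"travel":[0,0,0.3],"dr":[0,0,0],"gripper":-1},
])

```text
clock: 36.33
eef_pos: [656.1, -38.7, 151.6]
eef_rot: [0.702, 0.712, 0.001, 0.001]
wrist_force: [-4.5, 0.0, 14.8]
opening: 14.3
```

Run:
```python
from h import *
step([654,-39,151],np.radians(0.9))
```

```text
TCP [656.1 -38.7 151.6] tool x [-0.  1. -0.] y [1. 0. 0.] z [ 0. -0. -1.] open 14.3 t 36.325
travel cm [-0.  -0.2  0.1]
dr z deg -0.1 q6 -0.1375538155164542
tilt fix dr [0.1 0.  0. ] F [-4.5  0.  14.8]
```

Emit:
carry_out([
  {"travel":[0,0,-0.1],"dr":[0,0,0],"gripper":-0.5},
  {"travel":[0,0,0],"dr":[0,0,0],"gripper":-0.3},
  {"travel":[0,0,0],"dr":[0,0,0],"gripper":-0.1},
  {"travel":[0,0,-2],"dr":[0,0,0],"gripper":0},
  {"travel":[0,0,-5],"dr":[0,0,0],"gripper":0},
  {"travel":[0,0,-6],"dr":[0,0,0],"gripper":0.5},
  {"travel":[0,0,-6],"dr":[0,0,0],"gripper":1},
  {"travel":[-5,0,0],"dr":[0,0,0],"gripper":1},
  {"travel":[-5,-1,0],"dr":[0,0,0],"gripper":1},
  {"travel":[-5,-1,0],"dr":[0,0,0],"gripper":1},
  {"travel":[0,0,0],"dr":[0,0,0],"gripper":1},
])

```text
clock: 37.7
eef_pos: [640.5, -192.2, 353.8]
eef_rot: [0.701, 0.713, 0.004, 0.007]
wrist_force: [0.5, 0.6, -0.3]
opening: 85.5
```

```bash
python3 - <<'E'
from h import *
step([539.8,-284.5,25],np.radians(0))
p,d,c=snap('wrist','w17')
E
python3 -c "
from meas import *
sleeves('w17')
p,d,c=load('w17');W=cloud(d,c)
h=cv2.cvtColor(p,cv2.COLOR_BGR2HSV)
m=(W[...,2]>113)&(W[...,2]<124)&(W[...,0]>620)&(W[...,0]<690)&(W[...,1]>-200)&(W[...,1]<130)&(h[...,1]<80)
q=W[m];print(len(q),np.median(q[:,2]),cv2.minAreaRect(q[:,:2].astype(np.float32)))
"
```

```text
TCP [ 640.5 -192.2  353.8] tool x [-0.  1. -0.] y [1. 0. 0.] z [ 0. -0. -1.] open 85.5 t 37.7
travel cm [ -8.9 -10.7  32.8]
dr z deg 1.0 q6 -0.3734196562820234
tilt fix dr [0.8 0.2 0. ] F [ 0.5  0.6 -0.3]
sleeve [201.3 202.1] 484 z 36.60197493183477 ((454.35833740234375, -271.2568664550781), 22.760601043701172) [ 454.1 -271. ]
sleeve [253.5 209.2] 456 z 36.71030782787384 ((539.8260498046875, -283.0222473144531), 22.423276901245117) [ 539.7 -282.7]
3924 118.88411448088945 ((658.2129516601562, -95.2883529663086), (39.18242645263672, 182.00830078125), 0.7336300611495972)
```

View pics/w17.png

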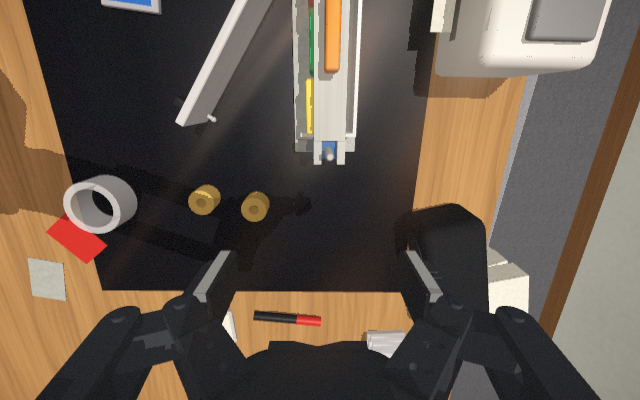

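Emit:
carry_out([
  {"travel":[-3,-3.4,3],"dr":[0.8,0.2,0],"gripper":1},
  {"travel":[-3,-3.4,5],"dr":[0,0,0],"gripper":1},
  {"travel":[-3,-3.4,5],"dr":[0,0,0],"gripper":1},
  {"travel":[0,0,5],"dr":[0,0,0],"gripper":1},
  {"travel":[0,0,4],"dr":[0,0,0],"gripper":1},
  {"travel":[0,0,0],"dr":[0,0,0],"gripper":1},
])

```text
clock: 38.5
eef_pos: [546.8, -275.5, 133.7]
eef_rot: [0.697, 0.717, 0.004, 0.003]
wrist_force: [-0.0, -0.7, 0.9]
opening: 85.4
```

Run:
```python
from h import *
step([539.8,-283.8,32],np.radians(0))
```

```text
TCP [ 546.8 -275.5  133.7] tool x [-0.  1.  0.] y [1. 0. 0.] z [ 0.  0. -1.] open 85.4 t 38.5
travel cm [-0.8 -0.8 10.2]
dr z deg 1.6 q6 -0.5699971302605996
tilt fix dr [ 0.5 -0.1 -0. ] F [-0.  -0.7  0.9]
```

Emit:
carry_out([
  {"travel":[-0.8,-0.8,2],"dr":[0.5,-0.1,0.7],"gripper":1},
  {"travel":[0,0,3],"dr":[0,0,0],"gripper":1},
  {"travel":[0,0,0],"dr":[0,0,0],"gripper":1},
])

```text
clock: 38.88
eef_pos: [542.6, -284.7, 86.0]
eef_rot: [0.701, 0.713, 0.001, 0.004]
wrist_force: [-0.5, -0.3, -0.0]
opening: 85.6
```

```bash
python3 - <<'E'
from h import *
step([539.8,-283.8,32],np.radians(0.9))
p,d,c=snap('wrist','w18')
E
python3 -c "
from meas import *
sleeves('w18')"
```

```text
TCP [ 542.6 -284.7   86. ] tool x [-0.  1. -0.] y [1. 0. 0.] z [ 0. -0. -1.] open 85.6 t 38.875
travel cm [ 0.1 -0.3  5.4]
dr z deg 0.1 q6 -0.5684160054210189
tilt fix dr [ 0.4  0.3 -0. ] F [-0.5 -0.3 -0. ]
sleeve [200.8 196.2] 248 z 33.70937344237307 ((458.9483642578125, -267.78582763671875), 20.115175247192383) [ 467.2 -261.6]
sleeve [309.3 204.8] 150 z 34.03164778562311 ((538.4332885742188, -276.59002685546875), 20.307292938232422) [ 538.  -266.4]
sleeve [174.5 215.8] 135 z 34.217016877150364 ((451.5740966796875, -273.1534729003906), 8.212718963623047) [ 448.1 -275.3]
sleeve [308.3 245.3] 915 z 36.71008670447396 ((539.0726928710938, -287.1824951171875), 20.81279754638672) [ 537.5 -295.1]
```

View pics/w18.png

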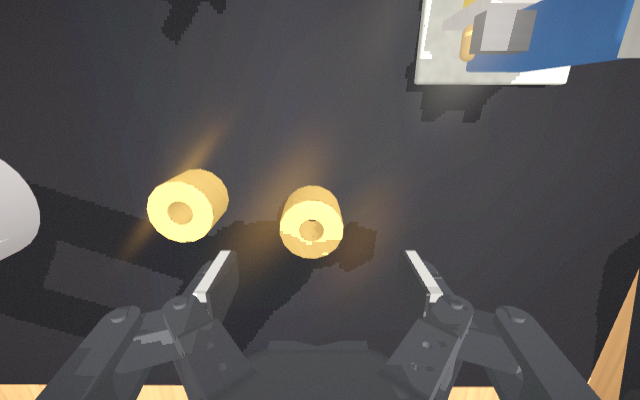

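Emit:
carry_out([
  {"travel":[0,-0.3,2.3],"dr":[0.4,0.3,0],"gripper":1},
  {"travel":[0,0,2.2],"dr":[0,0,0],"gripper":1},
  {"travel":[0,0,1],"dr":[0,0,0],"gripper":0.6},
  {"travel":[0,0,0],"dr":[0,0,0],"gripper":0.2},
  {"travel":[0,0,0],"dr":[0,0,0],"gripper":0},
], newtons=40)

```text
clock: 39.55
eef_pos: [547.3, -289.5, 40.0]
eef_rot: [0.701, 0.713, 0.002, 0.009]
wrist_force: [-0.2, 0.2, -0.5]
opening: 42.9
```

Run:
```python
from h import *
step([539.8,-283.8,32],np.radians(0.9))
```

```text
TCP [ 547.3 -289.5   40. ] tool x [-0.  1. -0.] y [1. 0. 0.] z [ 0. -0. -1.] open 42.9 t 39.55
travel cm [ 0.6 -0.8  0.8]
dr z deg 0.1 q6 -0.571753946296442
tilt fix dr [ 0.9  0.6 -0. ] F [-0.2  0.2 -0.5]
```

Emit:
carry_out([
  {"travel":[0,0,0],"dr":[0,0,0],"gripper":0.3},
  {"travel":[0,0,0],"dr":[0,0,0],"gripper":0.6},
  {"travel":[0.5,0,0.4],"dr":[0.9,0.6,0],"gripper":0.6},
  {"travel":[0,0,0],"dr":[0,0,0],"gripper":0.6},
])

```text
clock: 40.05
eef_pos: [548.5, -284.9, 37.8]
eef_rot: [0.701, 0.713, 0.0, 0.001]
wrist_force: [0.2, -0.2, 1.0]
opening: 68.2
```

Run:
```python
from h import *
step([539.8,-283.8,32],np.radians(0.9))
p,d,c=snap('wrist','w19')
```

```text
TCP [ 548.5 -284.9   37.8] tool x [-0.  1. -0.] y [1. 0. 0.] z [ 0. -0. -1.] open 68.2 t 40.05
travel cm [ 0.1 -0.9  0.6]
dr z deg 0.1 q6 -0.564851773789805
tilt fix dr [ 0.1  0.  -0. ] F [ 0.2 -0.2  1. ]
```

View pics/w19.png

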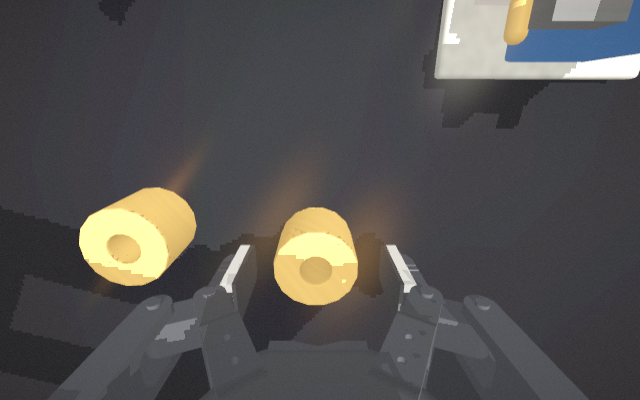

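Emit:
carry_out([
  {"travel":[0.1,0,0.6],"dr":[0.1,0,0],"gripper":0.6},
  {"travel":[0,0,0],"dr":[0,0,0],"gripper":0.2},
  {"travel":[0,0,0],"dr":[0,0,0],"gripper":-0.2},
  {"travel":[0,0,0],"dr":[0,0,0],"gripper":-0.5},
  {"travel":[0,0,0],"dr":[0,0,0],"gripper":-0.5},
  {"travel":[0,0,0],"dr":[0,0,0],"gripper":-0.5},
])

```text
clock: 40.85
eef_pos: [548.7, -284.0, 31.5]
eef_rot: [0.701, 0.713, -0.0, 0.001]
wrist_force: [-0.6, 0.0, 0.4]
opening: 42.0
```

Run:
```python
from h import *
step([656.6,-169.2,240],np.radians(0.9))
```

```text
TCP [ 548.7 -284.    31.5] tool x [-0.  1. -0.] y [1. 0. 0.] z [ 0. -0. -1.] open 42.0 t 40.85
travel cm [ 11.3  11.  -20.9]
dr z deg 0.1 q6 -0.5620529728923223
tilt fix dr [ 0.   0.1 -0. ] F [-0.6  0.   0.4]
```

Emit:
carry_out([
  {"travel":[0,0,-4],"dr":[0,0,0],"gripper":-0.5},
  {"travel":[0,0,-6],"dr":[0,0,0],"gripper":-0.5},
  {"travel":[0,0,-6],"dr":[0,0,0],"gripper":-0.5},
  {"travel":[0,0,-4],"dr":[0,0,0],"gripper":-0.5},
  {"travel":[4,4,0],"dr":[0,0,0],"gripper":-0.5},
  {"travel":[4,4,0],"dr":[0,0,0],"gripper":-0.5},
  {"travel":[2.8,2.8,0],"dr":[0,0,0],"gripper":-0.5},
  {"travel":[0,0,0],"dr":[0,0,0],"gripper":-0.5},
])

```text
clock: 41.85
eef_pos: [656.6, -172.3, 236.6]
eef_rot: [0.702, 0.712, -0.0, -0.0]
wrist_force: [0.0, -0.4, 0.6]
opening: 41.8
```

```bash
cat > slv.py <<'E'
from h import *
def go(name):
    p,d,c=load(name);W=cloud(d,c); t,r,s=pose(); T=r.inv().apply((W-t).reshape(-1,3)).reshape(W.shape)
    h=cv2.cvtColor(p,cv2.COLOR_BGR2HSV)
    m=(h[...,0]>10)&(h[...,0]<32)&(h[...,1]>80)&(np.hypot(T[...,0],T[...,1])<32)&(abs(T[...,2])<20)
    z=np.percentile(T[m][:,2],40); m&=abs(T[...,2]-z)<4
    q=T[m][:,:2].astype(np.float32); print('sleeve top tool z',z,len(q),'circle',cv2.minEnclosingCircle(q))
    # bore: contour hole
    mm=m.astype(np.uint8); 
    cs,hi=cv2.findContours(mm,cv2.RETR_CCOMP,cv2.CHAIN_APPROX_NONE)
    for k,cc in enumerate(cs):
        if hi[0][k][3]>=0 and len(cc)>15:
            e=cv2.fitEllipse(cc); P=ray(np.array([e[0]]),np.median(W[m][:,2]),c)[0]; print('bore',e,P,'rel tool',r.inv().apply(P-t))
if __name__=='__main__': go(sys.argv[1])
E
python3 - <<'E'
from h import *
step([656.6,-169.2,205],np.radians(0.9))
p,d,c=snap('wrist','w20')
E
python3 slv.py w20
```

```text
TCP [ 656.6 -172.3  236.6] tool x [-0.  1.  0.] y [ 1.  0. -0.] z [-0.  0. -1.] open 41.8 t 41.85
travel cm [0.3 0.  3.2]
dr z deg -0.1 q6 -0.33207403054981977
tilt fix dr [-0.1 -0.   0. ] F [ 0.  -0.4  0.6]
sleeve top tool z -5.133598759557439 4895 circle ((2.264296293258667, 3.430830478668213), 23.22627067565918)
bore ((317.5402526855469, 276.3165588378906), (24.648229598999023, 32.3534049987793), 91.15514373779297) [ 657.3 -169.6  241.7] rel tool [ 3.8  1.9 -5.2]
```

View pics/w20.png

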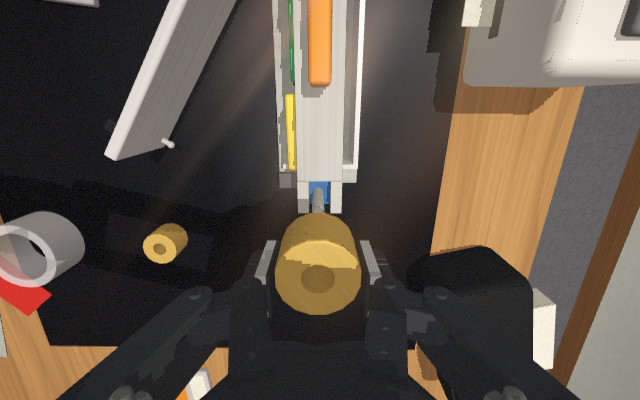

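Run:
```python
from h import *
for n in ('w4','w6','w8','w10','w17','w20','w2','w15','w9'):
    p,d,c=load(n);W=cloud(d,c); o=-c['view'][:3,3]@c['view'][:3,:3]
    for nm,xy in (('R',(656.6,-169)),('L',(652.5,92.5))):
        m=(np.hypot(W[...,0]-xy[0],W[...,1]-xy[1])<14)&(W[...,2]>153)&(W[...,2]<160)
        if m.sum()>15:
            q=W[m]; vv,uu=np.where(m); print(n,nm,'cam',o,len(q),'mean',q.mean(0),'bbox',(q.min(0)+q.max(0))[:2]/2,'ext',(q.max(0)-q.min(0))[:2])
```

```text
w4 R cam [549.2 -29.  491.5] 44 mean [ 656.5 -169.   155.7] bbox [ 657.1 -169.5] ext [ 9.4 10.1]
w6 R cam [656.6 -30.7 411.6] 67 mean [ 657.1 -168.7  155.7] bbox [ 657.6 -169.3] ext [9.3 9. ]
w8 R cam [656.2  44.9 417.4] 50 mean [ 657.1 -168.2  155.5] bbox [ 657.1 -168.4] ext [8.  7.8]
w8 L cam [656.2  44.9 417.4] 122 mean [653.8  91.7 155.9] bbox [653.6  92.2] ext [9.3 9.8]
w10 R cam [655.4 118.5 452. ] 38 mean [ 656.8 -167.9  155.5] bbox [ 656.7 -168. ] ext [8.1 7.3]
w10 L cam [655.4 118.5 452. ] 72 mean [653.7  92.3 155.8] bbox [653.7  92. ] ext [9.4 8.4]
w17 R cam [ 638.1 -108.8  474.7] 55 mean [ 657.2 -169.4  156. ] bbox [ 657.4 -170.2] ext [8.3 9.7]
w20 R cam [656.5 -89.4 358. ] 85 mean [ 657.2 -167.9  155.5] bbox [ 657.2 -168. ] ext [8.7 5.9]
w2 L cam [511.7 129.9 491.9] 59 mean [652.8  92.1 155.9] bbox [653.4  92.1] ext [9.9 9.4]
w15 L cam [654.4  43.3 343.5] 255 mean [653.8  91.6 155.8] bbox [654.1  92. ] ext [9.4 9.6]
w9 L cam [653.7 117.8 407.2] 99 mean [653.7  92.5 155.8] bbox [653.6  92. ] ext [8.9 9.7]
```

Emit:
carry_out([
  {"travel":[0,0,1.5],"dr":[-0.1,0,0],"gripper":-0.5},
  {"travel":[0,0,1.5],"dr":[0,0,0],"gripper":-0.5},
  {"travel":[0,0,0.6],"dr":[0,0,0],"gripper":-0.5},
  {"travel":[0,0,0],"dr":[0,0,0],"gripper":-0.5},
])

```text
clock: 42.4
eef_pos: [651.5, -176.1, 196.1]
eef_rot: [0.704, 0.71, -0.002, -0.002]
wrist_force: [-0.5, 0.2, -0.5]
opening: 42.0
```

```bash
python3 - <<'E'
from h import *
step([653.5,-172.3,150],np.radians(0.9))
p,d,c=snap('wrist','w21')
t,r,s=pose();W=cloud(d,c);h=cv2.cvtColor(p,cv2.COLOR_BGR2HSV)
m=(np.hypot(W[...,0]-t[0],W[...,1]-t[1])<30)&(h[...,0]>10)&(h[...,0]<32)&(h[...,1]>80)&(abs(W[...,2]-t[2]-5)<4)
q=W[m]
for y in (-160,-165,-170,-175,-180):
    s=q[abs(q[:,1]-y)<1][:,0]; print(y,np.percentile(s,1),np.percentile(s,99),(np.percentile(s,1)+np.percentile(s,99))/2)
for x in (650,655,660,665):
    s=q[abs(q[:,0]-x)<1][:,1]; print(x,np.percentile(s,1),np.percentile(s,99),(np.percentile(s,1)+np.percentile(s,99))/2)
cv2.imwrite('pics/w21z.png',cv2.resize(p[150:330,220:420],None,fx=3.5,fy=3.3))
E
python3 slv.py w21
```

```text
TCP [ 651.5 -176.1  196.1] tool x [-0.  1.  0.] y [ 1.  0. -0.] z [-0.  0. -1.] open 42.0 t 42.4
travel cm [0.4 0.2 4.6]
dr z deg -0.4 q6 -0.333613167570016
tilt fix dr [-0.3 -0.   0. ] F [-0.5  0.2 -0.5]
-160 636.7329470310555 667.6237358932782 652.1783414621668
-165 633.3371970105594 673.0706936986805 653.2039453546199
-170 631.1563975655647 673.188062196508 652.1722298810364
-175 631.3784990503975 673.2838847892733 652.3311919198354
-180 631.394509419011 672.8505891440896 652.1225492815503
650 -196.14569893101321 -153.7398508549865 -174.94277489299986
655 -195.7685094585202 -153.36204409514713 -174.56527677683368
660 -194.35484214979354 -155.2442657672258 -174.79955395850968
665 -192.36734384617753 -157.38492487084363 -174.87613435851057
sleeve top tool z -4.709055794086474 4902 circle ((1.0655306577682495, 1.6174412965774536), 22.74985694885254)
bore ((317.4648132324219, 276.2041320800781), (24.5117130279541, 31.9986515045166), 89.76693725585938) [ 652.2 -173.4  201.1] rel tool [ 2.8  0.5 -4.8]
```

View pics/w21z.png

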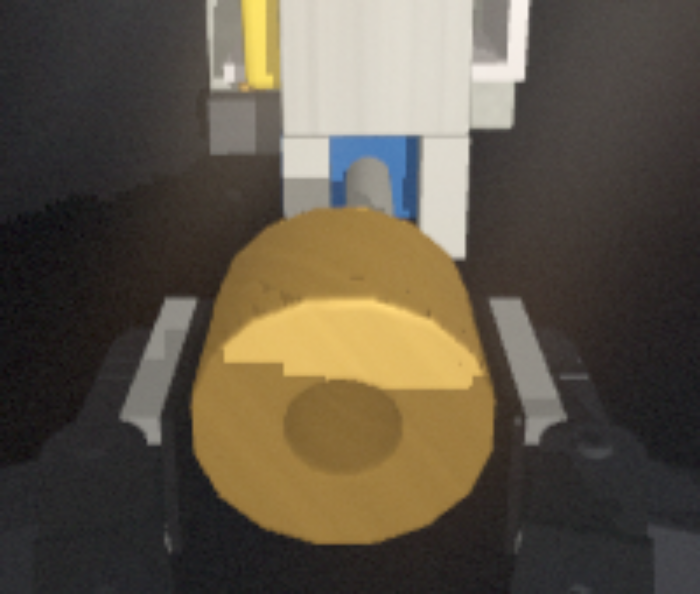

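Emit:
carry_out([
  {"travel":[0.5,0.5,0],"dr":[-0.3,0,-0.4],"gripper":-0.5},
  {"travel":[0,0,0],"dr":[0,0,0],"gripper":-0.5},
])

```text
clock: 42.7
eef_pos: [657.5, -171.3, 197.2]
eef_rot: [0.702, 0.713, 0.001, 0.001]
wrist_force: [-0.6, -0.3, -0.6]
opening: 42.0
```

```bash
cat > slv2.py <<'E'
from h import *
def go(name,target):
    step([target[0],target[1],150],np.radians(0.9))
    p,d,c=snap('wrist',name)
    t,r,s=pose();W=cloud(d,c);h=cv2.cvtColor(p,cv2.COLOR_BGR2HSV)
    m=(np.hypot(W[...,0]-t[0],W[...,1]-t[1])<30)&(h[...,0]>10)&(h[...,0]<32)&(h[...,1]>80)&(abs(W[...,2]-t[2]-5)<4)
    q=W[m]; f=lambda s:(np.percentile(s,1)+np.percentile(s,99))/2
    cx=np.median([f(q[abs(q[:,1]-t[1]-k)<1][:,0]) for k in (-8,-5,0,3)]); cy=np.median([f(q[abs(q[:,0]-t[0]-k)<1][:,1]) for k in (-6,-3,0,3,6)])
    # also circle fit on rim pixels of largest comp
    n,l,st,ce=cv2.connectedComponentsWithStats(m.astype(np.uint8)); i=1+np.argmax(st[1:,4])
    print('sleeve centre',cx,cy,'rel TCP',cx-t[0],cy-t[1],'top z',np.median(q[:,2]),'shift needed (tool x,y cm)',(target[1]-cy)/10,(target[0]-cx)/10)
    m=(np.hypot(W[...,0]-target[0],W[...,1]-target[1])<14)&(W[...,2]>120)&(W[...,2]<160)&(h[...,1]<80)
    if m.sum()>10: print('shaft seen',m.sum(),W[m].mean(0))
    cv2.imwrite(f'pics/{name}z.png',cv2.resize(p[150:330,220:420],None,fx=3.5,fy=3.3))
go(sys.argv[1],(float(sys.argv[2]),float(sys.argv[3])))
E
python3 slv2.py w22 657.3 -169.6
```

```text
TCP [ 657.5 -171.3  197.2] tool x [-0.  1. -0.] y [1. 0. 0.] z [ 0. -0. -1.] open 42.0 t 42.7
travel cm [ 0.2 -0.   4.7]
dr z deg -0.0 q6 -0.332546986478883
tilt fix dr [0.1 0.  0. ] F [-0.6 -0.3 -0.6]
sleeve centre 658.1553768770538 -169.88102008581643 rel TCP 0.7936292621375287 1.6300286577717316 top z 202.33793680524263 shift needed (tool x,y cm) 0.028102008581643644 -0.08553768770537999
shaft seen 39 [ 656.4 -165.5  123.7]
```

View pics/w22z.png

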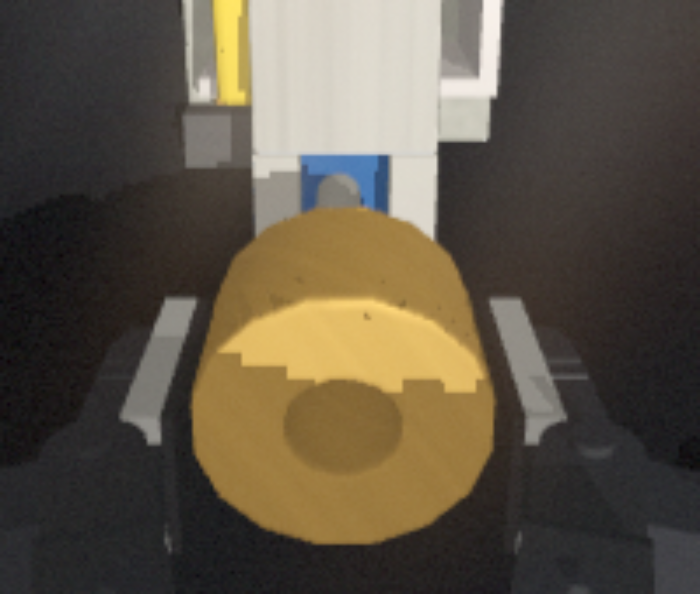

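Emit:
carry_out([
  {"travel":[0,-0.1,0.7],"dr":[0,0,0],"gripper":-0.5},
  {"travel":[0,0,0],"dr":[0,0,0],"gripper":-0.5},
])

```text
clock: 43.0
eef_pos: [656.5, -171.4, 190.3]
eef_rot: [0.702, 0.713, 0.001, 0.001]
wrist_force: [1.2, -1.5, 0.2]
opening: 41.8
```

```bash
python3 slv2.py w23 657.3 -169.6
```

```text
TCP [ 656.5 -171.4  190.3] tool x [-0.  1. -0.] y [1. 0. 0.] z [ 0. -0. -1.] open 41.8 t 43.0
travel cm [0.2 0.1 4. ]
dr z deg -0.0 q6 -0.3330853019565949
tilt fix dr [0.1 0.1 0. ] F [ 1.2 -1.5  0.2]
sleeve centre 657.2859016609176 -169.98185134762196 rel TCP 0.4081292906324734 1.531925478240197 top z 195.39715935839652 shift needed (tool x,y cm) 0.03818513476219607 0.0014098339082352141
```

Emit:
carry_out([
  {"travel":[0,0,0.6],"dr":[0,0,0],"gripper":-0.5},
  {"travel":[0,0,0.6],"dr":[0,0,0],"gripper":-0.5},
])

```text
clock: 43.3
eef_pos: [657.3, -171.7, 178.7]
eef_rot: [0.702, 0.713, 0.001, 0.002]
wrist_force: [-0.1, -0.1, -0.3]
opening: 42.0
```

```bash
python3 slv2.py w24 657.3 -169.6
```

```text
TCP [ 657.3 -171.7  178.7] tool x [-0.  1. -0.] y [1. 0. 0.] z [ 0. -0. -1.] open 42.0 t 43.3
travel cm [ 0.2 -0.   2.9]
dr z deg -0.0 q6 -0.3330608859882889
tilt fix dr [0.3 0.1 0. ] F [-0.1 -0.1 -0.3]
sleeve centre 657.9769579825547 -170.18768206757943 rel TCP 1.1254091246095186 1.3459300045037708 top z 183.79915394646838 shift needed (tool x,y cm) 0.05876820675794363 -0.06769579825547681
```

Emit:
carry_out([
  {"travel":[0.05,-0.05,0.7],"dr":[0.3,0,0],"gripper":-0.5},
  {"travel":[0,0,0.7],"dr":[0,0,0],"gripper":-0.5},
])

```text
clock: 43.6
eef_pos: [656.4, -171.1, 162.9]
eef_rot: [0.702, 0.713, -0.001, -0.0]
wrist_force: [0.0, 0.2, -1.5]
opening: 42.1
```

```bash
python3 slv2.py w25 657.3 -169.6
```

```text
TCP [ 656.4 -171.1  162.9] tool x [-0.  1. -0.] y [ 1.  0. -0.] z [-0. -0. -1.] open 42.1 t 43.6
travel cm [0.1 0.1 1.3]
dr z deg -0.0 q6 -0.3310219597215809
tilt fix dr [-0.1  0.1 -0. ] F [ 0.   0.2 -1.5]
sleeve centre 657.2122731067956 -169.70853382433472 rel TCP 1.3084511292859133 1.2626952387574875 top z 168.03317551318628 shift needed (tool x,y cm) 0.010853382433472803 0.008772689320437621
shaft seen 67 [ 657.3 -170.8  156.7]
```

Emit:
carry_out([
  {"travel":[0,0,0.6],"dr":[0,0,0],"gripper":-0.5},
  {"travel":[0,0,0.5],"dr":[0,0,0],"gripper":-0.5},
  {"travel":[0,0,0],"dr":[0,0,0],"gripper":-0.5},
])

```text
clock: 44.02
eef_pos: [655.9, -171.0, 149.7]
eef_rot: [0.702, 0.713, -0.002, -0.001]
wrist_force: [-0.2, -0.1, -0.6]
opening: 42.1
```

```bash
python3 slv2.py w26 657.3 -169.6
```

```text
TCP [ 655.9 -171.   149.7] tool x [-0.  1. -0.] y [ 1.  0. -0.] z [-0. -0. -1.] open 42.1 t 44.025
travel cm [ 0.1  0.1 -0. ]
dr z deg -0.0 q6 -0.330995470902565
tilt fix dr [-0.2  0.1  0. ] F [-0.2 -0.1 -0.6]
sleeve centre 656.669333112867 -169.70499890147676 rel TCP 0.7751290945690243 1.2882936435468366 top z 154.87485392471982 shift needed (tool x,y cm) 0.010499890147676183 0.06306668871329749
shaft seen 367 [ 657.2 -167.7  154.6]
```

Emit:
carry_out([
  {"travel":[0,0,0.1],"dr":[0,0,0],"gripper":-0.2},
  {"travel":[0,0,0],"dr":[0,0,0],"gripper":0.1},
  {"travel":[0,0,0],"dr":[0,0,0],"gripper":0.4},
  {"travel":[0,0,0],"dr":[0,0,0],"gripper":0.6},
  {"travel":[0,0,-2],"dr":[0,0,0],"gripper":0.7},
  {"travel":[0,0,-5],"dr":[0,0,0],"gripper":1},
  {"travel":[0,0,-6],"dr":[0,0,0],"gripper":1},
  {"travel":[-2,-5,-2],"dr":[0,0,0],"gripper":1},
  {"travel":[-2,-5,0],"dr":[0,0,0],"gripper":1},
  {"travel":[-2,-5,0],"dr":[0,0,0],"gripper":1},
  {"travel":[0,0,0],"dr":[0,0,0],"gripper":1},
])

```text
clock: 45.45
eef_pos: [505.0, -235.0, 305.1]
eef_rot: [0.701, 0.713, -0.002, 0.001]
wrist_force: [0.2, 0.3, 0.3]
opening: 85.1
```

```bash
python3 - <<'E'
from h import *
step([454.4,-272,80],np.radians(0.9))
p,d,c=snap('wrist','w27')
E
python3 -c "
from meas import *
sleeves('w27')"
```

```text
TCP [ 505.  -235.   305.1] tool x [-0.  1. -0.] y [ 1.  0. -0.] z [-0. -0. -1.] open 85.1 t 45.45
travel cm [-3.5 -5.1 22.5]
dr z deg 0.1 q6 -0.52558168545037
tilt fix dr [-0.1  0.2  0. ] F [0.2 0.3 0.3]
sleeve [281.4 187.1] 607 z 36.73757020292152 ((452.960693359375, -271.6336975097656), 22.017515182495117) [ 453.2 -271.3]
```

View pics/w27.png

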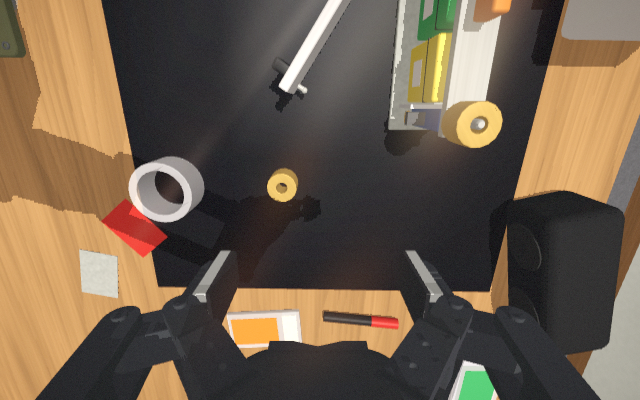

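Emit:
carry_out([
  {"travel":[-1.8,-2.6,5],"dr":[-0.1,0.2,0],"gripper":1},
  {"travel":[-1.8,-2.6,6],"dr":[0,0,0],"gripper":1},
  {"travel":[0,0,6],"dr":[0,0,0],"gripper":1},
  {"travel":[0,0,4.5],"dr":[0,0,0],"gripper":1},
  {"travel":[0,0,0],"dr":[0,0,0],"gripper":1},
])

```text
clock: 46.12
eef_pos: [466.0, -274.6, 87.8]
eef_rot: [0.699, 0.715, 0.003, 0.007]
wrist_force: [0.4, 0.1, 0.2]
opening: 85.6
```

Run:
```python
from h import *
step([453.2,-271.8,32],np.radians(0.9))
```

```text
TCP [ 466.  -274.6   87.8] tool x [-0.  1. -0.] y [1. 0. 0.] z [ 0. -0. -1.] open 85.6 t 46.125
travel cm [ 0.3 -1.4  5.6]
dr z deg 0.3 q6 -0.6382502614648133
tilt fix dr [ 0.9  0.3 -0. ] F [0.4 0.1 0.2]
```

Emit:
carry_out([
  {"travel":[0.2,-1.3,0.5],"dr":[0.9,0.3,0.3],"gripper":0.8},
  {"travel":[0,0,0],"dr":[0,0,0],"gripper":0.7},
])

```text
clock: 46.38
eef_pos: [455.2, -273.5, 84.5]
eef_rot: [0.701, 0.713, -0.0, 0.001]
wrist_force: [0.3, 0.9, 1.0]
opening: 72.2
```

Run:
```python
from h import *
step([453.2,-271.8,32],np.radians(0.9))
```

```text
TCP [ 455.2 -273.5   84.5] tool x [-0.  1. -0.] y [1. 0. 0.] z [ 0. -0. -1.] open 72.2 t 46.375
travel cm [ 0.2 -0.2  5.2]
dr z deg 0.1 q6 -0.6367108437904608
tilt fix dr [0.1 0.1 0. ] F [0.3 0.9 1. ]
```

Emit:
carry_out([
  {"travel":[0.2,-0.2,2.4],"dr":[0.1,0.1,0],"gripper":0.7},
  {"travel":[0,0,2.2],"dr":[0,0,0],"gripper":0.7},
  {"travel":[0,0,0.4],"dr":[0,0,0],"gripper":0.7},
  {"travel":[0,0,0],"dr":[0,0,0],"gripper":0.7},
])

```text
clock: 46.88
eef_pos: [459.5, -275.4, 41.2]
eef_rot: [0.701, 0.713, 0.001, 0.009]
wrist_force: [0.9, 0.1, 0.2]
opening: 72.5
```

Run:
```python
from h import *
step([453.2,-271.8,32],np.radians(0.9))
p,d,c=snap('wrist','w28')
```

```text
TCP [ 459.5 -275.4   41.2] tool x [-0.  1. -0.] y [1. 0. 0.] z [ 0. -0. -1.] open 72.5 t 46.875
travel cm [ 0.4 -0.6  0.9]
dr z deg 0.1 q6 -0.6361389241806267
tilt fix dr [ 0.8  0.6 -0. ] F [0.9 0.1 0.2]
```

View pics/w28.png

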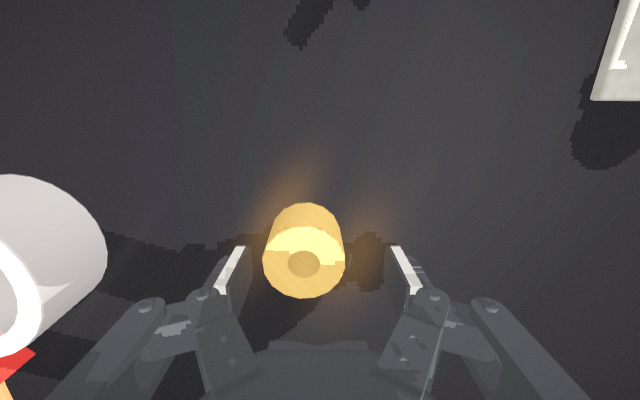

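Emit:
carry_out([
  {"travel":[0.4,-0.6,0.5],"dr":[0.8,0.6,0],"gripper":0.7},
  {"travel":[0,0,0.4],"dr":[0,0,0],"gripper":0.5},
  {"travel":[0,0,0],"dr":[0,0,0],"gripper":0.2},
  {"travel":[0,0,0],"dr":[0,0,0],"gripper":-0.2},
  {"travel":[0,0,0],"dr":[0,0,0],"gripper":-0.5},
  {"travel":[0,0,0],"dr":[0,0,0],"gripper":-0.5},
  {"travel":[0,0,0],"dr":[0,0,0],"gripper":-0.5},
])

```text
clock: 47.8
eef_pos: [454.3, -272.2, 33.9]
eef_rot: [0.701, 0.713, 0.0, 0.002]
wrist_force: [1.0, -0.2, 2.1]
opening: 41.8
```

Run:
```python
from h import *
step([653.7,91,240],np.radians(0.9))
```

```text
TCP [ 454.3 -272.2   33.9] tool x [-0.  1. -0.] y [1. 0. 0.] z [ 0. -0. -1.] open 41.8 t 47.8
travel cm [ 35.9  20.6 -20.6]
dr z deg 0.1 q6 -0.6370545591935943
tilt fix dr [ 0.1  0.1 -0. ] F [ 1.  -0.2  2.1]
```

Emit:
carry_out([
  {"travel":[0,0,-4],"dr":[0,0,0],"gripper":-0.5},
  {"travel":[0,0,-6],"dr":[0,0,0],"gripper":-0.5},
  {"travel":[0,0,-6],"dr":[0,0,0],"gripper":-0.5},
  {"travel":[0,0,-6],"dr":[0,0,0],"gripper":-0.5},
  {"travel":[5.2,2.9,0],"dr":[0,0,0],"gripper":-0.5},
  {"travel":[5.2,2.9,0],"dr":[0,0,0],"gripper":-0.5},
  {"travel":[5.2,2.9,0],"dr":[0,0,0],"gripper":-0.5},
  {"travel":[5.2,2.9,0],"dr":[0,0,0],"gripper":-0.5},
  {"travel":[5.2,2.9,0],"dr":[0,0,0],"gripper":-0.5},
  {"travel":[5.2,2.9,0],"dr":[0,0,0],"gripper":-0.5},
  {"travel":[4.5,2.4,0],"dr":[0,0,0],"gripper":-0.5},
  {"travel":[0,0,0],"dr":[0,0,0],"gripper":-0.5},
])

```text
clock: 49.3
eef_pos: [652.8, 97.4, 259.0]
eef_rot: [0.703, 0.711, 0.001, 0.002]
wrist_force: [0.2, -0.5, -0.6]
opening: 41.7
```

```bash
python3 slv2.py w29 653.7 92.1
```

```text
TCP [652.8  97.4 259. ] tool x [-0.  1. -0.] y [1. 0. 0.] z [ 0. -0. -1.] open 41.7 t 49.3
travel cm [-0.5  0.  10.9]
dr z deg -0.2 q6 0.07335749523352457
tilt fix dr [ 0.2  0.1 -0. ] F [ 0.2 -0.5 -0.6]
sleeve centre 653.642990499474 97.36753340554824 rel TCP 1.8517611878022535 1.6968994134206383 top z 261.8235880146046 shift needed (tool x,y cm) -0.5267533405548249 0.005700950052607822
shaft seen 219 [653.3  94.7 144.3]
```

View pics/w29.png

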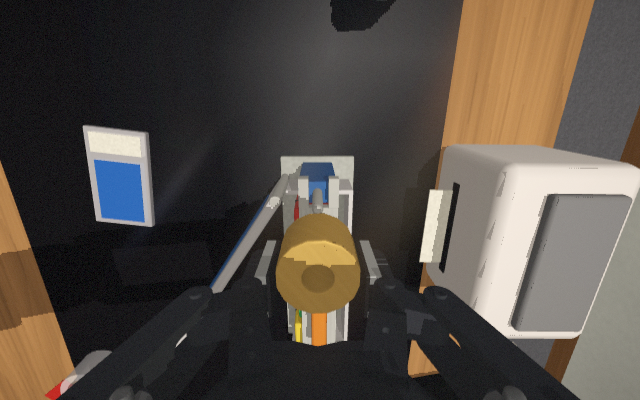

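Emit:
carry_out([
  {"travel":[-0.5,0,2],"dr":[0.2,0.1,0],"gripper":-0.5},
  {"travel":[0,0,2],"dr":[0,0,0],"gripper":-0.5},
  {"travel":[0,0,1.3],"dr":[0,0,0],"gripper":-0.5},
  {"travel":[0,0,0],"dr":[0,0,0],"gripper":-0.5},
])

```text
clock: 49.85
eef_pos: [649.2, 85.8, 204.2]
eef_rot: [0.704, 0.71, -0.003, -0.0]
wrist_force: [-0.9, 0.4, -0.3]
opening: 42.1
```

```bash
python3 slv2.py w30 653.7 92.1
```

```text
TCP [649.2  85.8 204.2] tool x [-0.  1. -0.] y [ 1.  0. -0.] z [-0. -0. -1.] open 42.1 t 49.85
travel cm [0.7 0.5 5.4]
dr z deg -0.5 q6 0.061996807932803565
tilt fix dr [-0.2  0.2  0. ] F [-0.9  0.4 -0.3]
sleeve centre 649.9915427389317 85.48147467445793 rel TCP 0.2823452497088965 -0.37403580446195406 top z 207.03553322951657 shift needed (tool x,y cm) 0.6618525325542066 0.3708457261068361
shaft seen 170 [653.6  96.1 134. ]
```

View pics/w30z.png

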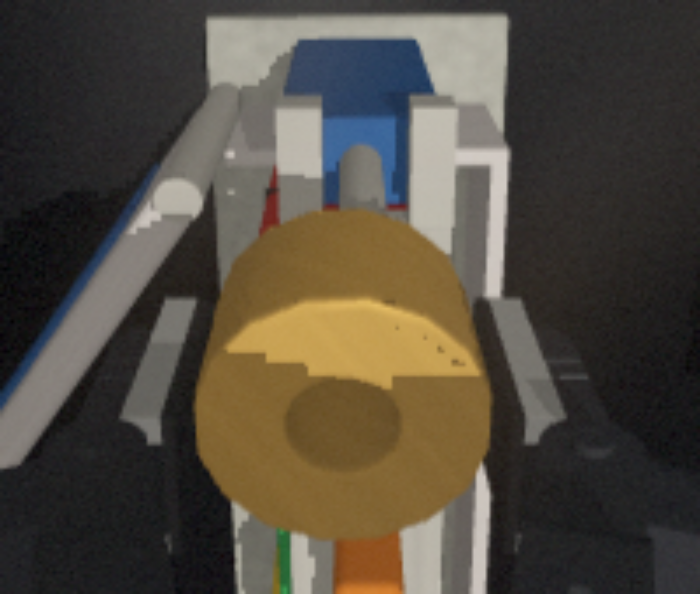

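Emit:
carry_out([
  {"travel":[0.65,0.35,0.3],"dr":[-0.2,0.2,-0.5],"gripper":-0.5},
  {"travel":[0,0,0],"dr":[0,0,0],"gripper":-0.5},
])

```text
clock: 50.15
eef_pos: [654.3, 92.4, 203.5]
eef_rot: [0.701, 0.713, 0.002, 0.001]
wrist_force: [-0.1, 0.2, -0.2]
opening: 42.1
```

```bash
python3 slv2.py w31 653.7 92.1
```

```text
TCP [654.3  92.4 203.5] tool x [-0.  1.  0.] y [1. 0. 0.] z [ 0.  0. -1.] open 42.1 t 50.15
travel cm [-0.  -0.1  5.3]
dr z deg 0.0 q6 0.05986790362211216
tilt fix dr [ 0.2 -0.  -0. ] F [-0.1  0.2 -0.2]
sleeve centre 654.9589240118224 92.18438739390427 rel TCP 0.5727893131443125 -0.03302417603502761 top z 206.29098428690995 shift needed (tool x,y cm) -0.00843873939042794 -0.1258924011822387
shaft seen 54 [653.6  96.3 124.9]
```

Emit:
carry_out([
  {"travel":[0,-0.12,0.5],"dr":[0.2,0,0],"gripper":-0.5},
  {"travel":[0,0,0.6],"dr":[0,0,0],"gripper":-0.5},
])

```text
clock: 50.45
eef_pos: [653.8, 92.4, 193.4]
eef_rot: [0.701, 0.713, 0.001, 0.001]
wrist_force: [1.0, -0.1, -0.6]
opening: 42.1
```

```bash
python3 slv2.py w32 653.7 92.1
```

```text
TCP [653.8  92.4 193.4] tool x [-0.  1.  0.] y [1. 0. 0.] z [ 0.  0. -1.] open 42.1 t 50.45
travel cm [-0.  -0.   4.3]
dr z deg 0.1 q6 0.05982583709325388
tilt fix dr [ 0.2 -0.   0. ] F [ 1.  -0.1 -0.6]
sleeve centre 654.4950808414021 92.63788714793185 rel TCP 1.1638451502454927 0.2460183280773407 top z 196.18842501262677 shift needed (tool x,y cm) -0.05378871479318548 -0.07950808414020685
```

View pics/w32z.png

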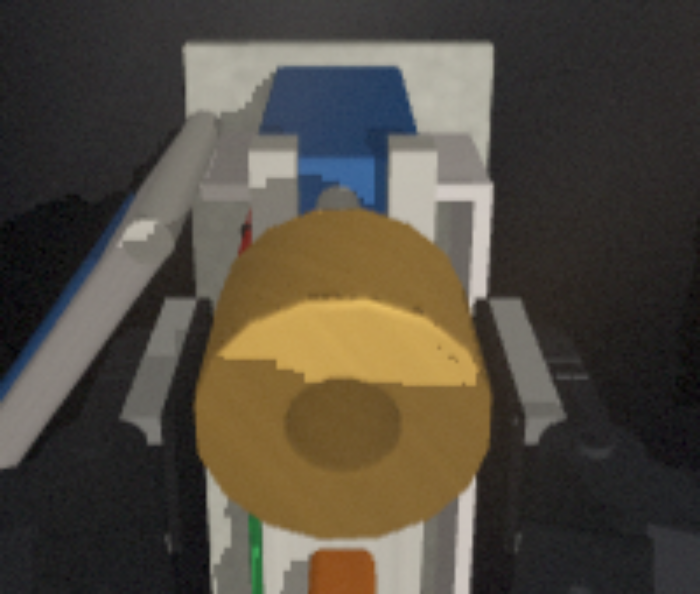

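Bottom at 160, aligned within 1 mm.

Emit:
carry_out([
  {"travel":[-0.05,-0.08,0.5],"dr":[0.2,0,0],"gripper":-0.5},
  {"travel":[0,0,0.6],"dr":[0,0,0],"gripper":-0.5},
])

```text
clock: 50.75
eef_pos: [652.5, 91.9, 180.7]
eef_rot: [0.701, 0.713, -0.001, -0.001]
wrist_force: [-0.0, -0.5, -0.3]
opening: 42.3
```

```bash
python3 slv2.py w33 653.7 92.1
```

```text
TCP [652.5  91.9 180.7] tool x [-0.  1. -0.] y [ 1.  0. -0.] z [-0. -0. -1.] open 42.3 t 50.75
travel cm [0.  0.1 3.1]
dr z deg 0.1 q6 0.05890922727045963
tilt fix dr [-0.1  0.   0. ] F [-0.  -0.5 -0.3]
sleeve centre 653.177639705895 92.24614898542676 rel TCP 1.2311063869200325 0.42502979228991933 top z 183.43290553778039 shift needed (tool x,y cm) -0.014614898542676258 0.05223602941050558
```

Emit:
carry_out([
  {"travel":[0,0.05,0.7],"dr":[-0.1,0,0],"gripper":-0.5},
  {"travel":[0,0,0.7],"dr":[0,0,0],"gripper":-0.5},
])

```text
clock: 51.05
eef_pos: [652.7, 91.8, 165.0]
eef_rot: [0.701, 0.713, -0.001, -0.0]
wrist_force: [0.1, -0.0, 0.0]
opening: 41.7
```

```bash
python3 slv2.py w34 653.7 92.1
```

```text
TCP [652.7  91.8 165. ] tool x [-0.  1. -0.] y [ 1.  0. -0.] z [-0. -0. -1.] open 41.7 t 51.05
travel cm [0.  0.1 1.5]
dr z deg 0.1 q6 0.05894378621102288
tilt fix dr [-0.1  0.  -0. ] F [ 0.1 -0.   0. ]
sleeve centre 653.3097581272641 91.98568469013287 rel TCP 1.1921850289844542 0.18528093684278701 top z 167.73217202798435 shift needed (tool x,y cm) 0.011431530986712346 0.03902418727359418
shaft seen 59 [653.5  91.  156.6]
```

Emit:
carry_out([
  {"travel":[0,0,0.6],"dr":[-0.1,0,0],"gripper":-0.5},
  {"travel":[0,0,0.5],"dr":[0,0,0],"gripper":-0.5},
  {"travel":[0,0,0],"dr":[0,0,0],"gripper":-0.5},
])

```text
clock: 51.48
eef_pos: [652.2, 91.8, 152.0]
eef_rot: [0.701, 0.713, -0.0, -0.0]
wrist_force: [0.5, -0.4, -1.6]
opening: 41.9
```

```bash
python3 slv2.py w35 653.7 92.1
```

```text
TCP [652.2  91.8 152. ] tool x [-0.  1. -0.] y [ 1.  0. -0.] z [-0. -0. -1.] open 41.9 t 51.475
travel cm [0.  0.1 0.2]
dr z deg 0.1 q6 0.05908735382518267
tilt fix dr [-0.1  0.  -0. ] F [ 0.5 -0.4 -1.6]
sleeve centre 652.7913531229535 91.69141447590114 rel TCP 0.6417424763992585 -0.10750647818161951 top z 154.82160590691026 shift needed (tool x,y cm) 0.04085855240988536 0.09086468770465217
shaft seen 335 [653.5  94.2 154.9]
```

Emit:
carry_out([
  {"travel":[0,0,0.1],"dr":[-0.1,0,0],"gripper":-0.2},
  {"travel":[0,0,0],"dr":[0,0,0],"gripper":0.1},
  {"travel":[0,0,0],"dr":[0,0,0],"gripper":0.4},
  {"travel":[0,0,0],"dr":[0,0,0],"gripper":0.6},
  {"travel":[0,0,-2],"dr":[0,0,0],"gripper":0.7},
  {"travel":[0,0,-5],"dr":[0,0,0],"gripper":0.7},
  {"travel":[0,0,-5],"dr":[0,0,0],"gripper":0},
  {"travel":[-2,-5,-4],"dr":[0,0,0],"gripper":-0.5},
  {"travel":[-3,-5,0],"dr":[0,0,0],"gripper":-1},
  {"travel":[-3,-5,0],"dr":[0,0,0],"gripper":-1},
  {"travel":[0,0,0],"dr":[0,0,0],"gripper":-1},
])

```text
clock: 52.9
eef_pos: [504.5, 9.1, 312.7]
eef_rot: [0.701, 0.713, -0.0, 0.001]
wrist_force: [-0.0, -0.1, -0.5]
opening: 0.1
```

Run:
```python
from h import *
step([474,-19,88],np.radians(0.9))
p,d,c=snap('wrist','w36'); snap('top','top36'); snap('scene','sc36')
W=cloud(d,c)
m=(W[...,2]>100)&(W[...,2]<108)&(W[...,0]<606)&(W[...,0]>400)&(W[...,1]>-200)&(W[...,1]<80); q=W[m][:,:2].astype(np.float32)
print('door',len(q),cv2.minAreaRect(q))
for y in (-169.6,92.1):
    m=(np.hypot(W[...,0]-655,W[...,1]-y)<25)&(W[...,2]>140); print(m.sum(),np.median(W[m],0) if m.sum() else '')
```

```text
TCP [504.5   9.1 312.7] tool x [-0.  1. -0.] y [1. 0. 0.] z [ 0. -0. -1.] open 0.1 t 52.9
travel cm [-2.7 -3.1 22.5]
dr z deg 0.1 q6 -0.0823384980258631
tilt fix dr [0.1 0.1 0. ] F [-0.  -0.1 -0.5]
door 1541 ((536.3951416015625, -31.098182678222656), (260.2225646972656, 12.943931579589844), 56.79005813598633)
157 [ 661.3 -150.2  148.9]
1938 [649.9  91.6 154.5]
```

View pics/w36.png

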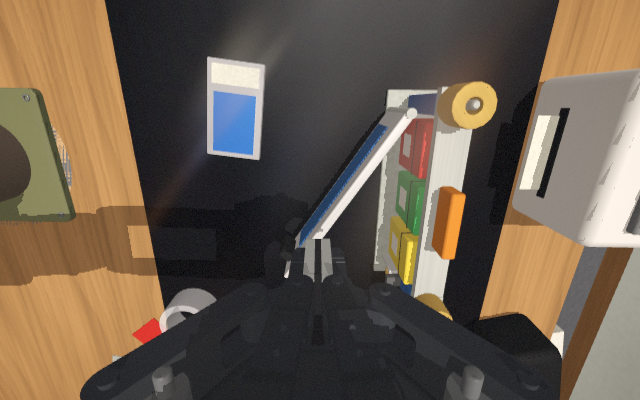

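Emit:
carry_out([
  {"travel":[-1.3,-1.7,0],"dr":[0.1,0.1,0],"gripper":-1},
  {"travel":[-1.3,-1.7,0],"dr":[0,0,0],"gripper":-1},
  {"travel":[0,0,5],"dr":[0,0,0],"gripper":-1},
  {"travel":[0,0,6],"dr":[0,0,0],"gripper":-1},
  {"travel":[0,0,6],"dr":[0,0,0],"gripper":-1},
  {"travel":[0,0,4],"dr":[0,0,0],"gripper":-1},
  {"travel":[0,0,0],"dr":[0,0,0],"gripper":-1},
])

```text
clock: 53.92
eef_pos: [477.7, -20.1, 98.9]
eef_rot: [0.699, 0.715, 0.003, 0.003]
wrist_force: [-0.6, -0.5, 0.7]
opening: -0.0
```

Run:
```python
from h import *
step([474,-19,88],np.radians(0.9))
yaw=np.radians(0.9); H=np.array([610.5,83.])
for th in (0.594,.5,.4,.3,.2,.1,.05,0,-.02):
    a=yaw+(-th) ; # door direction from hinge: carrier -y rotated so that free edge goes -x
    u=np.array([-np.sin(th),-np.cos(th)]); R2=np.array([[np.cos(yaw),-np.sin(yaw)],[np.sin(yaw),np.cos(yaw)]]); u=R2@u
    n=R2@np.array([-np.cos(th),np.sin(th)])
    print(th,H+160*u+n*(6+14.5+11*np.sin(abs(th))))
```

```text
TCP [477.7 -20.1  98.9] tool x [-0.  1. -0.] y [1. 0. 0.] z [ 0. -0. -1.] open -0.0 t 53.925
travel cm [ 0.1 -0.4  1.1]
dr z deg 0.3 q6 -0.15227657373287437
tilt fix dr [0.5 0.1 0. ] F [-0.6 -0.5  0.7]
0.594 [500.7 -36.4]
0.5 [513.2 -46.6]
0.4 [527.5 -56. ]
0.3 [542.8 -63.9]
0.2 [558.9 -70.1]
0.1 [575.5 -74.6]
0.05 [584.  -76.2]
0 [592.5 -77.3]
-0.02 [595.5 -77.6]
```

Emit:
carry_out([
  {"travel":[-0.9,1.2,0.5],"dr":[0.5,0.1,0.3],"gripper":-1},
  {"travel":[-0.9,1.2,0.4],"dr":[0,0,0],"gripper":-1},
  {"travel":[-0.9,1.2,0],"dr":[0,0,0],"gripper":-1},
  {"travel":[-0.9,1.3,0],"dr":[0,0,0],"gripper":-1},
  {"travel":[-0.8,1.5,0],"dr":[0,0,0],"gripper":-1},
])

```text
clock: 54.55
eef_pos: [550.7, -67.2, 95.4]
eef_rot: [0.701, 0.713, 0.003, 0.004]
wrist_force: [0.1, 0.3, 0.4]
opening: 0.4
```

Run:
```python
from h import *
step([559,-70,88],np.radians(0.9))
```

```text
TCP [550.7 -67.2  95.4] tool x [-0.  1. -0.] y [1. 0. 0.] z [ 0. -0. -1.] open 0.4 t 54.55
travel cm [-0.3  0.8  0.7]
dr z deg 0.0 q6 -0.21475714379880018
tilt fix dr [ 0.5  0.1 -0. ] F [0.1 0.3 0.4]
```

Run:
```python
from h import *
p,d,c=snap('wrist','w37')
W=cloud(d,c)
m=(W[...,2]>98)&(W[...,2]<108)&(W[...,0]<622)&(W[...,0]>400)&(W[...,1]>-60)&(W[...,1]<90); q=W[m][:,:2].astype(np.float32)
print('door',len(q),cv2.minAreaRect(q))
```

```text
door 9996 ((584.4111938476562, -11.049636840820312), (130.08787536621094, 37.45121765136719), 62.20962142944336)
```

View pics/w37.png

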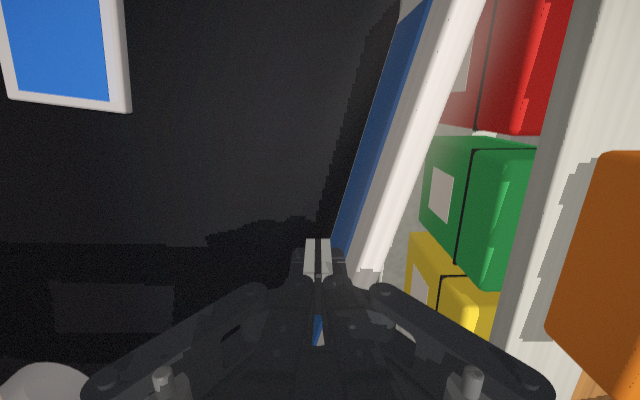

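Door is following the finger. Continue.

Emit:
carry_out([
  {"travel":[-0.3,1,0.4],"dr":[0.5,0.1,0],"gripper":-1},
  {"travel":[-0.3,1,0],"dr":[0,0,0],"gripper":-1},
  {"travel":[-0.2,0.8,0],"dr":[0,0,0],"gripper":-1},
])

```text
clock: 54.98
eef_pos: [584.1, -76.8, 92.3]
eef_rot: [0.702, 0.713, 0.001, 0.002]
wrist_force: [-0.5, -0.0, 0.3]
opening: 0.4
```

Run:
```python
from h import *
step([592.5,-77,88],np.radians(0.9))
```

```text
TCP [584.1 -76.8  92.3] tool x [-0.  1. -0.] y [1. 0. 0.] z [ 0. -0. -1.] open 0.4 t 54.975
travel cm [-0.   0.8  0.4]
dr z deg -0.0 q6 -0.21829500398308602
tilt fix dr [ 0.3  0.  -0. ] F [-0.5 -0.   0.3]
```

Emit:
carry_out([
  {"travel":[0,0.5,0.2],"dr":[0.3,0,0],"gripper":-1},
  {"travel":[0,0.5,0],"dr":[0,0,0],"gripper":-1},
])

```text
clock: 55.22
eef_pos: [585.2, -76.4, 89.6]
eef_rot: [0.701, 0.713, -0.007, -0.007]
wrist_force: [-13.4, -3.4, 10.4]
opening: -0.2
```

Run:
```python
from h import *
step([592.5,-77,88],np.radians(0.9))
```

```text
TCP [585.2 -76.4  89.6] tool x [-0.  1. -0.] y [ 1.  0. -0.] z [-0. -0. -1.] open -0.2 t 55.225
travel cm [-0.1  0.7  0.1]
dr z deg 0.1 q6 -0.21273399164620807
tilt fix dr [-1.2  0.   0. ] F [-13.4  -3.4  10.4]
```

Run:
```python
from h import *
p,d,c=snap('wrist','w38'); snap('scene','sc38')
s=cv2.imread('pics/sc38.png'); cv2.imwrite('pics/sc38z.png',cv2.resize(s[150:320,220:420],None,fx=3.8,fy=3.4))
```

```text
(no output)
```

View pics/w38.png

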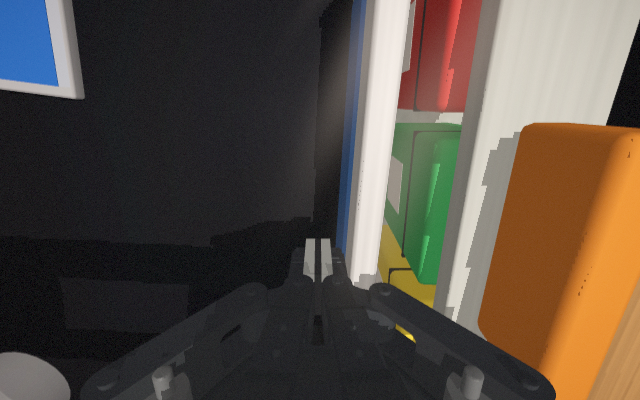

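View pics/sc38z.png

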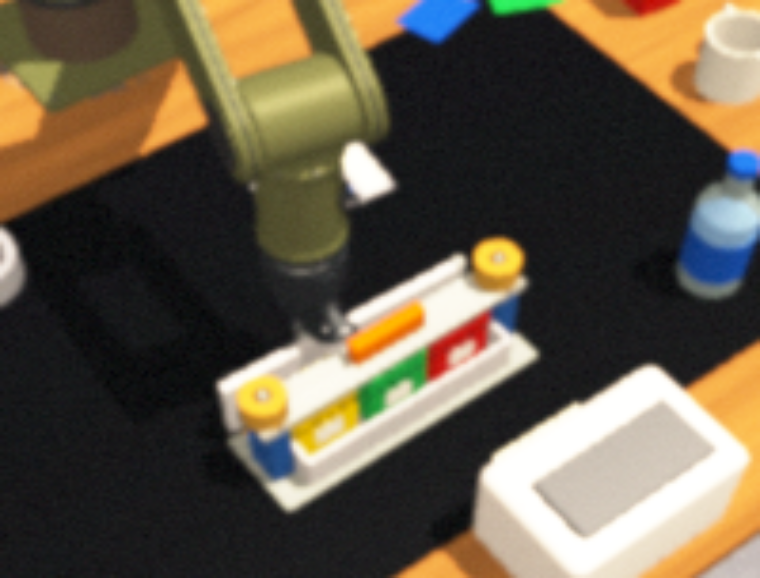

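Emit:
carry_out([
  {"travel":[0,-0.6,0],"dr":[0,0,0],"gripper":-1},
  {"travel":[0,0,-0.7],"dr":[-0.5,0,0],"gripper":-1},
  {"travel":[0,0,-0.5],"dr":[0,0,0],"gripper":-1},
  {"travel":[0,0,0],"dr":[0,0,0],"gripper":-1},
])

```text
clock: 55.82
eef_pos: [580.3, -76.3, 103.1]
eef_rot: [0.701, 0.713, -0.003, -0.003]
wrist_force: [-0.4, -0.4, -0.4]
opening: -0.2
```

Run:
```python
from h import *
step([592.5,-77,102],np.radians(0.9))
```

```text
TCP [580.3 -76.3 103.1] tool x [-0.  1. -0.] y [ 1.  0. -0.] z [-0. -0. -1.] open -0.2 t 55.825
travel cm [-0.1  1.2  0.1]
dr z deg 0.1 q6 -0.21744750663002815
tilt fix dr [-0.5  0.   0. ] F [-0.4 -0.4 -0.4]
```

Emit:
carry_out([
  {"travel":[0,0.5,0],"dr":[-0.5,0,0],"gripper":-1},
  {"travel":[0,0.5,0],"dr":[0,0,0],"gripper":-1},
])

```text
clock: 56.08
eef_pos: [585.6, -76.2, 102.7]
eef_rot: [0.701, 0.713, -0.004, -0.003]
wrist_force: [-16.8, -3.2, 15.6]
opening: -0.3
```

Run:
```python
from h import *
step([592.5,-77,102],np.radians(0.9))
```

```text
TCP [585.6 -76.2 102.7] tool x [-0.  1. -0.] y [ 1.  0. -0.] z [-0. -0. -1.] open -0.3 t 56.075
travel cm [-0.1  0.7  0.1]
dr z deg 0.1 q6 -0.21585819652813723
tilt fix dr [-0.6  0.   0. ] F [-16.8  -3.2  15.6]
```

Emit:
carry_out([
  {"travel":[0,-2,0],"dr":[-0.6,0,0],"gripper":-1},
  {"travel":[0,-5,0],"dr":[0,0,0],"gripper":-1},
  {"travel":[0,0,0],"dr":[0,0,-10],"gripper":-1},
  {"travel":[0,0,0],"dr":[0,0,-10],"gripper":-1},
  {"travel":[0,0,0],"dr":[0,0,-10],"gripper":-1},
  {"travel":[0,0,0],"dr":[0,0,-10],"gripper":-1},
  {"travel":[0,0,0],"dr":[0,0,-10],"gripper":-1},
  {"travel":[0,0,0],"dr":[0,0,-10],"gripper":-1},
  {"travel":[0,0,0],"dr":[0,0,-10],"gripper":-1},
  {"travel":[0,0,0],"dr":[0,0,-10],"gripper":-1},
  {"travel":[0,0,0],"dr":[0,0,-10],"gripper":-1},
  {"travel":[0,0,0],"dr":[0,0,0],"gripper":-1},
])

```text
clock: 57.58
eef_pos: [518.9, -77.8, 101.9]
eef_rot: [-0.034, 0.999, -0.001, 0.004]
wrist_force: [-0.0, -0.0, 0.0]
opening: -0.0
```

Run:
```python
from h import *
step([570,-77,95],np.radians(90.9))
p,d,c=snap('wrist','w39'); p2,d2,c2=snap('top','top39')
cv2.imwrite('pics/top39z.png',cv2.resize(p2[140:250,300:420],None,fx=5,fy=5,interpolation=cv2.INTER_CUBIC))
W=cloud(d2,c2);h=cv2.cvtColor(p2,cv2.COLOR_BGR2HSV)
m=(h[...,0]>5)&(h[...,0]<17)&(h[...,1]>170)&(W[...,2]>140)&(W[...,2]<160)&(W[...,0]>620)&(W[...,0]<690)&(abs(W[...,1]+38)<50); print(m.sum(),W[m].mean(0), cv2.minAreaRect(W[m][:,:2].astype(np.float32)))
```

```text
TCP [518.9 -77.8 101.9] tool x [-1.  -0.1 -0. ] y [-0.1  1.  -0. ] z [ 0. -0. -1.] open -0.0 t 57.575
travel cm [-5.1 -0.3  0.7]
dr z deg 3.0 q6 -1.8699652445097545
tilt fix dr [-0.1  0.4  0. ] F [-0. -0.  0.]
42 [651.8 -23.3 151.3] ((651.1411743164062, -35.45698547363281), (72.41004943847656, 14.838020324707031), 88.43292999267578)
```

View pics/w39.png

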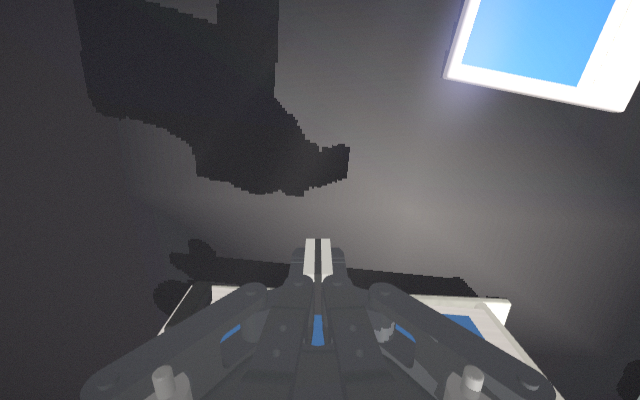

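View pics/top39z.png

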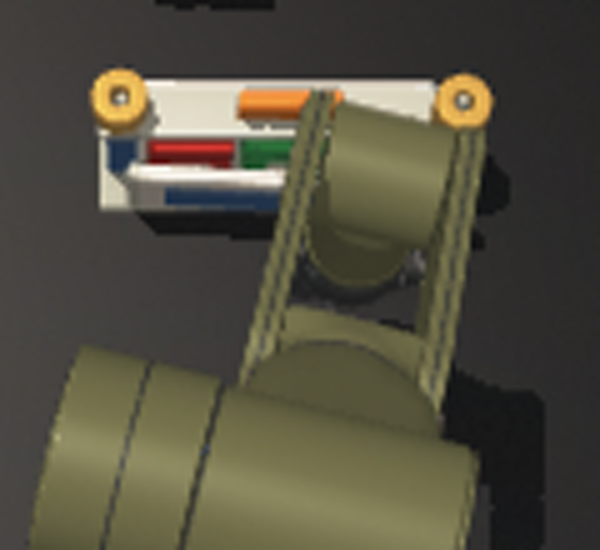

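Emit:
carry_out([
  {"travel":[-1.5,0,0],"dr":[0,-6,1.5],"gripper":-1},
  {"travel":[-1.5,0,0],"dr":[0,-6,1.5],"gripper":-1},
  {"travel":[0,0,0],"dr":[0,0,0],"gripper":-1},
])

```text
clock: 58.05
eef_pos: [549.9, -76.2, 103.7]
eef_rot: [-0.003, 0.994, 0.003, 0.111]
wrist_force: [-0.8, 0.2, 0.3]
opening: -0.1
```

Run:
```python
from h import *
step([580,-77,96],np.radians(90.9))
step([591,-77,96],np.radians(90.9))
```

```text
TCP [549.9 -76.2 103.7] tool x [-1.  -0.  -0.2] y [-0.  1.  0.] z [ 0.2  0.  -1. ] open -0.1 t 58.05
travel cm [-2.8 -0.1  1.4]
dr z deg -0.5 q6 -1.9035448230743919
tilt fix dr [ 0.3 12.6  0. ] F [-0.8  0.2  0.3]
TCP [549.9 -76.2 103.7] tool x [-1.  -0.  -0.2] y [-0.  1.  0.] z [ 0.2  0.  -1. ] open -0.1 t 58.05
travel cm [-3.8 -0.1  1.7]
dr z deg -0.5 q6 -1.9035448230743919
tilt fix dr [ 0.3 12.6  0. ] F [-0.8  0.2  0.3]
```

Emit:
carry_out([
  {"travel":[-1,0,0.5],"dr":[0,0,-0.5],"gripper":-1},
  {"travel":[-1,0,0.5],"dr":[0,0,0],"gripper":-1},
  {"travel":[-0.5,0,0.2],"dr":[0,0,0],"gripper":-1},
  {"travel":[-0.4,0,0.1],"dr":[0,0,0],"gripper":-1},
])

```text
clock: 58.55
eef_pos: [584.2, -76.0, 96.8]
eef_rot: [-0.007, 0.994, 0.003, 0.109]
wrist_force: [-6.9, -1.4, 5.8]
opening: -0.0
```

Run:
```python
from h import *
step([591,-77,96],np.radians(90.9))
```

```text
TCP [584.2 -76.   96.8] tool x [-1.  -0.  -0.2] y [-0.  1.  0.] z [ 0.2  0.  -1. ] open -0.0 t 58.55
travel cm [-0.6 -0.1  0.2]
dr z deg -0.1 q6 -1.8858591864719696
tilt fix dr [ 0.2 12.4  0. ] F [-6.9 -1.4  5.8]
```

Emit:
carry_out([
  {"travel":[-0.8,0,0],"dr":[0,0,0],"gripper":-1},
  {"travel":[-0.8,0,0],"dr":[0,0,0],"gripper":-1},
])

```text
clock: 58.8
eef_pos: [585.5, -75.6, 96.4]
eef_rot: [-0.009, 0.995, 0.003, 0.094]
wrist_force: [-18.4, -5.0, 12.8]
opening: -0.1
```

Run:
```python
from h import *
step([591,-77,96],np.radians(90.9))
p2,d2,c2=snap('scene','sc40')
cv2.imwrite('pics/sc40z.png',cv2.resize(p2[190:320,250:400],None,fx=5,fy=4.5,interpolation=cv2.INTER_CUBIC))
```

```text
TCP [585.5 -75.6  96.4] tool x [-1.  -0.  -0.2] y [-0.  1.  0.] z [ 0.2  0.  -1. ] open -0.1 t 58.8
travel cm [-0.5 -0.1  0.1]
dr z deg 0.2 q6 -1.8722744090072265
tilt fix dr [ 0.3 10.8 -0. ] F [-18.4  -5.   12.8]
```

View pics/sc40z.png

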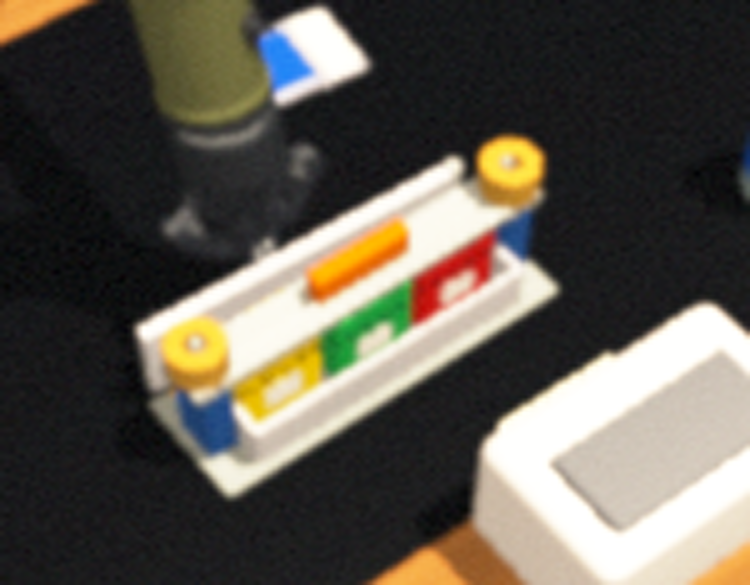

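Emit:
carry_out([
  {"travel":[1.5,0,0],"dr":[0,0,0],"gripper":-1},
  {"travel":[4,0,-3],"dr":[0,4,0],"gripper":-1},
  {"travel":[4,0,-5],"dr":[0,7,0],"gripper":-1},
  {"travel":[0,0,-6],"dr":[0,0,0],"gripper":-1},
  {"travel":[0,0,-6],"dr":[0,0,0],"gripper":-1},
  {"travel":[0,0,0],"dr":[0,0,0],"gripper":-1},
])

```text
clock: 59.6
eef_pos: [478.6, -78.7, 284.1]
eef_rot: [-0.009, 1.0, 0.003, -0.008]
wrist_force: [0.3, -0.8, -0.2]
opening: -0.2
```

Run:
```python
from h import *
step([591,-77,96],np.radians(90.9))
p,d,c=snap('wrist','w41'); p2,d2,c2=snap('top','top41')
cv2.imwrite('pics/top41z.png',cv2.resize(p2[140:250,300:420],None,fx=5,fy=5,interpolation=cv2.INTER_CUBIC))
W=cloud(d,c)
```

```text
TCP [478.6 -78.7 284.1] tool x [-1. -0.  0.] y [-0.  1.  0.] z [-0.  0. -1.] open -0.2 t 59.6
travel cm [-11.5  -0.1  18.6]
dr z deg 0.1 q6 -1.8387661603394538
tilt fix dr [ 0.3 -0.9  0. ] F [ 0.3 -0.8 -0.2]
```

View pics/w41.png

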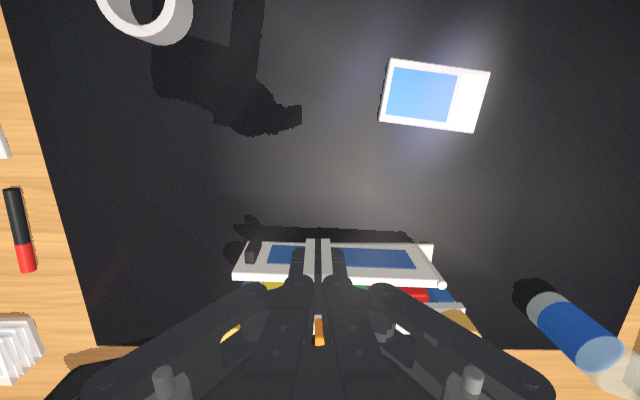

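View pics/top41z.png

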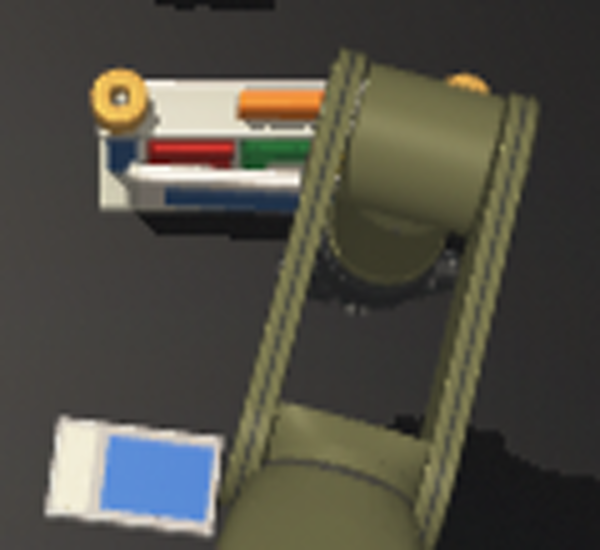

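Run:
```python
from h import *
p,d,c=load('w41');W=cloud(d,c);h=cv2.cvtColor(p,cv2.COLOR_BGR2HSV)
m=(W[...,2]>99)&(W[...,2]<109)&(W[...,0]<630)&(W[...,0]>570)&(W[...,1]>-200)&(W[...,1]<100)&(h[...,1]<90)
q=W[m]; print(len(q))
for y in range(-185,90,10):
    s=q[abs(q[:,1]-y)<4]
    if len(s)>5: print(y,len(s),np.percentile(s[:,0],[3,50,97]),np.median(s[:,2]))
l=cv2.fitLine(q[:,:2].astype(np.float32),cv2.DIST_HUBER,0,.01,.01).ravel(); print(np.degrees(np.arctan2(l[1],l[0])))
```

```text
1466
-185 13 [596.3 600.  607.1] 104.21443879808167
-175 67 [595.9 599.6 607.2] 104.57863859661101
-165 61 [596.4 600.7 607.3] 104.37691145155824
-155 63 [596.5 600.1 606.8] 104.5439641742801
-145 64 [596.8 601.  608.2] 104.36106629596574
-135 62 [597.3 600.8 608.4] 104.2047450848735
-125 61 [597.6 601.1 607.7] 104.46869845014065
-115 42 [597.8 599.3 607.4] 104.5030099891975
-35 27 [600.4 601.8 608.6] 103.59954176138076
-25 63 [600.8 604.8 610.9] 104.35570837265722
-15 67 [601.  604.9 612.6] 104.46212231395336
-5 54 [601.3 604.4 610.4] 104.47570827318948
5 42 [601.4 603.8 607.4] 104.29062538518885
15 48 [601.8 604.2 609.8] 104.42615530672663
25 61 [602.2 606.4 613.9] 104.5002608835002
35 63 [602.5 606.4 613.4] 104.54578544653684
45 61 [603.1 606.4 613.1] 104.45629206975131
55 64 [603.4 607.7 614.9] 104.66267329407422
65 62 [603.6 607.7 614.8] 104.53882331425683
75 73 [603.9 607.9 614.9] 104.76486666106823
85 45 [604.4 608.2 616.2] 106.58042392502804
88.219696
```

Emit:
carry_out([
  {"travel":[-2,-2.7,0],"dr":[0,-7,0],"gripper":-1},
  {"travel":[-1.5,-2.7,5],"dr":[0,-7,0],"gripper":-1},
  {"travel":[0,0,5],"dr":[0,0,0],"gripper":-1},
  {"travel":[0,0,5],"dr":[0,0,0],"gripper":-1},
  {"travel":[0,0,0],"dr":[0,0,0],"gripper":-1},
])

```text
clock: 60.32
eef_pos: [533.9, -129.0, 120.6]
eef_rot: [-0.007, 0.994, 0.007, 0.106]
wrist_force: [-0.9, 0.0, 0.0]
opening: 0.0
```

Run:
```python
from h import *
step([565,-132,95],np.radians(90.9))
```

```text
TCP [ 533.9 -129.   120.6] tool x [-1.  -0.  -0.2] y [-0.  1.  0.] z [ 0.2  0.  -1. ] open 0.0 t 60.325
travel cm [-2.5 -0.4  3.1]
dr z deg 0.0 q6 -2.0511552567398357
tilt fix dr [ 0.7 12.  -0. ] F [-0.9  0.   0. ]
```

Emit:
carry_out([
  {"travel":[-1,-0.3,1.3],"dr":[0.5,0,0],"gripper":-1},
  {"travel":[-1.5,0,1.3],"dr":[0,0,0],"gripper":-1},
  {"travel":[-1,0,0.2],"dr":[0,0,0],"gripper":-1},
  {"travel":[-0.6,0,0.1],"dr":[0,0,0],"gripper":-1},
])

```text
clock: 60.82
eef_pos: [583.2, -131.6, 102.4]
eef_rot: [-0.007, 0.994, 0.002, 0.106]
wrist_force: [-12.7, -5.6, 7.0]
opening: -0.2
```

Run:
```python
from h import *
step([590,-132,95],np.radians(90.9))
```

```text
TCP [ 583.2 -131.6  102.4] tool x [-1.  -0.  -0.2] y [-0.  1.  0.] z [ 0.2  0.  -1. ] open -0.2 t 60.825
travel cm [-0.5 -0.1  0.9]
dr z deg -0.0 q6 -1.9993911674493892
tilt fix dr [ 0.1 12.1 -0. ] F [-12.7  -5.6   7. ]
```

Emit:
carry_out([
  {"travel":[-1.2,0,0],"dr":[0,0,0],"gripper":-1},
  {"travel":[-1.2,0,0],"dr":[0,0,0],"gripper":-1},
])

```text
clock: 61.08
eef_pos: [592.7, -131.0, 103.8]
eef_rot: [-0.01, 0.996, 0.002, 0.092]
wrist_force: [-21.0, -7.7, 10.6]
opening: -0.2
```

Run:
```python
from h import *
step([590,-132,95],np.radians(90.9))
```

```text
TCP [ 592.7 -131.   103.8] tool x [-1.  -0.  -0.2] y [-0.  1.  0.] z [ 0.2  0.  -1. ] open -0.2 t 61.075
travel cm [ 0.4 -0.1  0.8]
dr z deg 0.2 q6 -1.9745921739792884
tilt fix dr [ 0.1 10.4 -0. ] F [-21.   -7.7  10.6]
```

Emit:
carry_out([
  {"travel":[-0.4,0,0],"dr":[0,0,0],"gripper":-1},
  {"travel":[1.5,0,0],"dr":[0,0,0],"gripper":-1},
  {"travel":[4,0,-3],"dr":[0,5,0],"gripper":-1},
  {"travel":[5,0,-5],"dr":[0,6,0],"gripper":-1},
  {"travel":[2,4,-6],"dr":[0,0,0],"gripper":-1},
  {"travel":[0,5,-6],"dr":[0,0,0],"gripper":-1},
  {"travel":[0,5,0],"dr":[0,0,0],"gripper":-1},
  {"travel":[0,5,0],"dr":[0,0,0],"gripper":-1},
  {"travel":[0,0,0],"dr":[0,0,0],"gripper":-1},
])

```text
clock: 62.2
eef_pos: [465.5, 43.9, 272.3]
eef_rot: [-0.009, 1.0, 0.002, -0.003]
wrist_force: [0.0, -1.4, -1.1]
opening: -0.2
```

Run:
```python
from h import *
step([460,100,300])
p,d,c=snap('wrist','w42'); p2,d2,c2=snap('top','top42'); p3,d3,c3=snap('scene','sc42')
cv2.imwrite('pics/sc42z.png',cv2.resize(p3[150:330,220:440],None,fx=3.5,fy=3.2,interpolation=cv2.INTER_CUBIC))
cv2.imwrite('pics/top42z.png',cv2.resize(p2[120:290,220:460],None,fx=3.3,fy=3.3,interpolation=cv2.INTER_CUBIC))
W=cloud(d,c);h=cv2.cvtColor(p,cv2.COLOR_BGR2HSV)
m=(W[...,2]>99)&(W[...,2]<109)&(W[...,0]<630)&(W[...,0]>570)&(W[...,1]>-200)&(W[...,1]<100)&(h[...,1]<90)
q=W[m]; ys=[];xs=[]
for y in range(-185,90,10):
    s=q[abs(q[:,1]-y)<4]
    if len(s)>15: ys.append(y);xs.append(np.percentile(s[:,0],3))
ys=np.array(ys);xs=np.array(xs);print(ys,xs); k=np.polyfit(ys,xs,1);print(k,'heading',90-np.degrees(k[0]))
```

```text
TCP [465.5  43.9 272.3] tool x [-1. -0.  0.] y [-0.  1.  0.] z [-0.  0. -1.] open -0.2 t 62.2
travel cm [ 0.5  5.6 -2.7]
tilt fix dr [ 0.2 -0.3  0. ] F [ 0.  -1.4 -1.1]
[-175 -165 -155 -145 -135 -125 -115 -105  -95  -85  -75  -65] [606.8 606.8 606.7 606.7 606.5 606.6 606.3 606.3 605.8 605.5 605.6 605.8]
[ -0.  604.8] heading 90.71537024484891
```

View pics/w42.png

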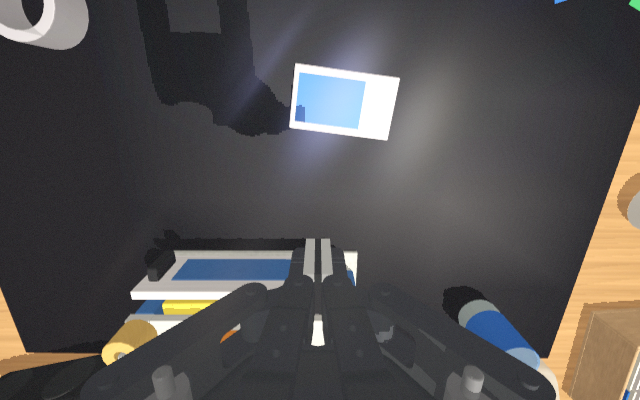

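View pics/sc42z.png

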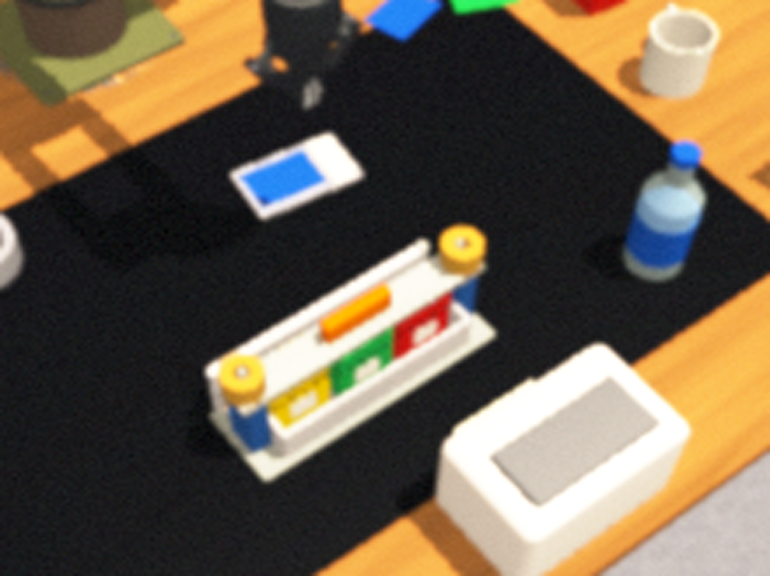

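View pics/top42z.png

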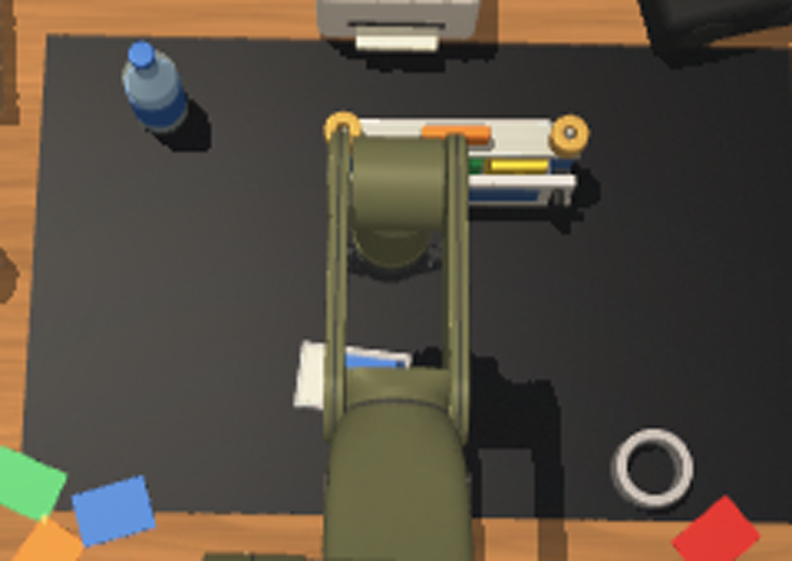

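Run:
```python
from h import *
for n in ('top42','sc42'):
    p,d,c=load(n);W=cloud(d,c);h=cv2.cvtColor(p,cv2.COLOR_BGR2HSV)
    for y,x in ((-169.6,657.3),(92.1,653.7)):
        m=(np.hypot(W[...,0]-x,W[...,1]-y)<22)&(h[...,0]>12)&(h[...,0]<30)&(h[...,1]>100); q=W[m]; print(n,'sleeve',len(q),'top z',np.percentile(q[:,2],[50,90]) if len(q) else '')
    m=(abs(W[...,0]-655)<15)&(h[...,1]<80)&(W[...,2]>100)&(W[...,2]<135)
    for y in (-120,-100,20,50,60): 
        s=W[m&(abs(W[...,1]-y)<8)]; print('bar',y,len(s),np.median(s[:,2]) if len(s) else '')
s=env.get_state(); print(s['clock'],s['wrist_force'])
env.finish_job()
```

```text
top42 sleeve 91 top z [151.9 158.8]
top42 sleeve 62 top z [154.6 160.4]
bar -120 29 116.30687745945364
bar -100 29 118.22858298796218
bar 20 12 121.85709515720592
bar 50 11 120.70199363947235
bar 60 11 118.7983138236933
sc42 sleeve 153 top z [151.5 155.8]
sc42 sleeve 130 top z [151.2 156.1]
bar -120 36 117.59122124791702
bar -100 38 118.00834041864574
bar 20 32 118.38084269192356
bar 50 32 117.26215916768253
bar 60 34 117.2544833475465
62.35 [ 0.2 -0.6  0.8]
the job is handed in; nothing more can be done
```

The carrier is packed and the job was handed in at 62.35 s of the 210 s allowed. All three boxes are in: yellow, green and the smallest red. The bar lies across both supports with a shaft in each end slot, a sleeve rests on the bar at each shaft, and the door went shut last.

**Last checks**
- **Boxes:** the tops measured about 100.7 mm, against 100 expected, so all three stand upright on the floor. I measured this before laying the bar.
- **Bar:** its top read about 117–118 mm in the scene camera (expected 118). The noisier top camera read 116–122 mm.
- **Sleeves:** both tops sit at about 154 mm, as they should when resting on the bar, and the shafts show through them in the pictures.
- **Door:** it is parallel to the carrier within about 0.2° and stayed there after I backed off. I take that as seated on the catch, though I have no direct reading of the catch.

**What went wrong on the way**
- **Door push:** at 160 mm from the hinge it stalled at about 0.048 rad under 17–18 N, more than the 8 N stated. I moved out to about 215 mm from the hinge, and it closed at about 21 N.
- **Possible touch on the bar:** during the first try the gripper's side links may have touched the bar. It looked unmoved afterwards.
- **Yellow box:** it stands about 5 mm off the middle of its slot in x, still inside.

The bottle, mug, tape and blue slab looked unmoved in the last pictures; the orange slab and marker were not checked in them. I saw no sign of the bar or a sleeve being knocked aside.

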